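# Load the parts-drying cabinet

### The arm

A 6-joint arm with a two-finger parallel gripper is mounted at the origin on the work surface. World frame = base frame: x ahead of the robot, y to its left, z up, the work surface at z = 0. Lengths are in mm, angles in rad, forces in N, time in s.
With the tool pointing down it reaches from about 350 to 775 mm from the base axis. Payload 7.3 kg.
Tool frame: the origin (TCP) lies at the very end of the fingers, on their centre line; the grasp point (between the pads) lies 19 mm behind it; z points along the fingers, y is the line along which they close (so a half turn about z gives the same grasp; the last joint's range is limited). The gripper opens to 92 mm and grips with 3 to 60 N. Pads are 19 mm wide; open, the fingers measure 130 mm over their backs; the gripper's body (75 mm by 190 mm) begins 47 mm behind the grasp point.
Start: joints at [1.11, 0.342, 1.524, -0, 1.275, -0.146], TCP at [162.539, 499.225, 226.741] pointing down, gripper open.
Joint ranges: [-2.53, 2.53], [-0.77, 2.02], [0.04, 2.7], [-1, 4.14], [0.28, 2.66], [-3.11, 3.11]. Speed limits (rad/s): [2.57, 2.57, 3.14, 3.14, 3.14, 3.14].

### API

Orientations are given as [roll, pitch, yaw] about the fixed x, y, z axes, in that order (R = Rz(yaw) Ry(pitch) Rx(roll)).
In Python, from plant import get_obs, optics, ticket, finder gives the robot as it stands.
- The arm moves only by the tool send_rows, never from a script. Its arguments are lists of equal length, an entry for each row: "offset": the shift along the tool's x, y, z scaled (see below), a list of three; "delta_rot": the turn, a rotation vector about the tool's x, y, z scaled (see below), a list of three. In form: {"offset": [[dx, dy, dz], ...], "delta_rot": [[rx, ry, rz], ...]}. A call has 1 to 8 rows; each row is the pose to reach, as a shift and turn from the pose commanded when the call began, along the tool's axes at that moment, turning the shorter way round; what a row does not reach only later rows make up. The controller multiplies each number of a shift by 120 mm and each number of a turn by 360 degrees. A row lasts 1/8 s, in which the tool goes at most 62.5 mm and 10.7 degrees, less where a joint would pass 70% of its speed; a pose out of reach is approached as far as the arm can. A call with a number of a shift or a turn outside -1 to 1 is refused whole. A call with a gripper value outside its range is refused whole. "grip" is the opening, from 0 (shut) to 1 (fully open), set as the call begins (left out, the last holds). The fingers move at their own pace and stop on an object; the grip force is fixed at half the most. Time passes only in rows, so rows that repeat a pose let the fingers close. It gives the time, the measured TCP pose, the force, the opening and the grip force at its end, in the units of the state.
- get_obs(): the state, without advancing time (a new reading comes with each control period).
- optics.capture(name): name is "scene" or "side" or "wrist"; returns the picture (384x512x3 uint8, red, green, blue); there is no depth.
- optics.get_calibration(name): a dict with "fx", "fy", "cx", "cy" (pixels), "world_from_camera" (4x4, takes a point from camera to world coordinates). Camera axes: x right, y down, z forward; pixel columns grow to the right and rows downward; lengths in mm; the calibration is good to about 2 mm. A picture is of the moment at which its call begins: read the wrist's pose just before it. get_calibration takes no time and is no camera call; for the wrist camera it gives the pose at the moment of the call.
- ticket.close_job(): hands the job in; it is judged then, once.
Trained networks look in the newest picture that a camera, given by its name, has taken for a name from the list of things; names that differ only in an ending like _2 or _b are one class to them, and where a whole thing is asked for, a point or a joint stands for the part that bears it (a point fixed in the world has none). Each returns a list of dicts, best first, with "confidence" (0 to 1); they miss things now and then, are a little off and sometimes report something else, mostly with a low value. They report only what shows in the picture. A call takes as long as a camera call. They do not tell look-alikes from the thing itself.
- finder.boxes_of(target, camera): "box" ([left, top, right, bottom] in pixels, round what is visible of it).
- finder.silhouettes(target, camera): "region" (384x512 bool, what is visible of it) and "box" ([left, top, right, bottom] in pixels, round what is visible of it).
- finder.pinpoint(target, camera): "uv" ([column, row] in pixels: a listed point, or the origin of a listed thing).
The state is a dict: "time": time; "joint_positions": joint angles; "dq": joint speeds; "tau": joint torques, N m; "tool_pos": TCP position; "tcp_rot": TCP orientation; "contact_force": force on the tool from outside, world axes, zero at the start; "moment": the same for the moment, N m; "grip_width": finger opening in mm; "finger_force": force on a finger pad.
Only numpy, scipy, OpenCV 4.12 (cv2) and the standard library are available. Lean on these libraries where they do the work, as an engineer would, in place of code of your own. Each camera call takes 0.05 s, during which the arm holds its last target. There are 200 camera calls.

### The job

Dry the cleaned bearing housings in the blue drying cabinet: lower its bottom-hinged clear door by the handle all the way to its stop, take the red-handled stirring rod from its stand and stir the drying beads in the steel pot round and round, without touching them with the fingers, until every bead has clearly shifted from where it lay (about a bead's width), and put the rod back in its stand. Stand every housing that is there (two to four) upright, flange down, on the floor of the black tray beside the pot, and then push the door back up until it is fully shut. All the beads stay in the pot, and the other things on the bench are left alone.

Things in the scene. Friction and masses are not known exactly. Their poses are not given: they have to be found in the camera images.
- cabinet: Fixed blue drying cabinet, no roof, only the sloping clear door. 230 mm deep (own x), 340 wide (own y). Origin: centre of its underside; own -x is the front, facing about world -y. Floor top at 10 mm; front wall 55, back wall 178 mm high, 12 mm side walls at own y +-164 rise along the door's slope. Pot and tray stand at own y about -78 and +78 mm, either way round.
- door (a joint): Angle of the bottom-hinged door, rad: 0 shut (rising 0.519 rad from the hinge at the front towards the back), grows as it swings up, over and down to the front; stop at 1.95, where it slopes 38 deg over the bench. May start slightly ajar. Stiff hinge: stays where it is left, moves with 2 to 5 N at the handle.
- door_hinge (a point): Middle of the door's hinge axis (parallel to the cabinet's own y), at own x = -105 mm, z = 60 mm in the cabinet. The door panel is clear with a grey frame, 242 mm from hinge to free edge, 334 mm wide, about 10 mm thick.
- door_grip (a point): Middle of the door's steel bar handle: round bar 12 mm thick, 110 mm long, parallel to the hinge axis, on two posts 38 mm beyond the free edge, 280 mm from the hinge axis, at angle 0.533 + door angle above the cabinet's own +x. Can be pinched from above, tool down, at every door angle, fingers closing square to the bar; it turns between the pads.
- pot: Steel pot fixed in the cabinet, with six drying beads in one layer: outer radius 57, inner radius 52, height 55 mm, inner floor 6 mm above its origin. Origin: centre of its underside.
- tray: Black plastic tray fixed in the cabinet, 140 x 140 mm (own x, y), inner 132 x 132 mm, walls 15 mm high and 4 mm thick, inner floor 4 mm above its origin. Origin: centre of its underside; axes along its sides. Holds four housings, two by two at 62 mm pitch.
- stand: Aluminium rod stand, fixed: base 70 x 70 x 8 mm, round tube of outer radius 26, top 70 mm above the bench, with a straight round hole of radius 11 mm from the top down to 8 mm above the origin. Origin: centre of its underside on the bench.
- rod: Stirring rod, loose, 180 mm long, 70 g: wooden shaft of 14 mm diameter, 115 mm long, below a red square handle 22 x 22 x 70 mm (110 to 180 mm above the origin; sides along own x and y). Origin: centre of its lower tip; own z points up along it to the handle. Stands in the stand's hole, tip on the hole's floor, up to about 6 deg leaning.
- bead1: Loose orange drying bead in the pot, a hard ball of 26 mm diameter, 16 g. Origin: its centre. The six lie in a ring of about 36 mm radius at the start, the middle of the pot being free.
- bead2: Loose blue drying bead in the pot, a hard ball of 26 mm diameter, 16 g. Origin: its centre. The six lie in a ring of about 36 mm radius at the start, the middle of the pot being free.
- bead3: Loose white drying bead in the pot, a hard ball of 26 mm diameter, 16 g. Origin: its centre. The six lie in a ring of about 36 mm radius at the start, the middle of the pot being free.
- bead4: Loose orange drying bead in the pot, a hard ball of 26 mm diameter, 16 g. Origin: its centre. The six lie in a ring of about 36 mm radius at the start, the middle of the pot being free.
- bead5: Loose blue drying bead in the pot, a hard ball of 26 mm diameter, 16 g. Origin: its centre. The six lie in a ring of about 36 mm radius at the start, the middle of the pot being free.
- bead6: Loose white drying bead in the pot, a hard ball of 26 mm diameter, 16 g. Origin: its centre. The six lie in a ring of about 36 mm radius at the start, the middle of the pot being free.
- housing1: Aluminium bearing housing, loose, 160 g, may be absent: round flange of 56 mm diameter, 10 mm thick, below a hub of 32 mm diameter; 50 mm high in all. Origin: centre of the flange's underside; own z up along the hub. Stands on the bench, flange down; grip the hub.
- housing2: Aluminium bearing housing, loose, 160 g, may be absent: round flange of 56 mm diameter, 10 mm thick, below a hub of 32 mm diameter; 50 mm high in all. Origin: centre of the flange's underside; own z up along the hub. Stands on the bench, flange down; grip the hub.
- housing3: Aluminium bearing housing, loose, 160 g, may be absent: round flange of 56 mm diameter, 10 mm thick, below a hub of 32 mm diameter; 50 mm high in all. Origin: centre of the flange's underside; own z up along the hub. Stands on the bench, flange down; grip the hub.
- housing4: Aluminium bearing housing, loose, 160 g, may be absent: round flange of 56 mm diameter, 10 mm thick, below a hub of 32 mm diameter; 50 mm high in all. Origin: centre of the flange's underside; own z up along the hub. Stands on the bench, flange down; grip the hub.
- spray: Blue spray bottle, 170 mm tall, 60 mm across; not part of the job, leave it where it is. Origin: centre of its underside.
- tin: Brass-coloured tin, 90 mm tall, 70 mm across; not part of the job, leave it where it is. Origin: centre of its underside.
- gasket: Flat black rectangular gasket, 110 x 64 x 6 mm; not part of the job, leave it where it is. Origin: centre of its underside.
- wrench: Steel wrench lying flat, 180 mm; not part of the job, leave it where it is. Origin: centre of its underside.
There are look-alikes about, which are no part of the job. What is shaped like the housing1 but turquoise is not meant. Leave any orange look-alike of the rod alone.

How it is judged (in metres and radians):
On the way, in this order (a step that is already met when the one before it is completed fails the run):
1. the door is lowered to its stop (joint above 1.8 rad) (value of joint door above 1.8 rad), for 0.2 s.
2. with the rod's tip in the pot, every bead is 20 mm or more from where it lay at the start (horizontal distance between rod and pot below 0.052 m and z of rod in the frame of pot below 0.045 m and distance of each of bead1, bead2, bead3, bead4, bead5, bead6 from where it was at the start of the episode above 0.02 m), for 0.1 s.
3. the rod is back in its stand and every housing present stands in the tray (horizontal distance between rod and stand below 0.012 m and z of rod in the frame of stand below 0.02 m and angle between rod's own z axis and vertical below 0.2 rad and x of housing1 in the frame of tray between -0.055 and 0.055 m and y of housing1 in the frame of tray between -0.055 and 0.055 m and z of each of housing1, housing2, housing3, housing4 in the frame of tray below 0.016 m and angle between each of housing1, housing2, housing3, housing4's own z axis and vertical below 0.15 rad and linear speed of each of housing1, housing2, housing3, housing4 below 0.03 m/s and x of housing2 in the frame of tray between -0.055 and 0.055 m and y of housing2 in the frame of tray between -0.055 and 0.055 m and x of housing3 in the frame of tray between -0.055 and 0.055 m and y of housing3 in the frame of tray between -0.055 and 0.055 m and x of housing4 in the frame of tray between -0.055 and 0.055 m and y of housing4 in the frame of tray between -0.055 and 0.055 m), for 0.2 s.
At the end, for the whole second after the job is handed in: Door shut (under 0.06 rad); rod in its stand (tip within 12 mm of its axis, under 20 mm up, tilt under 0.2); every housing present upright (under 0.15 rad) and still on the tray floor, centre within 55 mm of the tray's centre along both axes; all six beads in the pot (all of step 3 and value of joint door below 0.06 rad and horizontal distance between each of bead1, bead2, bead3, bead4, bead5, bead6 and pot below 0.05 m and z of each of bead1, bead2, bead3, bead4, bead5, bead6 in the frame of pot below 0.05 m); the robot touches nothing.
It fails at once if the fingers press on a bead (over 1 N) (contact force between the fingers and bead1 above 1 N or contact force between the fingers and bead2 above 1 N or contact force between the fingers and bead3 above 1 N or contact force between the fingers and bead4 above 1 N or contact force between the fingers and bead5 above 1 N or contact force between the fingers and bead6 above 1 N).
It fails at once if the spray bottle, tin, gasket or wrench is moved more than 60 mm (distance of any of spray, tin, gasket, wrench from where it was at the start of the episode above 0.06 m).
It fails at once if the door is swung faster than 3 rad/s (velocity of joint door above 3 rad/s or velocity of joint door below -3 rad/s).
Of housing1, housing2, housing3, housing4 only 2 to 4 are there at a start; the rules pass over those that are not, and their reading is None.
At some moment in a run one of housing1, housing2, housing3, housing4 may be knocked a few centimetres aside while the robot is not near it.
It also fails if it takes over 210 s, if anything falls off the work surface, if the arm or the gripper's body presses on something with over 40 N, if the wrist force passes 120 N, or if a joint passes its speed limit or range.

## Working session

There is one attempt and no reset: what is moved stays moved. The work goes in short steps, Python scripts to look and compute and a tool call to move; the robot and the scene stay as the last step left them, time stands still between calls to the robot, and variables do not carry over. Pictures are saved under pics/ and viewed, at most 14 in all, crops included, and the job is handed in when it is done.

Besides the shell and the picture viewer there is one more tool, called after ">>>" by a JSON object that holds its "api" and its "payload". send_rows: Moves the arm, as the interface text tells. Its arguments: {"type":"object","properties":{"offset":{"type":"array"},"delta_rot":{"type":"array"},"grip":{"type":"number"}},"required":["offset","delta_rot"]}

```bash
mkdir -p pics; ls
python3 - <<'E'
from plant import get_obs, optics, ticket, finder
import cv2,numpy as np
o=get_obs(); print(o)
for n in ["scene","side","wrist"]:
    im=optics.capture(n); cv2.imwrite(f"pics/{n}0.png",im[:,:,::-1])
    c=optics.get_calibration(n); print(n,c['fx'],c['cx'],c['cy'],np.round(c['world_from_camera'],3).tolist())
E
```

```text
pics
{'time': 0.0, 'joint_positions': array([ 1.10999245e+00,  3.42704726e-01,  1.52502775e+00, -5.54072619e-06,
        1.27540038e+00, -1.46013128e-01]), 'dq': array([-4.22937553e-04,  1.71516250e-04,  1.36397584e-04,  4.84995525e-05,
       -2.08699302e-03, -1.57497318e-04]), 'tau': array([-1.19668050e-03, -4.31251931e+01, -2.44216561e+01,  7.17147742e-02,
        5.61194227e-02, -1.75751538e-04]), 'tool_pos': array([162.35037843, 498.83205433, 226.05056277]), 'tcp_rot': array([-3.14006807e+00, -2.18849549e-04,  2.82680336e+00]), 'contact_force': array([ 1.43847594, -0.24471771,  0.85497852]), 'moment': array([0.01325317, 0.03993601, 0.04338754]), 'finger_force': 0.0, 'grip_width': 91.70475220372467}
scene 365.4490701963711 253.87454127508707 187.77764371700718 [[0.016, 0.64, -0.768, 1309.183], [1.0, -0.02, 0.004, -42.444], [-0.013, -0.768, -0.64, 754.85], [0.0, 0.0, 0.0, 1.0]]
side 348.86315181980154 257.7810073260606 191.3396940021215 [[0.829, -0.378, 0.412, 127.782], [-0.559, -0.554, 0.617, -657.267], [-0.006, -0.742, -0.671, 816.739], [0.0, 0.0, 0.0, 1.0]]
wrist 324.9506030027891 261.326679538796 189.66861160671974 [[0.31, 0.908, 0.281, 85.601], [0.951, -0.297, -0.092, 522.24], [-0.0, 0.296, -0.955, 384.048], [0.0, 0.0, 0.0, 1.0]]
```

View pics/scene0.png

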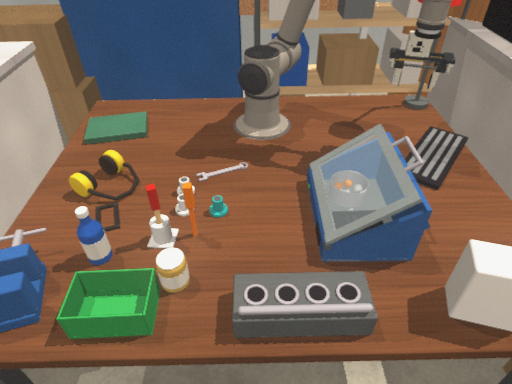

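View pics/side0.png

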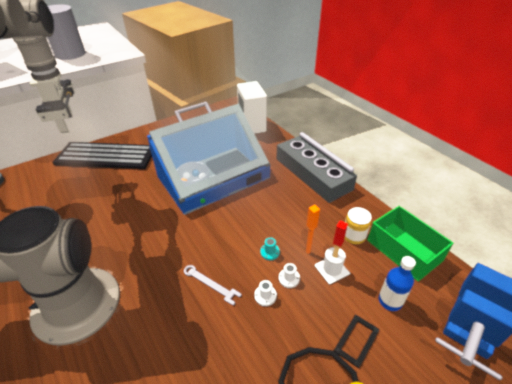

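Scene picture: the cabinet is at right (365,190), the stand with the rod at (160,230), the orange look-alike at (190,210), and two white housings at (184,186) and (183,205). The turquoise one is at (218,207). The side picture agrees: housings at (265,293) and (289,275), stand at (333,262).

```bash
cat > h.py <<'E'
from plant import get_obs, optics, ticket, finder
import cv2,numpy as np
from scipy.spatial.transform import Rotation as R
from scipy.optimize import least_squares
def P(n,c=None):
    c=c or optics.get_calibration(n)
    K=np.array([[c['fx'],0,c['cx']],[0,c['fy'],c['cy']],[0,0,1]])
    return K@np.linalg.inv(c['world_from_camera'])[:3]
def proj(p,X):
    q=p@np.append(X,1); return q[:2]/q[2]
def tri(ps,uvs):
    f=lambda X:np.concatenate([proj(p,X)-u for p,u in zip(ps,uvs)])
    A=np.concatenate([[u[0]*p[2]-p[0],u[1]*p[2]-p[1]] for p,u in zip(ps,uvs)])
    v=np.linalg.svd(A)[2][-1]; r=least_squares(f,v[:3]/v[3]); return r.x,np.abs(r.fun).max()
def onz(p,uv,z):
    A=np.array([uv[0]*p[2]-p[0],uv[1]*p[2]-p[1]]); return np.append(np.linalg.solve(A[:,:2],-(A[:,2]*z+A[:,3])),z)
def pose():
    o=get_obs(); return o['tool_pos'],R.from_euler('xyz',o['tcp_rot'])
E
python3 - <<'E'
from h import *
for n in ["scene","side"]: optics.capture(n)
p={n:P(n) for n in ["scene","side"]}
for t in ["cabinet","door_hinge","door_grip","pot","tray","stand","rod","housing1","bead1","bead2","bead3","tin","spray","wrench","gasket"]:
    d={n:[(np.array(q['uv']),q['confidence']) for q in finder.pinpoint(t,n)] for n in p}
    print(t,{n:[(np.round(u).astype(int).tolist(),round(c,2)) for u,c in v] for n,v in d.items()})
    for u,c in d['scene']:
        for w,e in d['side']:
            X,r=tri([p['scene'],p['side']],[u,w])
            if r<5: print('   ',np.round(X,1),round(r,1))
E
```

```text
cabinet {'scene': [([351, 216], 0.81)], 'side': [([213, 175], 0.82)]}
    [541.9 248.2   3.9] 1.2
door_hinge {'scene': [([317, 198], 0.8)], 'side': []}
door_grip {'scene': [([411, 149], 0.7)], 'side': [([193, 110], 0.8)]}
    [540.7 361.1 229. ] 1.4
pot {'scene': [], 'side': [([356, 234], 0.48)]}
tray {'scene': [([356, 230], 0.66)], 'side': [([230, 167], 0.4)]}
    [609.8 244.8  14. ] 0.9
stand {'scene': [([161, 238], 0.65), ([411, 151], 0.42)], 'side': [([330, 270], 0.9), ([224, 178], 0.64)]}
    [ 613.5 -295.7    2.7] 1.5
rod {'scene': [([107, 218], 0.63), ([193, 233], 0.59)], 'side': [([309, 252], 0.86), ([333, 269], 0.71)]}
    [ 602.6 -211.2    5. ] 0.3
housing1 {'scene': [([187, 208], 0.67), ([222, 213], 0.56), ([188, 187], 0.45), ([357, 230], 0.18)], 'side': [([264, 293], 0.88), ([268, 253], 0.8), ([292, 278], 0.78)]}
    [ 439.2 -239.   -40. ] 4.8
    [ 504.5 -247.2    3.9] 2.2
    [ 507.8 -138.2   -9.7] 0.5
    [ 414.  -251.1   14.1] 1.1
bead1 {'scene': [], 'side': []}
bead2 {'scene': [], 'side': []}
bead3 {'scene': [], 'side': []}
tin {'scene': [([107, 222], 0.67), ([174, 284], 0.65)], 'side': [([353, 233], 0.96)]}
    [ 766.8 -236.3    2.1] 1.9
spray {'scene': [([104, 258], 0.92)], 'side': [([388, 300], 0.65)]}
    [ 675.7 -442.3   -5.5] 0.7
wrench {'scene': [([224, 172], 0.54)], 'side': [([207, 280], 0.93)]}
    [ 314.2 -134.5    1.8] 1.7
gasket {'scene': [([108, 218], 0.8)], 'side': [([358, 341], 0.85)]}
    [ 528.9 -473.7   -1.3] 1.0
```

```bash
cat >> h.py <<'E'
def plan(wps,start=None,rows=None):
    """wps: list of (x,y,z,yaw) tool-down; prints one call per <=118 mm leg."""
    p,r=pose() if start is None else (np.array(start[:3]),R.from_euler('xyz',[np.pi,0,start[3]]))
    for w in wps:
        w=np.array(w,float); T=R.from_euler('xyz',[np.pi,0,w[3]])
        while True:
            d=r.inv().apply(w[:3]-p); rv=(r.inv()*T).as_rotvec()
            n=max(1,int(np.ceil(np.abs(d).max()/118)))
            step=d/n; 
            k=int(np.ceil(max(np.linalg.norm(step)/60,np.degrees(np.linalg.norm(rv))/10)))+(n==1)
            print('off',np.round(step/120,3).tolist(),'rot',np.round(rv/2/np.pi,4).tolist(),'rows',k)
            p=p+r.apply(step); r=T
            if n==1: break
        print('  ->',np.round(p,1))
E
python3 -c "
from h import *
plan([(400,400,340,np.pi),(450,330,400,np.pi)])"
```

```text
off [-0.712, -0.058, -0.315] rot [0.0, 0.0, -0.0501] rows 2
off [-0.66, -0.276, -0.315] rot [0.0, 0.0, 0.0] rows 2
off [-0.66, -0.276, -0.315] rot [0.0, 0.0, 0.0] rows 3
  -> [400. 400. 340.]
off [-0.417, -0.583, -0.5] rot [0.0, 0.0, 0.0] rows 3
  -> [450. 330. 400.]
```

>>> {"api": "send_rows", "payload": {"offset": [[-0.712,-0.058,-0.315],[-0.712,-0.058,-0.315],[-0.712,-0.058,-0.315]], "delta_rot": [[0,0,-0.05],[0,0,-0.05],[0,0,-0.05]]}}

```text
time: 2.12
tool_pos: [243.7, 465.9, 265.6]
tcp_rot: [3.14, 0.002, 3.138]
contact_force: [-0.1, -0.7, -0.7]
grip_width: 91.6
finger_force: 0.0
```

>>> {"api": "send_rows", "payload": {"offset": [[-0.66,-0.276,-0.315],[-0.66,-0.276,-0.315]], "delta_rot": [[0,0,0],[0,0,0]]}}

```text
time: 2.38
tool_pos: [321.8, 432.7, 302.9]
tcp_rot: [3.141, 0.0, 3.139]
contact_force: [0.2, 0.0, 0.0]
grip_width: 92.5
finger_force: 0.0
```

>>> {"api": "send_rows", "payload": {"offset": [[-0.66,-0.276,-0.315],[-0.66,-0.276,-0.315]], "delta_rot": [[0,0,0],[0,0,0]]}}

```text
time: 2.62
tool_pos: [401.4, 399.3, 340.7]
tcp_rot: [3.141, 0.001, 3.138]
contact_force: [0.8, 1.3, -0.1]
grip_width: 91.7
finger_force: 0.0
```

>>> {"api": "send_rows", "payload": {"offset": [[-0.417,-0.583,-0.5],[-0.417,-0.583,-0.5],[-0.417,-0.583,-0.5],[-0.417,-0.583,-0.5]], "delta_rot": [[0,0,0],[0,0,0],[0,0,0],[0,0,0]]}}

```text
time: 3.12
tool_pos: [449.1, 330.6, 399.1]
tcp_rot: [-3.141, -0.002, 3.141]
contact_force: [0.1, 0.3, 0.5]
grip_width: 91.8
finger_force: 0.0
```

Run:
```python
from h import *
print(pose()[0],get_obs()['tcp_rot'])
p=P("wrist"); im=optics.capture("wrist"); cv2.imwrite("pics/w1.png",im[:,:,::-1]); np.save('w1P.npy',p)
for t,z in [("cabinet",0),("door_hinge",60),("door_grip",229),("pot",10),("tray",10),("bead1",29),("bead2",29),("bead3",29)]:
    for q in finder.pinpoint(t,"wrist"): print(t,np.round(q['uv']),round(q['confidence'],2),np.round(onz(p,q['uv'],z)))
```

```text
[449.11341597 330.5539048  399.05567997] [-3.14140023e+00 -1.87179009e-03  3.14076908e+00]
cabinet [214. 189.] 0.9 [538. 245.   0.]
door_hinge [148. 199.] 0.9 [537. 146.  60.]
door_grip [293. 249.] 0.96 [539. 364. 229.]
```

View pics/w1.png

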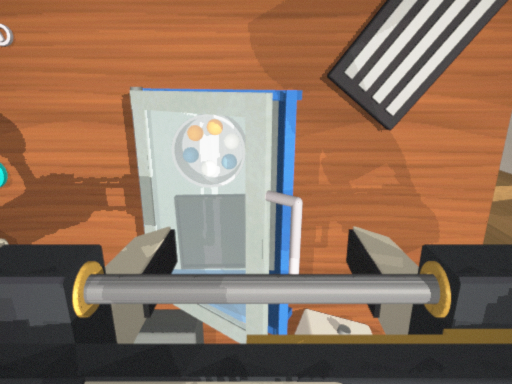

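The wrist view shows the cabinet lid, with the pot at (208,150), six beads in a ring, the tray at (212,230) and the handle bar at (297,240).

Run:
```python
from h import *
p=np.load('w1P.npy')
for uv,z in [((299,93),178),((289,335),178),((133,90),62),((300,204),235),((294,275),235),((208,150),36),((212,230),20)]: print(uv,np.round(onz(p,uv,z)))
plan([(541,362,330,np.pi),(541,362,214,np.pi)])
```

```text
(299, 93) [372. 371. 178.]
(289, 335) [701. 368. 178.]
(133, 90) [369. 142.  62.]
(300, 204) [484. 370. 235.]
(294, 275) [569. 366. 235.]
(208, 150) [462. 243.  36.]
(212, 230) [610. 240.  20.]
off [-0.761, 0.266, 0.583] rot [0.0, -0.0, -0.0] rows 3
  -> [541. 362. 330.]
off [0.0, -0.0, 0.967] rot [0.0, 0.0, 0.0] rows 3
  -> [541. 362. 214.]
```

>>> {"api": "send_rows", "payload": {"offset": [[-0.761,0.275,0.583],[-0.761,0.275,0.583],[-0.761,0.275,0.583]], "delta_rot": [[0,0,0],[0,0,0],[0,0,0]]}}

```text
time: 3.95
tool_pos: [542.5, 362.5, 323.2]
tcp_rot: [-3.137, -0.009, 3.14]
contact_force: [-0.7, 0.2, -1.1]
grip_width: 91.8
finger_force: 0.0
```

>>> {"api": "send_rows", "payload": {"offset": [[0,0,0.4],[0,0,0.75],[0,0,0.967],[0,0,0.967]], "delta_rot": [[0,0,0],[0,0,0],[0,0,0],[0,0,0]]}}

```text
time: 4.45
tool_pos: [540.1, 362.4, 213.6]
tcp_rot: [-3.141, -0.002, 3.141]
contact_force: [0.1, 0.0, 1.2]
grip_width: 91.9
finger_force: 0.0
```

>>> {"api": "send_rows", "payload": {"offset": [[0,0,0],[0,0,0],[0,0,0],[0,0,0],[0,0,0],[0,0,0]], "delta_rot": [[0,0,0],[0,0,0],[0,0,0],[0,0,0],[0,0,0],[0,0,0]], "grip": 0}}

```text
time: 5.2
tool_pos: [541.3, 362.8, 214.1]
tcp_rot: [3.142, -0.0, 3.141]
contact_force: [-0.1, 0.3, 0.2]
grip_width: 36.2
finger_force: 0.0
```

Run:
```python
from h import *
p=P("wrist"); im=optics.capture("side"); cv2.imwrite("pics/s2.png",cv2.resize(im[60:240,100:340,::-1],None,fx=3,fy=3))
for q in finder.pinpoint("door_grip","side")[:2]: print(q)
```

```text
{'uv': [188.7, 109.0], 'confidence': 0.97}
```

View pics/s2.png

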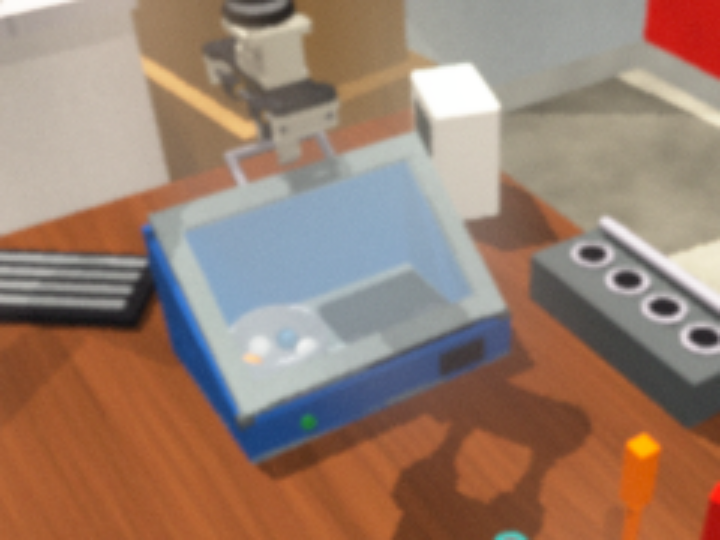

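The fingers straddle the bar near its middle, at about (285,145) in the crop, but they're still closing, so I'll wait for them.

>>> {"api": "send_rows", "payload": {"offset": [[0,0,0],[0,0,0],[0,0,0],[0,0,0],[0,0,0]], "delta_rot": [[0,0,0],[0,0,0],[0,0,0],[0,0,0],[0,0,0]]}}

```text
time: 5.92
tool_pos: [541.4, 366.2, 215.5]
tcp_rot: [3.135, 0.003, -3.141]
contact_force: [-1.0, 10.4, 2.6]
grip_width: 11.1
finger_force: 30.0
```

Run:
```python
from h import *
o=get_obs(); print(o['tool_pos'],o['grip_width'],o['finger_force'])
hx=np.array([539,145.5,60]); p0=o['tool_pos']
# hinge y from cabinet centre y~247
g=p0+[0,0,19]; d=g-hx; th=np.arctan2(d[2],d[1]); print('theta',th,'door',th-.533,'r',np.hypot(d[1],d[2]))
```

```text
[541.37698666 366.21606901 215.45703591] 11.099724176725621 29.98796582221985
theta 0.6688683292235478 door 0.13586832922354775 r 281.3375916893119
```

Run:
```python
import numpy as np
y0,z0=146.6,60.9-19
c=np.array([362.6,214.0]); th=.669; rows=[]
ths=list(np.linspace(.669,2.50,19)[1:])
base=c
for i,t in enumerate(ths):
    q=np.array([y0+280*np.cos(t),z0+280*np.sin(t)])
    d=(q-base)/120
    if abs(d).max()>.99:
        print(rows); base=last; rows=[]; d=(q-base)/120
    rows.append([0,round(d[0],3),round(-d[1],3)]); last=q
print(rows,last)
```

```text
[[0, np.float64(-0.126), np.float64(-0.191)], [0, np.float64(-0.3), np.float64(-0.353)], [0, np.float64(-0.489), np.float64(-0.496)], [0, np.float64(-0.692), np.float64(-0.619)], [0, np.float64(-0.906), np.float64(-0.721)]]
[[0, np.float64(-0.223), np.float64(-0.08)], [0, np.float64(-0.454), np.float64(-0.136)], [0, np.float64(-0.689), np.float64(-0.169)], [0, np.float64(-0.926), np.float64(-0.178)]]
[[0, np.float64(-0.237), np.float64(0.015)], [0, np.float64(-0.471), np.float64(0.055)], [0, np.float64(-0.7), np.float64(0.117)], [0, np.float64(-0.921), np.float64(0.203)]]
[[0, np.float64(-0.211), np.float64(0.108)], [0, np.float64(-0.411), np.float64(0.236)], [0, np.float64(-0.596), np.float64(0.385)], [0, np.float64(-0.765), np.float64(0.551)], [0, np.float64(-0.917), np.float64(0.734)]] [-77.72021235 209.47220035]
```

>>> {"api": "send_rows", "payload": {"offset": [[0,-0.126,-0.191],[0,-0.3,-0.353],[0,-0.489,-0.496],[0,-0.692,-0.619],[0,-0.906,-0.721]], "delta_rot": [[0,0,0],[0,0,0],[0,0,0],[0,0,0],[0,0,0]]}}

```text
time: 6.55
tool_pos: [540.1, 256.5, 303.6]
tcp_rot: [3.134, 0.002, -3.14]
contact_force: [-5.6, 10.1, 10.2]
grip_width: 11.5
finger_force: 30.0
```

>>> {"api": "send_rows", "payload": {"offset": [[0,-0.223,-0.08],[0,-0.454,-0.136],[0,-0.689,-0.169],[0,-0.926,-0.178]], "delta_rot": [[0,0,0],[0,0,0],[0,0,0],[0,0,0]]}}

```text
time: 7.05
tool_pos: [538.9, 143.7, 325.0]
tcp_rot: [3.138, -0.001, -3.141]
contact_force: [-9.9, 4.9, 10.4]
grip_width: 11.4
finger_force: 30.1
```

>>> {"api": "send_rows", "payload": {"offset": [[0,-0.237,0.015],[0,-0.471,0.055],[0,-0.7,0.117],[0,-0.921,0.203]], "delta_rot": [[0,0,0],[0,0,0],[0,0,0],[0,0,0]]}}

```text
time: 7.55
tool_pos: [537.4, 31.6, 299.1]
tcp_rot: [3.141, -0.006, 3.141]
contact_force: [-14.1, 0.8, 5.7]
grip_width: 11.1
finger_force: 30.1
```

>>> {"api": "send_rows", "payload": {"offset": [[0,-0.211,0.108],[0,-0.411,0.236],[0,-0.596,0.385],[0,-0.765,0.551],[0,-0.917,0.734],[0,-0.917,0.734],[0,-0.917,0.734]], "delta_rot": [[0,0,0],[0,0,0],[0,0,0],[0,0,0],[0,0,0],[0,0,0],[0,0,0]]}}

```text
time: 8.43
tool_pos: [537.0, -77.6, 207.8]
tcp_rot: [3.14, -0.01, 3.14]
contact_force: [-8.9, 0.3, -3.9]
grip_width: 10.9
finger_force: 30.0
```

>>> {"api": "send_rows", "payload": {"offset": [[0,0,0],[0,0,0],[0,0,0],[0,0,0]], "delta_rot": [[0,0,0],[0,0,0],[0,0,0],[0,0,0]], "grip": 0.7}}

```text
time: 8.93
tool_pos: [541.3, -77.7, 209.8]
tcp_rot: [-3.141, 0.001, 3.141]
contact_force: [0.3, 0.0, 0.1]
grip_width: 46.3
finger_force: 0.0
```

>>> {"api": "send_rows", "payload": {"offset": [[0,0,-0.5],[0,0.3,-0.95],[0,0.85,-0.98],[0,0.85,-0.98]], "delta_rot": [[0,0,0],[0,0,0],[0,0,0],[0,0,0]]}}

```text
time: 9.43
tool_pos: [541.1, 27.7, 328.4]
tcp_rot: [3.141, 0.002, -3.138]
contact_force: [0.7, -0.5, -0.4]
grip_width: 64.0
finger_force: 0.0
```

>>> {"api": "send_rows", "payload": {"offset": [[0.375,0.87,-0.3],[0.375,0.87,-0.3]], "delta_rot": [[0,0,0],[0,0,0]]}}

```text
time: 9.68
tool_pos: [495.6, 129.2, 363.0]
tcp_rot: [-3.141, -0.001, 3.14]
contact_force: [0.6, 0.1, 1.0]
grip_width: 64.0
finger_force: 0.0
```

>>> {"api": "send_rows", "payload": {"offset": [[0.375,0.87,-0.3],[0.375,0.87,-0.3],[0.375,0.87,-0.3],[0.375,0.87,-0.3]], "delta_rot": [[0,0,0],[0,0,0],[0,0,0],[0,0,0]]}}

```text
time: 10.18
tool_pos: [451.5, 232.5, 398.5]
tcp_rot: [-3.141, -0.001, 3.141]
contact_force: [1.6, -1.1, -0.6]
grip_width: 64.6
finger_force: 0.0
```

Run:
```python
from h import *
print(pose()[0])
p=P("wrist"); im=optics.capture("wrist"); cv2.imwrite("pics/w3.png",im[:,:,::-1]); np.save('w3P.npy',p)
for t,z in [("cabinet",0),("door_hinge",60),("pot",10),("tray",10),("bead1",29),("bead2",29),("bead3",29)]:
    for q in finder.pinpoint(t,"wrist"): print(t,np.round(q['uv']),round(q['confidence'],2),np.round(onz(p,q['uv'],z),1))
ps={n:P(n) for n in ["scene","side"]}; d={}
for n in ps: optics.capture(n)
for t in ["pot","tray","housing1"]:
    for a in finder.pinpoint(t,"scene"):
        for b in finder.pinpoint(t,"side"):
            X,r=tri(list(ps.values()),[a['uv'],b['uv']])
            if r<5: print(t,np.round(X,1),round(r,1))
```

```text
[451.51351477 232.45693537 398.48067403]
cabinet [271. 186.] 0.75 [536.  248.2   0. ]
cabinet [269. 168.] 0.31 [503.  243.4   0. ]
door_hinge [207. 196.] 0.68 [534.  143.1  60. ]
pot [272. 145.] 0.84 [461.5 248.4  10. ]
tray [271. 233.] 0.67 [623.6 248.   10. ]
tray [255. 130.] 0.3 [436.  220.3  10. ]
bead1 [278. 126.] 0.76 [427.5 257.1  29. ]
bead1 [270. 164.] 0.71 [490.  244.9  29. ]
bead1 [251. 155.] 0.66 [474.2 213.2  29. ]
bead1 [290. 161.] 0.63 [484.1 277.2  29. ]
bead1 [289. 139.] 0.51 [448.  275.6  29. ]
bead1 [258. 130.] 0.47 [434.1 224.6  29. ]
bead2 [278. 126.] 0.76 [427.5 257.1  29. ]
bead2 [270. 164.] 0.71 [490.  244.9  29. ]
bead2 [251. 155.] 0.66 [474.2 213.2  29. ]
bead2 [290. 161.] 0.63 [484.1 277.2  29. ]
bead2 [289. 139.] 0.51 [448.  275.6  29. ]
bead2 [258. 130.] 0.47 [434.1 224.6  29. ]
bead3 [278. 126.] 0.76 [427.5 257.1  29. ]
bead3 [270. 164.] 0.71 [490.  244.9  29. ]
bead3 [251. 155.] 0.66 [474.2 213.2  29. ]
bead3 [290. 161.] 0.63 [484.1 277.2  29. ]
bead3 [289. 139.] 0.51 [448.  275.6  29. ]
bead3 [258. 130.] 0.47 [434.1 224.6  29. ]
pot [464.2 248.6  12.8] 0.7
tray [611.4 250.2  10. ] 0.2
housing1 [ 503.1 -141.6   -4.6] 0.9
housing1 [ 416.2 -255.1   10.1] 1.9
housing1 [ 444.2 -240.   -51.1] 4.0
housing1 [ 503.7 -243.3   -7.3] 1.1
```

View pics/w3.png

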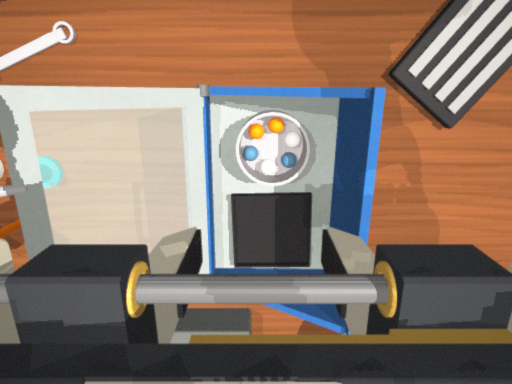

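The open-cabinet view shows the pot rim at about (236–310, 110–186) with beads around it. The tray is at about (231–312, 193–268), and the open door lies at left.

Run:
```python
from h import *
p=np.load('w3P.npy')
print('pot',[np.round(onz(p,u,65),1) for u in [(236,148),(310,148),(273,110),(273,186)]])
im=cv2.imread('pics/w3.png'); m=(im.max(2)<45).astype(np.uint8); m[:170]=0;m[272:]=0;m[:,:222]=0;m[:,320:]=0
m=cv2.morphologyEx(m,cv2.MORPH_OPEN,np.ones((5,5)))
c=max(cv2.findContours(m,0,2)[0],key=cv2.contourArea); r=cv2.minAreaRect(c); b=cv2.boxPoints(r); print(r,b.tolist())
for u in b: print(np.round(onz(p,u,25),1))
g=cv2.GaussianBlur(cv2.cvtColor(im,6),(5,5),1)
# cabinet outside corners: front wall top z65?, back wall top z178
for u,z in [((383,89),178),((203,90),60),((212,272),55)]: print(u,np.round(onz(p,u,z),1))
# centre via scene, side too
for n in ["scene","side"]:
    q=P(n); print(n,[np.round(onz(q,s['uv'],10),1).tolist()+[t,round(s['confidence'],2)] for t in ["pot","tray"] for s in finder.pinpoint(t,n)])
plan([(450,60,400,np.pi),(450,-100,400,np.pi)])
```

```text
pot [array([456.3, 192.2,  65. ]), array([456.4, 304.8,  65. ]), array([400.1, 248. ,  65. ]), array([516.7, 249. ,  65. ])]
((306.5, 211.0), (34.0, 7.0), 90.0) [[303.0, 194.0], [310.0, 194.0], [310.0, 228.0], [303.0, 228.0]]
[543.  302.2  25. ]
[543.  314.2  25. ]
[606.5 316.9  25. ]
[606.5 304.5  25. ]
(383, 89) [370.8 366.2 178. ]
(203, 90) [371.8 145.7  60. ]
(212, 272) [676.7 143.9  55. ]
scene [[463.7, 247.3, 10.0, 'pot', 0.57], [612.0, 249.6, 10.0, 'tray', 0.69]]
side [[465.2, 256.4, 10.0, 'pot', 0.87], [611.4, 251.7, 10.0, 'tray', 0.8]]
off [0.005, -0.722, -0.004] rot [0.0, 0.0, -0.0001] rows 2
off [0.005, -0.722, -0.004] rot [0.0, 0.0, 0.0] rows 3
  -> [450.  60. 400.]
off [-0.0, -0.667, -0.0] rot [0.0, 0.0, 0.0] rows 2
off [-0.0, -0.667, -0.0] rot [0.0, 0.0, 0.0] rows 3
  -> [ 450. -100.  400.]
```

Run:
```python
from h import *
plan([(490,130,400,np.pi*.75),(530,30,400,np.pi/2),(600,-190,400,np.pi/2)])
```

```text
off [-0.324, -0.86, -0.007] rot [0.0, -0.0, 0.1249] rows 6
  -> [490. 130. 400.]
off [-0.825, -0.354, -0.0] rot [0.0, -0.0, 0.125] rows 6
  -> [530.  30. 400.]
off [-0.917, 0.292, 0.0] rot [0.0, 0.0, 0.0] rows 2
off [-0.917, 0.292, 0.0] rot [0.0, 0.0, 0.0] rows 3
  -> [ 600. -190.  400.]
```

>>> {"api": "send_rows", "payload": {"offset": [[-0.324,-0.86,0],[-0.324,-0.86,0],[-0.324,-0.86,0],[-0.324,-0.86,0],[-0.324,-0.86,0]], "delta_rot": [[0,0,0.125],[0,0,0.125],[0,0,0.125],[0,0,0.125],[0,0,0.125]], "grip": 1}}

```text
time: 11.9
tool_pos: [490.1, 129.9, 399.2]
tcp_rot: [3.141, -0.0, 2.355]
contact_force: [-0.6, 0.4, 1.0]
grip_width: 91.8
finger_force: 0.0
```

>>> {"api": "send_rows", "payload": {"offset": [[-0.825,-0.354,0],[-0.825,-0.354,0],[-0.825,-0.354,0],[-0.825,-0.354,0],[-0.825,-0.354,0]], "delta_rot": [[0,0,0.125],[0,0,0.125],[0,0,0.125],[0,0,0.125],[0,0,0.125]]}}

```text
time: 12.52
tool_pos: [530.0, 30.0, 399.1]
tcp_rot: [-3.142, -0.0, 1.572]
contact_force: [-1.2, 1.2, -0.4]
grip_width: 91.8
finger_force: 0.0
```

>>> {"api": "send_rows", "payload": {"offset": [[-0.917,0.292,0],[-0.917,0.292,0]], "delta_rot": [[0,0,0],[0,0,0]]}}

```text
time: 12.78
tool_pos: [565.3, -80.9, 399.4]
tcp_rot: [3.141, 0.0, 1.577]
contact_force: [1.1, 0.7, -0.1]
grip_width: 91.9
finger_force: 0.0
```

>>> {"api": "send_rows", "payload": {"offset": [[-0.917,0.292,0],[-0.917,0.292,0],[-0.917,0.292,0],[-0.917,0.292,0]], "delta_rot": [[0,0,0],[0,0,0],[0,0,0],[0,0,0]]}}

```text
time: 13.28
tool_pos: [599.9, -189.6, 399.0]
tcp_rot: [-3.141, -0.001, 1.573]
contact_force: [1.0, -0.2, 0.5]
grip_width: 91.5
finger_force: 0.0
```

Run:
```python
from h import *
print(pose()[0],get_obs()['tcp_rot'])
p=P("wrist"); im=optics.capture("wrist"); cv2.imwrite("pics/w4.png",im[:,:,::-1]); np.save('w4P.npy',p)
for t,z in [("stand",0),("rod",8),("housing1",0),("tin",0),("spray",0)]:
    for q in finder.pinpoint(t,"wrist"): print(t,np.round(q['uv']),round(q['confidence'],2),np.round(onz(p,q['uv'],z),1))
```

```text
[ 599.87447991 -189.59008142  398.95370169] [-3.14126761e+00 -7.08802649e-04  1.57306667e+00]
stand [269. 198.] 0.92 [ 612.8 -298.1    0. ]
rod [269. 198.] 0.86 [ 613.5 -294.8    8. ]
rod [264. 150.] 0.75 [ 603.6 -209.2    8. ]
housing1 [208. 169.] 0.96 [ 505.7 -244.4    0. ]
housing1 [157. 176.] 0.65 [ 414.8 -258.2    0. ]
housing1 [207. 114.] 0.56 [ 509.3 -150.2    0. ]
tin [352. 170.] 0.64 [ 759.7 -246.7    0. ]
spray [299. 270.] 0.63 [ 673.4 -446.     0. ]
spray [348. 170.] 0.6 [ 753.1 -246.     0. ]
spray [188.  56.] 0.58 [483.5 -60.1   0. ]
```

View pics/w4.png

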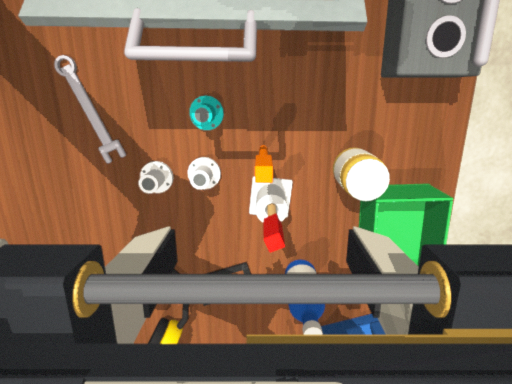

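The wrist view shows the red handle at (273,230) in the stand at (270,198), and the orange look-alike at (264,170). The housings are at (155,178) and (204,173), the turquoise one is at (206,112), and the tin is at (362,174).

Run:
```python
import cv2
im=cv2.imread('pics/w4.png'); cv2.imwrite('pics/w4c.png',cv2.resize(im[180:260,235:315],None,fx=7,fy=7,interpolation=cv2.INTER_CUBIC))
im=cv2.imread('pics/scene0.png');
```

```text
(no output)
```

View pics/w4c.png

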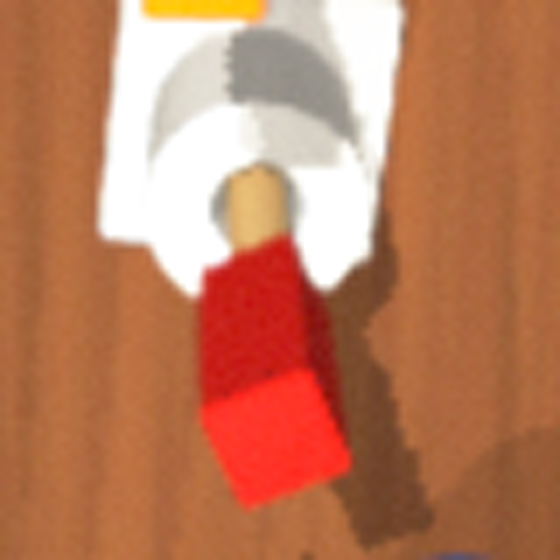

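The top face of the red handle has its corners at crop pixels (203,410), (310,370), (350,465) and (250,505). The handle is turned by about 20°.

Run:
```python
from h import *
p=np.load('w4P.npy')
f=lambda u:np.array(u)/7+[235,180]-0.43
C=np.array([onz(p,f(u),187) for u in [(203,410),(310,370),(350,465),(250,505)]]); print(np.round(C,1)); print('top',C.mean(0))
for i in range(4):
    d=C[(i+1)%4]-C[i]; print(np.linalg.norm(d),np.degrees(np.arctan2(d[1],d[0])))
print('hole',onz(p,f((256,207)),70)); print('shaft at handle bottom',onz(p,f((262,245)),115))
print('hbot corners',[np.round(onz(p,f(u),118),1) for u in [(207,268),(290,237)]])
ps=P('scene'),P('side')
optics.capture('scene');optics.capture('side')
a=finder.silhouettes('rod','scene');b=finder.silhouettes('rod','side')
for n,l in (('scene',a),('side',b)):
    im=optics.capture(n).astype(int); m=((im[...,0]>120)&(im[...,1]<50)&(im[...,2]<60)).astype(np.uint8)
    k,_,st,ce=cv2.connectedComponentsWithStats(m); print(n,[(st[i].tolist(),np.round(ce[i],1).tolist()) for i in range(1,k) if 30<st[i][4]<800])
```

```text
[[ 602.3 -288.2  187. ]
 [ 621.2 -280.4  187. ]
 [ 628.7 -299.   187. ]
 [ 610.9 -307.   187. ]]
top [ 615.78524489 -293.65767877  187.        ]
20.479722396930626 22.35466277153052
20.057356891381293 -68.02162622709389
19.598726258983334 -155.90826483309428
20.664937062165755 114.45754074079973
hole [ 615.29858238 -293.3665091    70.        ]
shaft at handle bottom [ 615.11587526 -284.97039836  115.        ]
hbot corners [array([ 603.7, -288.9,  118. ]), array([ 620.8, -282. ,  118. ])]
scene [([148, 189, 12, 21, 141], [153.1, 198.7])]
side [([334, 221, 13, 25, 203], [339.6, 233.3])]
```

Run:
```python
from h import *
X,r=tri([P('scene'),P('side')],[np.array([153.1,198.7]),np.array([339.6,233.3])]); print(X,r)
plan([(615.5,-294.5,290,1.971),(615.5,-294.5,134,1.971)])
```

```text
[ 618.70265413 -291.36439584  150.76132804] 0.3996064960044805
off [-0.87, 0.131, 0.91] rot [0.0, -0.0, -0.0638] rows 4
  -> [ 615.5 -294.5  290. ]
off [0.0, -0.0, 0.65] rot [0.0, 0.0, 0.0] rows 2
off [0.0, -0.0, 0.65] rot [0.0, 0.0, 0.0] rows 3
  -> [ 615.5 -294.5  134. ]
```

>>> {"api": "send_rows", "payload": {"offset": [[-0.862,0.139,0.91],[-0.862,0.139,0.91],[-0.862,0.139,0.91],[-0.862,0.139,0.91],[-0.862,0.139,0.91]], "delta_rot": [[0,0,-0.064],[0,0,-0.064],[0,0,-0.064],[0,0,-0.064],[0,0,-0.064]]}}

```text
time: 14.5
tool_pos: [616.9, -293.1, 291.5]
tcp_rot: [3.14, 0.001, 1.972]
contact_force: [-0.0, 0.1, 1.1]
grip_width: 91.9
finger_force: 0.0
```

>>> {"api": "send_rows", "payload": {"offset": [[0,0,0.3],[0,0,0.65],[0,0,0.65]], "delta_rot": [[0,0,0],[0,0,0],[0,0,0]]}}

```text
time: 14.88
tool_pos: [615.7, -291.8, 210.5]
tcp_rot: [-3.139, -0.004, 1.973]
contact_force: [-0.8, -0.4, 0.2]
grip_width: 92.0
finger_force: 0.0
```

>>> {"api": "send_rows", "payload": {"offset": [[0,0,0.3],[0,0,0.65],[0,0,0.65],[0,0,0.65]], "delta_rot": [[0,0,0],[0,0,0],[0,0,0],[0,0,0]]}}

```text
time: 15.38
tool_pos: [618.1, -294.2, 137.6]
tcp_rot: [3.139, 0.004, 1.973]
contact_force: [0.5, -0.5, 0.7]
grip_width: 91.7
finger_force: 0.0
```

>>> {"api": "send_rows", "payload": {"offset": [[0,0,0],[0,0,0],[0,0,0],[0,0,0],[0,0,0],[0,0,0],[0,0,0],[0,0,0]], "delta_rot": [[0,0,0],[0,0,0],[0,0,0],[0,0,0],[0,0,0],[0,0,0],[0,0,0],[0,0,0]], "grip": 0}}

```text
time: 16.38
tool_pos: [616.5, -293.7, 133.9]
tcp_rot: [3.142, -0.0, 1.972]
contact_force: [0.2, 0.7, -0.0]
grip_width: 21.8
finger_force: 30.0
```

>>> {"api": "send_rows", "payload": {"offset": [[0,0,0],[0,0,0]], "delta_rot": [[0,0,0],[0,0,0]]}}

```text
time: 16.62
tool_pos: [616.5, -293.6, 133.9]
tcp_rot: [3.142, -0.0, 1.972]
contact_force: [0.2, 0.6, -0.0]
grip_width: 21.7
finger_force: 30.0
```

Run:
```python
from h import *
o=get_obs(); print(o['tool_pos'],o['tcp_rot'],o['grip_width'],o['finger_force'],o['moment'],o['contact_force'])
a=optics.capture('scene')[170:260,110:230]; b=optics.capture('side')[200:290,270:390]
cv2.imwrite('pics/g5.png',cv2.resize(np.vstack([a,b])[:,:,::-1],None,fx=3.3,fy=3.3))
```

```text
[ 616.4940483  -293.63374131  133.89170895] [ 3.14157394e+00 -1.08763399e-04  1.97227072e+00] 21.704484677959474 29.995156824588776 [-0.04405956  0.08546999  0.05439294] [ 0.23967927  0.59711867 -0.01539368]
```

View pics/g5.png

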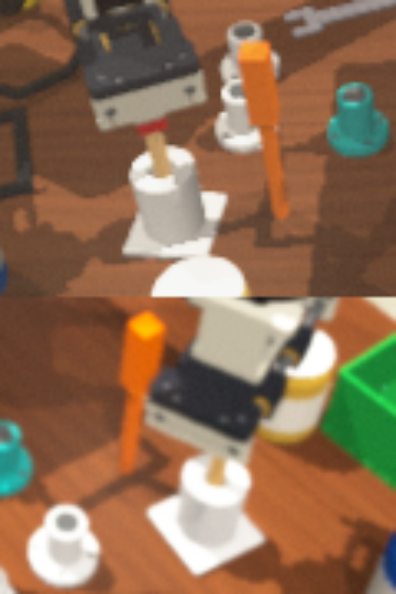

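The rod is gripped flush (21.7 mm) and upright in the stand. Next I lift it and carry it to the pot.

Run:
```python
from h import *
plan([(616.5,-293.6,390,1.972),(461,248.5,390,1.972),(461,248.5,220,1.972)])
```

```text
off [0.0, 0.0, -0.711] rot [-0.0, -0.0, 0.0] rows 2
off [0.0, 0.0, -0.711] rot [0.0, 0.0, 0.0] rows 2
off [0.0, 0.0, -0.711] rot [0.0, 0.0, 0.0] rows 3
  -> [ 616.5 -293.6  390. ]
off [0.933, 0.114, 0.0] rot [0.0, 0.0, 0.0] rows 2
off [0.933, 0.114, 0.0] rot [0.0, 0.0, 0.0] rows 2
off [0.933, 0.114, 0.0] rot [0.0, 0.0, 0.0] rows 2
off [0.933, 0.114, 0.0] rot [0.0, 0.0, 0.0] rows 2
off [0.933, 0.114, 0.0] rot [0.0, 0.0, 0.0] rows 3
  -> [461.  248.5 390. ]
off [0.0, -0.0, 0.708] rot [0.0, 0.0, 0.0] rows 2
off [0.0, -0.0, 0.708] rot [0.0, 0.0, 0.0] rows 3
  -> [461.  248.5 220. ]
```

>>> {"api": "send_rows", "payload": {"offset": [[0,0,-0.3],[0,0,-0.71],[0,0,-0.71]], "delta_rot": [[0,0,0],[0,0,0],[0,0,0]]}}

```text
time: 17.1
tool_pos: [618.3, -294.7, 224.3]
tcp_rot: [3.136, 0.008, 1.972]
contact_force: [-0.1, 0.6, -1.6]
grip_width: 21.9
finger_force: 30.0
```

>>> {"api": "send_rows", "payload": {"offset": [[0,0,-0.71],[0,0,-0.71]], "delta_rot": [[0,0,0],[0,0,0]]}}

```text
time: 17.35
tool_pos: [617.0, -293.9, 307.4]
tcp_rot: [3.139, 0.003, 1.972]
contact_force: [0.2, 0.5, -1.1]
grip_width: 21.6
finger_force: 30.0
```

>>> {"api": "send_rows", "payload": {"offset": [[0,0,-0.71],[0,0,-0.71],[0,0,-0.71]], "delta_rot": [[0,0,0],[0,0,0],[0,0,0]]}}

```text
time: 17.73
tool_pos: [616.9, -293.9, 390.5]
tcp_rot: [3.14, 0.002, 1.972]
contact_force: [-0.1, -0.6, -1.6]
grip_width: 22.1
finger_force: 30.0
```

>>> {"api": "send_rows", "payload": {"offset": [[0.4,0.05,0],[0.8,0.1,0],[0.933,0.114,0]], "delta_rot": [[0,0,0],[0,0,0],[0,0,0]]}}

```text
time: 18.1
tool_pos: [584.3, -182.6, 387.8]
tcp_rot: [-3.14, -0.003, 1.975]
contact_force: [0.7, -0.8, -0.3]
grip_width: 21.9
finger_force: 30.0
```

>>> {"api": "send_rows", "payload": {"offset": [[0.4,0.05,0],[0.8,0.1,0],[0.933,0.114,0]], "delta_rot": [[0,0,0],[0,0,0],[0,0,0]]}}

```text
time: 18.48
tool_pos: [553.4, -75.0, 388.3]
tcp_rot: [-3.14, -0.001, 1.974]
contact_force: [-0.5, -1.1, -0.7]
grip_width: 21.6
finger_force: 30.0
```

>>> {"api": "send_rows", "payload": {"offset": [[0.4,0.05,0],[0.8,0.1,0],[0.933,0.114,0]], "delta_rot": [[0,0,0],[0,0,0],[0,0,0]]}}

```text
time: 18.85
tool_pos: [522.6, 32.8, 388.6]
tcp_rot: [-3.14, -0.001, 1.974]
contact_force: [-0.0, -1.0, 0.3]
grip_width: 21.8
finger_force: 30.0
```

>>> {"api": "send_rows", "payload": {"offset": [[0.4,0.05,0],[0.8,0.1,0],[0.933,0.114,0]], "delta_rot": [[0,0,0],[0,0,0],[0,0,0]]}}

```text
time: 19.23
tool_pos: [491.7, 141.0, 388.7]
tcp_rot: [-3.141, -0.0, 1.974]
contact_force: [0.2, -0.5, -1.1]
grip_width: 21.6
finger_force: 30.0
```

>>> {"api": "send_rows", "payload": {"offset": [[0.4,0.05,0],[0.8,0.1,0],[0.933,0.114,0],[0.933,0.114,0],[0.933,0.114,0]], "delta_rot": [[0,0,0],[0,0,0],[0,0,0],[0,0,0],[0,0,0]]}}

```text
time: 19.85
tool_pos: [461.5, 246.9, 389.3]
tcp_rot: [-3.141, 0.001, 1.971]
contact_force: [0.9, 0.6, -1.3]
grip_width: 21.9
finger_force: 30.0
```

>>> {"api": "send_rows", "payload": {"offset": [[0,0,0.35],[0,0,0.7],[0,0,0.7]], "delta_rot": [[0,0,0],[0,0,0],[0,0,0]]}}

```text
time: 20.23
tool_pos: [459.9, 246.5, 303.0]
tcp_rot: [-3.135, 0.0, 1.97]
contact_force: [-0.3, 0.2, 0.1]
grip_width: 22.1
finger_force: 30.0
```

>>> {"api": "send_rows", "payload": {"offset": [[0,0,0.35],[0,0,0.7],[0,0,0.7],[0,0,0.7]], "delta_rot": [[0,0,0],[0,0,0],[0,0,0],[0,0,0]]}}

```text
time: 20.72
tool_pos: [462.4, 248.5, 224.3]
tcp_rot: [3.137, 0.0, 1.972]
contact_force: [0.5, 0.3, -0.8]
grip_width: 21.9
finger_force: 30.0
```

Run:
```python
from h import *
o=get_obs(); print(o['tool_pos'],o['tcp_rot'],o['grip_width'])
ps=P('wrist'); w=optics.capture('wrist'); b=optics.capture('side')[120:210,140:260]; a=optics.capture('scene')[140:230,310:430]
cv2.imwrite('pics/g6.png',np.hstack([cv2.resize(np.vstack([a,b])[:,:,::-1],None,fx=3,fy=3),cv2.resize(w[:,100:420,::-1],(400,540))]))
print(proj(ps,o['tool_pos']-[0,0,126]), [ (np.round(q['uv']),round(q['confidence'],2)) for q in finder.pinpoint('rod','wrist')[:2]])
```

```text
[462.38346149 248.49222658 224.33818423] [3.13737988e+00 2.59869122e-04 1.97164937e+00] 21.856551242483615
[261.91017679 180.42159686] [(array([260., 181.]), 0.98)]
```

View pics/g6.png

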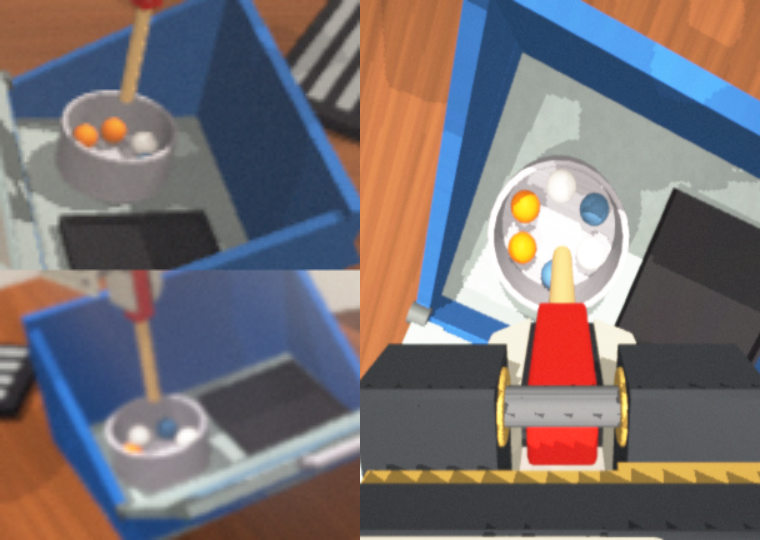

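The rod hangs over the pot. In the wrist part of the composite the rim spans (490–630, 158–~310), which I use to refine the pot's centre.

Run:
```python
from h import *
p=P('wrist')
f=lambda u:((u[0]-360)*.8+100,u[1]*384/540)
a=[onz(p,f(u),65) for u in [(490,235),(630,235),(561,158)]]; print(np.round(a,1), np.round((a[0]+a[1])/2,1))
# circle R57 fit via edge points
pts=np.array([onz(p,f(u),65)[:2] for u in [(490,235),(630,235),(561,158),(515,178),(607,178)]])
print(least_squares(lambda c:np.hypot(*(pts-c).T)-57,[461,248]).x)
c=np.array([onz(p,f(u),29)[:2] for u in [(525,207),(522,248),(561,186),(594,209)]])
print(least_squares(lambda q:np.hypot(*(c-q).T)-36,[461,248]).x)
```

```text
[[406.6 230.6  65. ]
 [509.5 274.   65. ]
 [438.  301.6  65. ]] [458.1 252.3  65. ]
[459.98801771 248.32517143]
[459.80514047 246.33123476]
```

>>> {"api": "send_rows", "payload": {"offset": [[0.003,-0.018,0.2],[0.003,-0.018,0.4],[0.003,-0.018,0.62],[0.003,-0.018,0.62],[0.003,-0.018,0.62]], "delta_rot": [[0,0,0],[0,0,0],[0,0,0],[0,0,0],[0,0,0]]}}

```text
time: 21.55
tool_pos: [459.4, 248.2, 148.5]
tcp_rot: [3.139, 0.0, 1.972]
contact_force: [-0.0, -0.4, -1.6]
grip_width: 21.7
finger_force: 30.0
```

>>> {"api": "send_rows", "payload": {"offset": [[0.08,0,0],[0.11,0.06,0],[0.11,0.13,0],[0.05,0.19,0],[-0.05,0.22,0],[-0.15,0.19,0],[-0.24,0.1,0],[-0.26,0,0]], "delta_rot": [[0,0,0],[0,0,0],[0,0,0],[0,0,0],[0,0,0],[0,0,0],[0,0,0],[0,0,0]]}}

```text
time: 22.55
tool_pos: [471.2, 218.0, 147.5]
tcp_rot: [3.139, 0.001, 1.971]
contact_force: [0.2, 4.0, -0.8]
grip_width: 21.9
finger_force: 30.0
```

>>> {"api": "send_rows", "payload": {"offset": [[0.076,-0.184,0],[0.26,-0.26,0],[0.444,-0.184,0],[0.52,0,0],[0.444,0.184,0],[0.26,0.26,0],[0.076,0.184,0],[0,0,0]], "delta_rot": [[0,0,0],[0,0,0],[0,0,0],[0,0,0],[0,0,0],[0,0,0],[0,0,0],[0,0,0]]}}

```text
time: 23.55
tool_pos: [471.2, 218.1, 147.4]
tcp_rot: [3.14, 0.001, 1.972]
contact_force: [-1.0, 0.9, -1.0]
grip_width: 21.7
finger_force: 30.0
```

Run:
```python
from h import *
o=get_obs(); print(o['tool_pos'],o['tcp_rot'],o['grip_width'])
w=optics.capture('wrist'); b=optics.capture('side')[120:210,140:260]; a=optics.capture('scene')[140:230,310:430]
cv2.imwrite('pics/g7.png',np.hstack([cv2.resize(np.vstack([a,b])[:,:,::-1],None,fx=3,fy=3),cv2.resize(w[:,100:420,::-1],(400,540))]))
```

```text
[471.24747595 218.10141891 147.37557216] [3.13951122e+00 5.20737336e-04 1.97153461e+00] 21.72014758264451
```

View pics/g7.png

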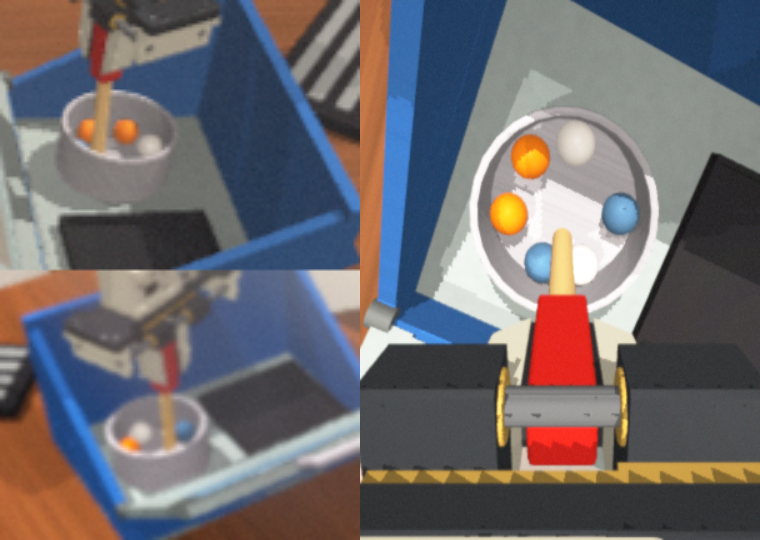

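Run:
```python
from h import *
p=P('wrist'); o=get_obs()
f=lambda u:((u[0]-360)*.8+100,u[1]*384/540)
c=np.array([460.3,248])
def show(p,L,z=29):
    for n,u in L:
        X=onz(p,u,z)[:2]-c; print(n,np.round(X,1),'r',round(np.hypot(*X),1),'ang',round(np.degrees(np.arctan2(X[1],X[0]))))
show(p,[(n,f(u)) for n,u in [('o',(530,155)),('o',(508,213)),('b',(540,262)),('w',(584,265)),('b',(620,214)),('w',(575,143))]])
print('init'); show(np.load('w3P.npy'),[('o',(278,126)),('w?',(270,164)),('b',(251,155)),('b',(290,161)),('w',(289,139)),('o',(258,130))])
print(o['tool_pos'][:2]-c, 'tip img',proj(p,o['tool_pos']-[0,0,126]))
print(finder.pinpoint('rod','wrist')[:1], 'pot',[ (q['uv'],onz(p,q['uv'],10)) for q in finder.pinpoint('pot','wrist')[:1]])
```

```text
o [-33.6  19.4] r 38.8 ang 150
o [-34.8 -18.6] r 39.5 ang -152
b [ -2.8 -39. ] r 39.1 ang -94
w [ 26.8 -28.7] r 39.3 ang -47
b [36.4 10.8] r 38.0 ang 17
w [-8.8 37.3] r 38.3 ang 103
init
o [-33.1   9.4] r 34.5 ang 164
w? [29. -3.] r 29.2 ang -6
b [ 13.9 -34.3] r 37.0 ang -68
b [24.  30.1] r 38.5 ang 51
w [-12.3  27.6] r 30.2 ang 114
o [-26.8 -22.6] r 35.1 ang -140
[ 10.70702038 -29.47848266] tip img [262.19079471 180.34776816]
[{'uv': [260.1, 168.8], 'confidence': 0.65}] pot [([334.5, 174.9], array([532.962574  , 246.77276167,  10.        ]))]
```

The beads have shifted clockwise by only 11–41° in position. I'll push them round more slowly and measure again.

>>> {"api": "send_rows", "payload": {"offset": [[0.02,-0.1,0],[0.076,-0.19,0],[0.16,-0.24,0],[0.265,-0.265,0],[0.365,-0.245,0],[0.455,-0.19,0],[0.51,-0.1,0],[0.53,0,0]], "delta_rot": [[0,0,0],[0,0,0],[0,0,0],[0,0,0],[0,0,0],[0,0,0],[0,0,0],[0,0,0]]}}

```text
time: 24.8
tool_pos: [445.4, 278.2, 146.9]
tcp_rot: [-3.14, -0.001, 1.973]
contact_force: [0.1, -0.0, -0.7]
grip_width: 22.0
finger_force: 30.0
```

```bash
cat >> h.py <<'E'
def beads(c=(460.3,248)):
    p=P('wrist'); optics.capture('wrist'); L=finder.pinpoint('bead1','wrist'); im=optics.capture('wrist'); cv2.imwrite('pics/last.png',im[:,:,::-1])
    for q in L:
        X=onz(p,q['uv'],29)[:2]-c; u=np.round(q['uv']).astype(int)
        if np.hypot(*X)<60: print(np.round(X,1),'r',round(np.hypot(*X),1),'ang',round(np.degrees(np.arctan2(X[1],X[0]))),round(q['confidence'],2),im[u[1],u[0]])
    t=pose()[0][:2]-c; print('rod',t,np.degrees(np.arctan2(t[1],t[0])))
E
python3 -c "
from h import *
beads()"
```

```text
[-8.5 36.2] r 37.2 ang 103 0.92 [255 255 254]
[-37.8 -10.4] r 39.2 ang -165 0.75 [255 247  51]
[-30.9  23.9] r 39.1 ang 142 0.72 [253 154  36]
[35.  12.5] r 37.2 ang 20 0.61 [178 241 254]
rod [-14.78958842  29.85412677] 116.35359002537308
```

Run:
```python
from h import *
w=cv2.imread('pics/last.png'); b=optics.capture('side')[110:210,130:260]; a=optics.capture('scene')[120:220,310:440]
cv2.imwrite('pics/g8.png',np.hstack([cv2.resize(np.vstack([a,b])[:,:,::-1],(390,600)),cv2.resize(w[:260,130:390],(400,400),interpolation=cv2.INTER_CUBIC)[:, :].copy() if 0 else cv2.resize(w[0:384,130:390],(406,600))]))
```

```text
(no output)
```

View pics/g8.png

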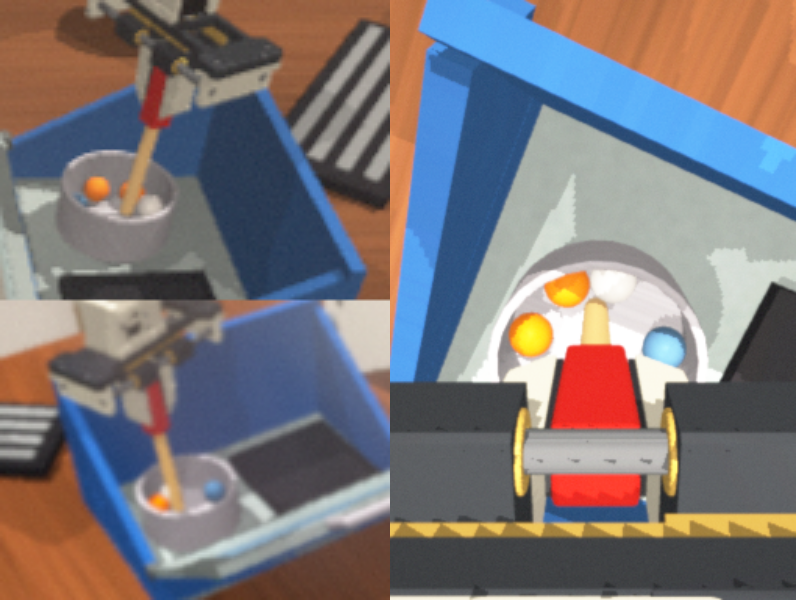

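The rod has tilted in the grip about the pinch axis. Before correcting it I'll triangulate its axis.

```bash
cat >> h.py <<'E'
def rodaxis():
    """fit rod (tip pos, tilt about pinch axis, slip) to red/wood masks edges via finder tip points"""
    N=['wrist','scene','side']; ps={n:P(n) for n in N}; D={}
    for n in N:
        optics.capture(n); q=[s for s in finder.pinpoint('rod',n)]; D[n]=q
        print(n,[(np.round(s['uv'],1).tolist(),round(s['confidence'],2)) for s in q[:3]])
    return ps,D
E
python3 - <<'E'
from h import *
ps,D=rodaxis(); o=get_obs(); r=R.from_euler('xyz',o['tcp_rot'])
for n in ps:
    t=o['tool_pos']+r.apply([0,0,126]); print(n,'expected tip',np.round(proj(ps[n],t),1))
    for a in np.radians([-16,-8,0,8,16]):
        g=o['tool_pos']-[0,0,19]*0+r.apply([0,0,-19]); tt=g+r.apply([145*np.sin(a),0,145*np.cos(a)]); print('   ',round(np.degrees(a)),np.round(proj(ps[n],tt),1), 'world rel',np.round(tt-[460.3,248,16],1) if n=='wrist' else '')
E
```

```text
wrist [([259.3, 197.7], 0.92), ([309.4, 222.0], 0.51)]
scene [([195.1, 234.2], 0.67), ([352.3, 189.8], 0.64), ([360.7, 231.3], 0.33)]
side [([308.1, 249.2], 0.8), ([188.6, 179.9], 0.51)]
wrist expected tip [263.4 180.8]Traceback (most recent call last):
  File "<stdin>", line 6, in <module>
ValueError: operands could not be broadcast together with shapes (3,) (0,)
```

Run:
```python
from h import *
ps={n:P(n) for n in ['wrist','scene','side']}; o=get_obs(); r=R.from_euler('xyz',o['tcp_rot'])
uv={'wrist':[259.3,197.7],'scene':[352.3,189.8],'side':[188.6,179.9]}
print('tri',[np.round(v,1) for v in tri(list(ps.values()),list(map(np.array,uv.values())))],[np.round(v,1) for v in tri([ps['scene'],ps['side']],[np.array(uv['scene']),np.array(uv['side'])])])
g=o['tool_pos']+r.apply([0,0,-19])
for a in [-20,-15,-10,-5,0,5]:
    s=np.radians(a); t=g+r.apply([145*np.sin(s),0,145*np.cos(s)]); print(a,[np.round(proj(p,t),1).tolist() for p in ps.values()],np.round(t-[460.3,248,16],1))
```

```text
tri [array([449.3, 262.1,  23. ]), np.float64(1.2)] [array([448.5, 265.8,  20. ]), np.float64(0.2)]
-20 [[262.6, 234.6], [342.7, 191.3], [196.6, 180.9]] [  4.8 -16.1  13.9]
-15 [[262.5, 221.0], [345.8, 191.1], [194.1, 180.5]] [ 0.1 -5.  10.1]
-10 [[262.5, 207.4], [349.1, 190.7], [191.5, 179.9]] [-4.7  6.4  7.4]
-5 [[262.5, 193.9], [352.4, 190.0], [188.9, 179.0]] [-9.6 17.9  5.8]
0 [[262.5, 180.5], [355.7, 189.1], [186.2, 177.9]] [-14.5  29.5   5.2]
5 [[262.5, 167.0], [359.1, 187.8], [183.5, 176.6]] [-19.5  41.2   5.8]
```

```bash
cat >> h.py <<'E'
def rows(pts,start,per=8):
    """pts: tip targets (tool axes, mm); start: tip now. Prints per-call offsets."""
    b=np.array(start,float)
    for i in range(0,len(pts),per):
        print('CALL',[[round(float(v),3) for v in (np.array(q)-b)/120]+[0] for q in pts[i:i+per]]); b=np.array(pts[min(i+per,len(pts))-1])
def arc(r,a0,a1,n): return [(r*np.cos(t),r*np.sin(t)) for t in np.radians(np.linspace(a0,a1,n+1)[1:])]
E
python3 - <<'E'
from h import *
rows([(0,0),(0,0),(10,13),(15,20),(20.1,26.3),(20.1,26.3),(20.1,26.3)]+arc(33,52.6,52.6+204,17),(18,-2))
E
```

```text
CALL [[-0.15, 0.017, 0], [-0.15, 0.017, 0], [-0.067, 0.125, 0], [-0.025, 0.183, 0], [0.018, 0.236, 0], [0.018, 0.236, 0], [0.018, 0.236, 0], [-0.032, 0.265, 0]]
CALL [[-0.054, 0.019, 0], [-0.111, 0.027, 0], [-0.169, 0.022, 0], [-0.224, 0.005, 0], [-0.274, -0.022, 0], [-0.318, -0.059, 0], [-0.353, -0.105, 0], [-0.377, -0.157, 0]]
CALL [[-0.013, -0.056, 0], [-0.015, -0.113, 0], [-0.004, -0.17, 0], [0.018, -0.223, 0], [0.051, -0.27, 0], [0.092, -0.31, 0], [0.141, -0.34, 0], [0.196, -0.359, 0]]
```

>>> {"api": "send_rows", "payload": {"offset": [[-0.15,0.017,0],[-0.15,0.017,0],[-0.067,0.125,0],[-0.025,0.183,0],[0.018,0.236,0],[0.018,0.236,0],[0.018,0.236,0],[-0.032,0.265,0]], "delta_rot": [[0,0,0],[0,0,0],[0,0,0],[0,0,0],[0,0,0],[0,0,0],[0,0,0],[0,0,0]]}}

```text
time: 26.35
tool_pos: [476.5, 286.4, 147.2]
tcp_rot: [-3.141, -0.0, 1.973]
contact_force: [0.5, 0.7, -0.5]
grip_width: 21.8
finger_force: 30.0
```

>>> {"api": "send_rows", "payload": {"offset": [[-0.054,0.019,0],[-0.111,0.027,0],[-0.169,0.022,0],[-0.224,0.005,0],[-0.274,-0.022,0],[-0.318,-0.059,0],[-0.353,-0.105,0],[-0.377,-0.157,0]], "delta_rot": [[0,0,0],[0,0,0],[0,0,0],[0,0,0],[0,0,0],[0,0,0],[0,0,0],[0,0,0]]}}

```text
time: 27.35
tool_pos: [477.6, 236.9, 147.4]
tcp_rot: [3.14, 0.001, 1.972]
contact_force: [0.1, 0.3, -1.7]
grip_width: 21.8
finger_force: 30.0
```

```bash
cat >> h.py <<'E'
def tip():
    N=['wrist','scene','side']; ps={n:P(n) for n in N}; U={}; o=get_obs(); r=R.from_euler('xyz',o['tcp_rot']); e=o['tool_pos']+r.apply([0,0,126])
    for n in N:
        optics.capture(n)
        L=[s for s in finder.pinpoint('rod',n) if np.linalg.norm(np.array(s['uv'])-proj(ps[n],e))<45]
        if L: U[n]=np.array(L[0]['uv'])
    X,rr=tri([ps[n] for n in U],list(U.values())); d=r.inv().apply(X-o['tool_pos'])
    print('tip',np.round(X,1),'resid',round(rr,1),list(U),'in tool',np.round(d,1),'tilt',round(np.degrees(np.arctan2(d[0],d[2]+19)),1))
    v=r.inv().apply(X-[460.3,248,X[2]]); print('tip in pot, tool axes',np.round(v[:2],1)); return X
E
python3 -c "
from h import *
beads(); tip()"
```

```text
[-41.1 -12.1] r 42.9 ang -164 0.97 [255 237  47]
[ -9.7 -38.2] r 39.4 ang -104 0.77 [157 223 249]
[-8.  35.6] r 36.5 ang 103 0.72 [242 237 229]
[ 23.8 -31.2] r 39.3 ang -53 0.65 [253 233 154]
[-29.4  22.5] r 37.0 ang 142 0.61 [255 221  41]
rod [ 16.92890907 -10.75235305] -32.42156663334196
tip [472.6 247.   20.1] resid 15.3 ['wrist', 'scene', 'side'] in tool [ 10.9  -0.6 127.2] tilt 4.2
tip in pot, tool axes [-5.7 10.9]
```

```bash
cat >> h.py <<'E'
def rodfit(im=None):
    """tilt about the pinch axis and slip, from the extent of the red handle in the wrist picture"""
    p=P('wrist'); o=get_obs(); r=R.from_euler('xyz',o['tcp_rot']); im=optics.capture('wrist').astype(int)
    m=((im[...,0]>110)&(im[...,1]<90)&(im[...,2]<90)&(im[...,0]>im[...,1]*2)); m[:, :200]=0; m[:,330:]=0
    k,l,st,_=cv2.connectedComponentsWithStats(m.astype(np.uint8)); st=st[1:]; st=st[st[:,4]>150]
    lo,hi=st[:,1].min(),(st[:,1]+st[:,3]).max(); 
    def ext(q):
        a,s=q; ax=np.array([np.sin(a),0,np.cos(a)]); ex=np.array([np.cos(a),0,-np.sin(a)]); C=[]
        for L in (35+s,-35+s):
            for i in (-11,11):
                for j in (-11,11): C.append(proj(p,o['tool_pos']+r.apply(np.array([0,0,-19])+ax*L+ex*i+np.array([0,j,0])))[1])
        return [min(C)-lo,max(C)-hi]
    f=least_squares(ext,[0,0],x_scale=[.1,5]); a,s=f.x
    d=np.array([0,0,-19])+(145+s)*np.array([np.sin(a),0,np.cos(a)]); X=o['tool_pos']+r.apply(d); v=r.inv().apply(X-[460.3,248,16])
    print('red rows',lo,hi,'tilt',round(np.degrees(a),1),'slip',round(s,1),'tip-tcp tool',np.round(d,1),'tip z',round(X[2],1),'in pot (tool xy)',np.round(v[:2],1),'world',np.round(X[:2]-[460.3,248],1))
    return a,s
E
python3 -c "
from h import *
rodfit()"
```

```text
red rows 208 328 tilt 3.1 slip 3.8 tip-tcp tool [  8.    0.  129.6] tip z 17.6 in pot (tool xy) [-8.1 11.5] world [13.8 -2.9]
```

```bash
cat >> h.py <<'E'
def gen(poses,start,per=8):
    """poses/start: (x,y,z,yaw) tool-down, world. Prints call rows."""
    b=np.array(start,float)
    for i in range(0,len(poses),per):
        r=R.from_euler('xyz',[np.pi,0,b[3]]); O=[];Q=[]
        for q in poses[i:i+per]:
            O.append([round(float(v),3) for v in r.inv().apply(np.array(q[:3])-b[:3])/120]); Q.append([0,0,round(-(q[3]-b[3])/2/np.pi,4)])
        print('O',O,'\nR',Q); b=np.array(poses[min(i+per,len(poses))-1])
def polar(rad,deg,off,z):
    """TCP pose with tool x radial at deg, tip (offset off along tool x) at radius rad"""
    t=np.radians(deg); return (460.3+(rad-off)*np.cos(t),248+(rad-off)*np.sin(t),z,t)
def start():
    o=get_obs(); return (*o['tool_pos'],o['tcp_rot'][2])
E
python3 - <<'E'
from h import *
s=start(); print(s)
z=150
gen([polar(0,d,8,z) for d in (103,93,83,73,63,54,50,50)]+[polar(r,50,8,z) for r in (8,14,20,25,29,33,33,33)],s)
E
```

```text
(np.float64(477.10252633720836), np.float64(237.70389695760323), np.float64(147.15038112777046), np.float64(1.9724659873458146))
O [[0.068, -0.107, -0.024], [0.071, -0.118, -0.024], [0.076, -0.129, -0.024], [0.083, -0.138, -0.024], [0.091, -0.146, -0.024], [0.099, -0.152, -0.024], [0.103, -0.155, -0.024], [0.103, -0.155, -0.024]] 
R [[0, 0, np.float64(0.0278)], [0, 0, np.float64(0.0556)], [0, 0, np.float64(0.0834)], [0, 0, np.float64(0.1111)], [0, 0, np.float64(0.1389)], [0, 0, np.float64(0.1639)], [0, 0, np.float64(0.175)], [0, 0, np.float64(0.175)]]
O [[0.067, -0.0, -0.0], [0.117, -0.0, -0.0], [0.167, 0.0, 0.0], [0.208, -0.0, -0.0], [0.242, -0.0, -0.0], [0.275, -0.0, -0.0], [0.275, -0.0, -0.0], [0.275, -0.0, -0.0]] 
R [[0, 0, np.float64(-0.0)], [0, 0, np.float64(-0.0)], [0, 0, np.float64(-0.0)], [0, 0, np.float64(-0.0)], [0, 0, np.float64(-0.0)], [0, 0, np.float64(-0.0)], [0, 0, np.float64(-0.0)], [0, 0, np.float64(-0.0)]]
```

>>> {"api": "send_rows", "payload": {"offset": [[0.068,-0.107,-0.024],[0.071,-0.118,-0.024],[0.076,-0.129,-0.024],[0.083,-0.138,-0.024],[0.091,-0.146,-0.024],[0.099,-0.152,-0.024],[0.103,-0.155,-0.024],[0.103,-0.155,-0.024]], "delta_rot": [[0,0,0.028],[0,0,0.056],[0,0,0.083],[0,0,0.111],[0,0,0.139],[0,0,0.164],[0,0,0.175],[0,0,0.175]]}}

```text
time: 28.85
tool_pos: [455.1, 241.8, 150.0]
tcp_rot: [3.142, -0.0, 0.874]
contact_force: [-0.7, 0.7, -0.5]
grip_width: 22.0
finger_force: 30.0
```

```bash
python3 -c "
from h import *
print(start()); beads(); rodfit()"
```

```text
(np.float64(455.08560625500655), np.float64(241.76394964754317), np.float64(150.01468675971742), np.float64(0.8736438785883764))
[ 21.5 -33.7] r 40.0 ang -57 0.77 [255 255 255]
[-8.7 39.2] r 40.1 ang 103 0.75 [252 250 245]
[40.  -2.6] r 40.1 ang -4 0.75 [139 197 235]
[-12.9 -42.3] r 44.3 ang -107 0.71 [174  33  24]
[-39.6 -10.6] r 41.0 ang -165 0.55 [255 225  39]
[-31.7  23.6] r 39.5 ang 143 0.55 [255 171  31]
rod [-5.16610068 -6.30246471] -129.34131203164978
red rows 207 329 tilt 4.0 slip 3.2 tip-tcp tool [ 10.3   0.  128.8] tip z 21.2 in pot (tool xy) [2.1 0.1] world [1.4 1.6]
```

Run:
```python
from h import *
s=start(); z=150
gen([polar(r,50,10,z) for r in (10,18,26,33,33)],s)
gen([polar(33,d,10,z) for d in range(60,131,10)]+[polar(33,d,10,z) for d in range(140,191,10)]+[polar(33,190,10,z)],polar(33,50,10,z))
```

```text
O [[0.068, -0.001, 0.0], [0.135, -0.0, 0.0], [0.201, -0.0, 0.0], [0.26, -0.0, 0.0], [0.26, -0.0, 0.0]] 
R [[0, 0, np.float64(0.0002)], [0, 0, np.float64(0.0002)], [0, 0, np.float64(0.0002)], [0, 0, np.float64(0.0002)], [0, 0, np.float64(0.0002)]]
O [[-0.003, -0.033, -0.0], [-0.012, -0.066, -0.0], [-0.026, -0.096, -0.0], [-0.045, -0.123, -0.0], [-0.068, -0.147, -0.0], [-0.096, -0.166, -0.0], [-0.126, -0.18, -0.0], [-0.158, -0.189, -0.0]] 
R [[0, 0, np.float64(-0.0278)], [0, 0, np.float64(-0.0556)], [0, 0, np.float64(-0.0833)], [0, 0, np.float64(-0.1111)], [0, 0, np.float64(-0.1389)], [0, 0, np.float64(-0.1667)], [0, 0, np.float64(-0.1944)], [0, 0, np.float64(-0.2222)]]
O [[-0.003, -0.033, -0.0], [-0.012, -0.066, -0.0], [-0.026, -0.096, -0.0], [-0.045, -0.123, -0.0], [-0.068, -0.147, -0.0], [-0.096, -0.166, -0.0], [-0.096, -0.166, -0.0]] 
R [[0, 0, np.float64(-0.0278)], [0, 0, np.float64(-0.0556)], [0, 0, np.float64(-0.0833)], [0, 0, np.float64(-0.1111)], [0, 0, np.float64(-0.1389)], [0, 0, np.float64(-0.1667)], [0, 0, np.float64(-0.1667)]]
```

>>> {"api": "send_rows", "payload": {"offset": [[0.068,0,0],[0.135,0,0],[0.2,0,0],[0.26,0,0],[0.26,0,0]], "delta_rot": [[0,0,0],[0,0,0],[0,0,0],[0,0,0],[0,0,0]]}}

```text
time: 29.68
tool_pos: [475.4, 266.0, 149.9]
tcp_rot: [-3.142, -0.0, 0.873]
contact_force: [-0.2, 0.1, -1.4]
grip_width: 21.6
finger_force: 30.0
```

>>> {"api": "send_rows", "payload": {"offset": [[-0.003,-0.033,0],[-0.012,-0.066,0],[-0.026,-0.096,0],[-0.045,-0.123,0],[-0.068,-0.147,0],[-0.096,-0.166,0],[-0.126,-0.18,0],[-0.158,-0.189,0]], "delta_rot": [[0,0,-0.028],[0,0,-0.056],[0,0,-0.083],[0,0,-0.111],[0,0,-0.139],[0,0,-0.167],[0,0,-0.194],[0,0,-0.222]]}}

```text
time: 30.68
tool_pos: [445.6, 265.9, 150.3]
tcp_rot: [3.14, -0.0, 2.273]
contact_force: [0.3, 3.8, -0.4]
grip_width: 22.0
finger_force: 30.0
```

```bash
python3 -c "
from h import *
print(start()); beads(); rodfit()"
```

```text
(np.float64(445.6318132423024), np.float64(265.91444189122603), np.float64(150.34738240416698), np.float64(2.2731862002467214))
[-26.6 -32.3] r 41.9 ang -130 0.81 [255 249  64]
[-29.2  10. ] r 30.8 ang 161 0.61 [255 255 255]
[-36.2  -9.9] r 37.5 ang -165 0.56 [255 245  40]
[39.  -0.5] r 39.0 ang -1 0.46 [250 246 229]
[  4.3 -40.3] r 40.5 ang -84 0.36 [159  38  35]
rod [-14.50403498  18.11829589] 128.67792580430154
red rows 205 330 tilt 6.5 slip 4.3 tip-tcp tool [ 17.    0.  129.4] tip z 21.0 in pot (tool xy) [40.3  0.7] world [-25.2  31.4]
```

Run:
```python
from h import *
gen([polar(36,d,17,150) for d in range(140,201,10)]+[polar(36,200,17,150)],start())
gen([polar(36,d,17,150) for d in range(210,251,10)]+[polar(36,250,17,150)],polar(36,200,17,150))
```

```text
O [[-0.037, -0.032, 0.003], [-0.044, -0.059, 0.003], [-0.056, -0.084, 0.003], [-0.072, -0.106, 0.003], [-0.092, -0.125, 0.003], [-0.115, -0.141, 0.003], [-0.14, -0.153, 0.003], [-0.14, -0.153, 0.003]] 
R [[0, 0, np.float64(-0.0286)], [0, 0, np.float64(-0.0564)], [0, 0, np.float64(-0.0842)], [0, 0, np.float64(-0.112)], [0, 0, np.float64(-0.1397)], [0, 0, np.float64(-0.1675)], [0, 0, np.float64(-0.1953)], [0, 0, np.float64(-0.1953)]]
O [[-0.002, -0.027, -0.0], [-0.01, -0.054, -0.0], [-0.021, -0.079, -0.0], [-0.037, -0.102, -0.0], [-0.057, -0.121, -0.0], [-0.057, -0.121, -0.0]] 
R [[0, 0, np.float64(-0.0278)], [0, 0, np.float64(-0.0556)], [0, 0, np.float64(-0.0833)], [0, 0, np.float64(-0.1111)], [0, 0, np.float64(-0.1389)], [0, 0, np.float64(-0.1389)]]
```

>>> {"api": "send_rows", "payload": {"offset": [[-0.037,-0.032,0.003],[-0.044,-0.059,0.003],[-0.056,-0.084,0.003],[-0.072,-0.106,0.003],[-0.092,-0.125,0.003],[-0.115,-0.141,0.003],[-0.14,-0.153,0.003],[-0.14,-0.153,0.003]], "delta_rot": [[0,0,-0.029],[0,0,-0.056],[0,0,-0.084],[0,0,-0.112],[0,0,-0.14],[0,0,-0.168],[0,0,-0.195],[0,0,-0.195]]}}

```text
time: 31.88
tool_pos: [443.5, 244.7, 151.3]
tcp_rot: [3.135, 0.007, -2.794]
contact_force: [-0.6, 13.3, 4.4]
grip_width: 32.9
finger_force: 34.1
```

```bash
python3 -c "
from h import *
print(start()); beads(); rodfit()
p=P('scene'); optics.capture('scene'); q=finder.pinpoint('bead1','scene')
for s in q:
    X=onz(p,s['uv'],29)[:2]-[460.3,248]; print('scene',np.round(X),round(np.degrees(np.arctan2(X[1],X[0]))),round(s['confidence'],2))
im=optics.capture('wrist'); b=optics.capture('side')[110:210,130:260]; a=optics.capture('scene')[120:220,310:440]
cv2.imwrite('pics/g9.png',np.hstack([cv2.resize(np.vstack([a,b])[:,:,::-1],(390,600)),cv2.resize(im[:,130:390,::-1],(406,600))]))
"
```

```text
(np.float64(443.5416864816597), np.float64(244.69375858338722), np.float64(151.28292496381545), np.float64(-2.794147941132949))
[-25.7   8.5] r 27.0 ang 162 0.93 [254 252 249]
[ 29.5 -27.8] r 40.5 ang -43 0.72 [236 229 221]
[36.9 -1. ] r 36.9 ang -2 0.6 [145  25  17]
[-37.2  -9. ] r 38.3 ang -166 0.57 [255 225  35]
[-22.3 -32. ] r 39.0 ang -125 0.56 [255 224  42]
[  1.5 -38.7] r 38.7 ang -88 0.56 [ 95 136 171]
[-33.5  29.2] r 44.4 ang 139 0.45 [230 189 119]
rod [-16.81422881  -3.23005841] -169.12580082979733
red rows 206 315 tilt 2.2 slip 13.5 tip-tcp tool [  6.1   0.  139.4] tip z 11.8 in pot (tool xy) [22.1  3.6] world [-22.   -4.1]
scene [-45. -11.] -166 0.62
scene [-25. -31.] -129 0.58
scene [-33.  14.] 157 0.4
scene [167.  -5.] -2 0.4
scene [  38. -104.] -70 0.33
scene [-33.  33.] 135 0.22
```

View pics/g9.png

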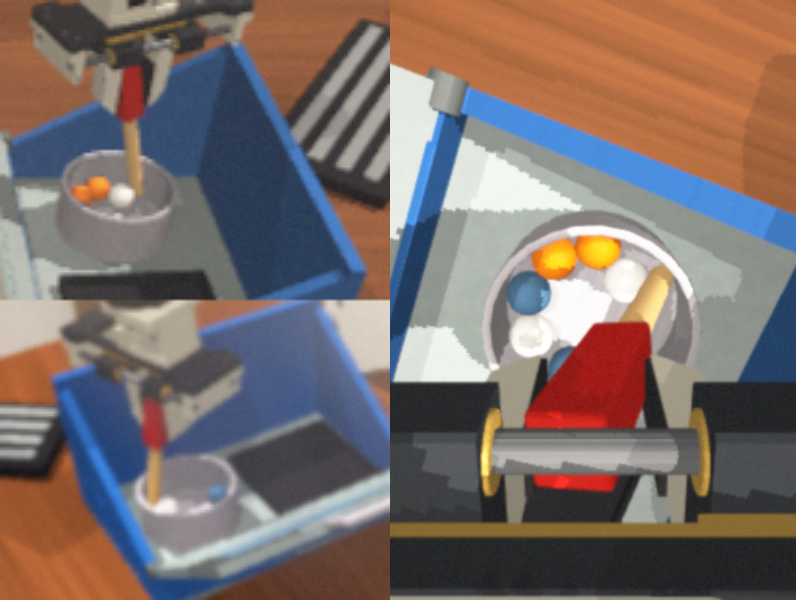

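The bead train has jammed, with force up to 13 N. The rod is twisted in the pads: tip at about (660,275) in the wrist part, and the beads are bunched at left. I'll back off so the handle can sit flush again.

>>> {"api": "send_rows", "payload": {"offset": [[-0.085,-0.01,0],[-0.171,-0.018,0],[-0.178,-0.13,0],[-0.178,-0.242,0],[-0.178,-0.242,0],[-0.178,-0.242,0]], "delta_rot": [[0,0,0],[0,0,0],[0,0,0],[0,0,0],[0,0,0],[0,0,0]]}}

```text
time: 33.08
tool_pos: [471.9, 223.1, 150.6]
tcp_rot: [3.137, 0.001, -2.794]
contact_force: [-3.2, 9.1, 7.1]
grip_width: 24.4
finger_force: 30.6
```

```bash
python3 -c "
from h import *
print(start()); beads(); rodfit(); tip()
im=cv2.imread('pics/last.png'); cv2.imwrite('pics/g10.png',im)
"
```

```text
(np.float64(471.91380935622885), np.float64(223.13008650657358), np.float64(150.56520875675906), np.float64(-2.7937673327985477))
[-24.  -30.9] r 39.2 ang -128 0.87 [255 228  42]
[ -5.3 -14.3] r 15.2 ang -110 0.78 [255 255 255]
[  1.7 -36.9] r 37.0 ang -87 0.76 [149 210 243]
[38.3  1.1] r 38.3 ang 2 0.68 [153  28  21]
[ 28.7 -24.9] r 38.0 ang -41 0.64 [255 255 255]
rod [ 11.58013025 -24.79545131] -64.96618381652735
red rows 210 275 tilt -10.1 slip 50.5 tip-tcp tool [-34.3   0.  173.5] tip z -22.9 in pot (tool xy) [-36.9 -26.6] world [ 43.7 -12.3]
tip [479.3 236.4  16.6] resid 1.1 ['wrist', 'scene', 'side'] in tool [-11.4   9.2 134.1] tilt -4.2
tip in pot, tool axes [-13.9 -17.4]
```

>>> {"api": "send_rows", "payload": {"offset": [[0,0,-0.067],[0.011,0.092,-0.067],[0.011,0.092,-0.067],[0.011,0.092,-0.067],[0.011,0.092,-0.067]], "delta_rot": [[0,0,0],[0,0,0],[0,0,0],[0,0,0],[0,0,0]]}}

```text
time: 34.2
tool_pos: [466.7, 231.0, 157.3]
tcp_rot: [3.14, -0.002, -2.791]
contact_force: [-3.4, 4.4, -0.6]
grip_width: 22.0
finger_force: 30.0
```

```bash
python3 -c "
from h import *
print(start()); beads(); tip()
im=cv2.imread('pics/last.png'); b=optics.capture('side')[110:210,130:260]; a=optics.capture('scene')[120:220,310:440]
cv2.imwrite('pics/g11.png',np.hstack([cv2.resize(np.vstack([a,b])[:,:,::-1],(390,600)),cv2.resize(im[:,130:390],(406,600))]))
"
```

```text
(np.float64(466.6823997801629), np.float64(231.03049118023628), np.float64(157.29112413194127), np.float64(-2.791372506653887))
[ 27.7 -29.8] r 40.7 ang -47 0.86 [255 255 255]
[-24.7 -31. ] r 39.6 ang -128 0.83 [255 225  39]
[-36.   -6.8] r 36.7 ang -169 0.82 [255 219  28]
[  0.3 -37.5] r 37.5 ang -90 0.6 [149 211 243]
[-9.6 -7.3] r 12.1 ang -143 0.56 [255 255 255]
rod [  6.382602   -17.00125901] -69.42289175528651
tip [4.852e+02 2.336e+02 4.000e-01] resid 24.6 ['wrist', 'scene', 'side'] in tool [-18.5  -4.1 156.8] tilt -6.0
tip in pot, tool axes [-18.4 -22.1]
```

View pics/g11.png

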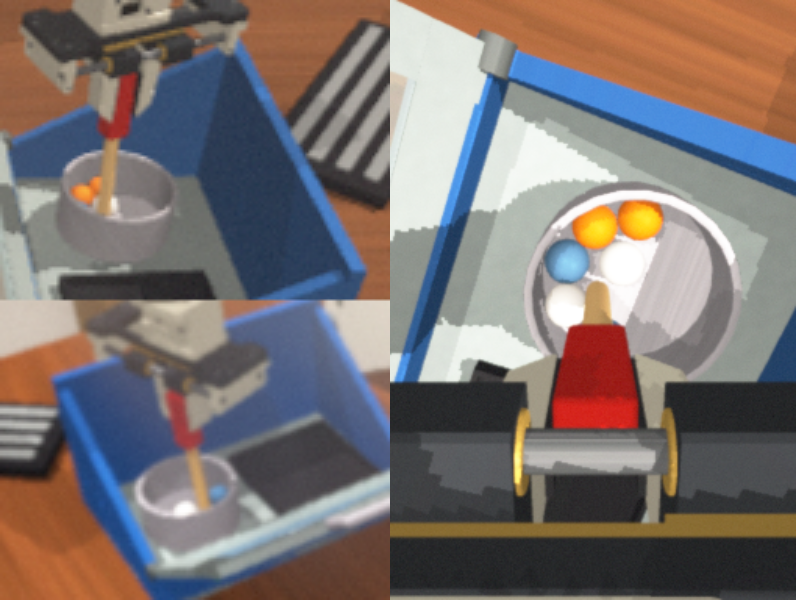

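The rod is flush again and leaning slightly; the wrist part shows its tip at (597,283). The two oranges and a blue sit together on the far side, with a white in the middle and the right half of the pot free. I'll triangulate the tip.

Run:
```python
from h import *
ps=[P(n) for n in ['wrist','scene','side']]; U=[np.array(u) for u in [(262.6,181),(345,190.7),(197.7,180)]]
o=get_obs(); r=R.from_euler('xyz',o['tcp_rot'])
for k in ([0,1,2],[1,2],[0,1],[0,2]):
    X,e=tri([ps[i] for i in k],[U[i] for i in k]); print(k,np.round(X,1),round(e,1),'tool',np.round(r.inv().apply(X-o['tool_pos']),1),'pot',np.round(X[:2]-[460.3,248],1))
```

```text
[0, 1, 2] [465.2 231.   32.2] 2.5 tool [  1.2   0.3 125.1] pot [  4.9 -17. ]
[1, 2] [469.2 235.8  33. ] 0.8 tool [ -4.2   3.5 124.3] pot [  8.9 -12.2]
[0, 1] [465. 231.  32.] 2.5 tool [  1.3   0.5 125.3] pot [  4.7 -17. ]
[0, 2] [464.9 230.2  33. ] 1.1 tool [  1.7  -0.3 124.3] pot [  4.6 -17.8]
```

```bash
cat >> h.py <<'E'
def tp(x,y,yawdeg,z,off=0):
    t=np.radians(yawdeg); return (460.3+x*np.cos(t)+y*np.sin(t)-off*np.cos(t),248+x*np.sin(t)-y*np.cos(t)-off*np.sin(t),z,t)
E
python3 - <<'E'
from h import *
s=list(start()); s[3]+=2*np.pi; z=150
gen([tp(5,-17.6,200,z)]*2+[tp(8,y,200,z) for y in (-12,-4,4,12,19,25)]+[tp(12,12,200,z),tp(8,0,200,z),tp(8,0,200,z),tp(8,0,200,z)],s)
E
```

```text
O [[0.043, 0.005, 0.061], [0.043, 0.005, 0.061], [0.068, 0.051, 0.061], [0.068, 0.118, 0.061], [0.068, 0.185, 0.061], [0.068, 0.251, 0.061], [0.068, 0.31, 0.061], [0.068, 0.36, 0.061]] 
R [[0, 0, np.float64(0.0002)], [0, 0, np.float64(0.0002)], [0, 0, np.float64(0.0002)], [0, 0, np.float64(0.0002)], [0, 0, np.float64(0.0002)], [0, 0, np.float64(0.0002)], [0, 0, np.float64(0.0002)], [0, 0, np.float64(0.0002)]]
O [[0.033, -0.108, -0.0], [-0.0, -0.208, -0.0], [-0.0, -0.208, -0.0], [-0.0, -0.208, -0.0]] 
R [[0, 0, np.float64(-0.0)], [0, 0, np.float64(-0.0)], [0, 0, np.float64(-0.0)], [0, 0, np.float64(-0.0)]]
```

>>> {"api": "send_rows", "payload": {"offset": [[0.043,0.005,0.061],[0.043,0.005,0.061],[0.068,0.051,0.061],[0.068,0.118,0.061],[0.068,0.185,0.061],[0.068,0.251,0.061],[0.068,0.31,0.061],[0.068,0.36,0.061]], "delta_rot": [[0,0,0],[0,0,0],[0,0,0],[0,0,0],[0,0,0],[0,0,0],[0,0,0],[0,0,0]]}}

```text
time: 35.75
tool_pos: [445.5, 267.5, 150.9]
tcp_rot: [-3.137, 0.001, -2.789]
contact_force: [3.9, -10.4, 7.8]
grip_width: 22.4
finger_force: 30.2
```

>>> {"api": "send_rows", "payload": {"offset": [[0,-0.108,0],[-0.03,-0.208,0],[-0.03,-0.208,0],[-0.03,-0.208,0]], "delta_rot": [[0,0,0],[0,0,0],[0,0,0],[0,0,0]]}}

```text
time: 36.25
tool_pos: [456.6, 247.0, 150.9]
tcp_rot: [3.141, 0.0, -2.79]
contact_force: [-0.9, -0.2, 7.2]
grip_width: 21.6
finger_force: 30.0
```

```bash
python3 -c "
from h import *
print(start(),get_obs()['grip_width']); beads(); tip(); rodfit()
"
```

```text
(np.float64(456.59248008163706), np.float64(247.03873413210727), np.float64(150.87177677015572), np.float64(-2.7904645758331967)) 21.635973894136185
[-39.7   3.5] r 39.8 ang 175 0.94 [255 225  47]
[  3.8 -36.8] r 37.0 ang -84 0.87 [ 96 134 166]
[-16.   32.1] r 35.9 ang 117 0.87 [253 251 248]
[ 23.9 -27.4] r 36.4 ang -49 0.85 [250 247 242]
[-25.9 -32.1] r 41.3 ang -129 0.61 [255 223  41]
[34.6 -0.1] r 34.6 ang 0 0.38 [156  28  31]
rod [-3.75724671 -0.92213077] -166.21060754898923
tip [449.2 192.6  70.1] resid 0.0 ['side'] in tool [ 25.7 -48.6  80.7] tilt 14.5
tip in pot, tool axes [ 29.5 -48.2]
red rows 208 275 tilt -9.0 slip 49.5 tip-tcp tool [-30.3   0.  173.1] tip z -22.3 in pot (tool xy) [-26.5   0.4] world [24.7  9.6]
```

>>> {"api": "send_rows", "payload": {"offset": [[0,0,-0.06],[0,0,-0.06],[0,0,-0.06]], "delta_rot": [[0,0,0],[0,0,0],[0,0,0]]}}

```text
time: 37.12
tool_pos: [456.4, 246.6, 157.3]
tcp_rot: [3.141, -0.001, -2.79]
contact_force: [0.3, -0.6, -1.3]
grip_width: 21.9
finger_force: 30.0
```

Run:
```python
from h import *
s=list(start()); s[3]+=2*np.pi; print(s,get_obs()['contact_force'])
N=['wrist','scene','side']; ps={n:P(n) for n in N}; o=get_obs(); r=R.from_euler('xyz',o['tcp_rot'])
# shaft: wood-coloured pixels near expectation
for n in N:
    im=optics.capture(n); h=cv2.cvtColor(im,cv2.COLOR_RGB2HSV); m=((h[...,0]>12)&(h[...,0]<24)&(h[...,1]>60)&(h[...,1]<170)&(h[...,2]>110)).astype(np.uint8)
    e=proj(ps[n],o['tool_pos']+[0,0,-134]); t=proj(ps[n],o['tool_pos']+[0,0,-55]); k=np.zeros_like(m); cv2.line(k,tuple(int(v) for v in e),tuple(int(v) for v in t),1,34 if n=='wrist' else 18); m&=k
    kk,l,st,ce=cv2.connectedComponentsWithStats(m); i=1+np.argmax(st[1:,4]); P_=np.argwhere(l==i)[:,::-1]; d=(t-e)/np.linalg.norm(t-e); q=P_@d; lo=P_[q<np.percentile(q,4)+1].mean(0)
    vx,vy,x0,y0=cv2.fitLine(P_.astype(np.float32),2,0,.01,.01).ravel()
    print(n,'exp tip',np.round(e,1),'seen end',np.round(lo,1),'area',st[i][4],'line',np.round([vx,vy,x0,y0],2),'exp dir',np.round(d,2))
```

```text
[np.float64(456.3680472829989), np.float64(246.59301638560018), np.float64(157.27480276615174), np.float64(3.4929312316973338)] [ 0.2752851  -0.60019272 -1.3366579 ]
wrist exp tip [262.7 180.3] seen end [260.4 182.4] area 425 line [3.0000e-02 1.0000e+00 2.6130e+02 1.9539e+02] exp dir [0.02 1.  ]
scene exp tip [346.6 191. ] seen end [348.1 190.6] area 142 line [ 1.3000e-01 -9.9000e-01  3.4956e+02  1.7826e+02] exp dir [ 0.19 -0.98]
side exp tip [192.7 181. ] seen end [193.9 179.2] area 93 line [  0.25   0.97 191.54 169.54] exp dir [-0.17 -0.99]
```

Run:
```python
from h import *
s=list(start()); s[3]+=2*np.pi; z=157
gen([polar(r,205,0,z) for r in (10,18,25,31,33)]+[polar(33,d,0,z) for d in (197,188,179,170,161,152,143)]+[polar(33,143,0,z),polar(20,150,0,z),polar(8,165,0,z),polar(0,175,0,z)],s)
```

```text
O [[0.049, -0.006, 0.003], [0.116, -0.012, 0.003], [0.174, -0.017, 0.003], [0.224, -0.021, 0.003], [0.24, -0.022, 0.003], [0.241, 0.016, 0.003], [0.235, 0.059, 0.003], [0.223, 0.1, 0.003]] 
R [[0, 0, np.float64(-0.0136)], [0, 0, np.float64(-0.0136)], [0, 0, np.float64(-0.0136)], [0, 0, np.float64(-0.0136)], [0, 0, np.float64(-0.0136)], [0, 0, np.float64(0.0087)], [0, 0, np.float64(0.0337)], [0, 0, np.float64(0.0587)]]
O [[-0.003, 0.043, 0.0], [-0.013, 0.085, 0.0], [-0.03, 0.125, 0.0], [-0.053, 0.162, 0.0], [-0.053, 0.162, 0.0], [-0.129, 0.081, 0.0], [-0.21, 0.016, 0.0], [-0.275, -0.0, -0.0]] 
R [[0, 0, np.float64(0.025)], [0, 0, np.float64(0.05)], [0, 0, np.float64(0.075)], [0, 0, np.float64(0.1)], [0, 0, np.float64(0.1)], [0, 0, np.float64(0.0806)], [0, 0, np.float64(0.0389)], [0, 0, np.float64(0.0111)]]
```

>>> {"api": "send_rows", "payload": {"offset": [[0.049,-0.006,0.003],[0.116,-0.012,0.003],[0.174,-0.017,0.003],[0.224,-0.021,0.003],[0.24,-0.022,0.003],[0.241,0.016,0.003],[0.235,0.059,0.003],[0.223,0.1,0.003]], "delta_rot": [[0,0,-0.0136],[0,0,-0.0136],[0,0,-0.0136],[0,0,-0.0136],[0,0,-0.0136],[0,0,0.0087],[0,0,0.034],[0,0,0.059]]}}

```text
time: 38.28
tool_pos: [428.6, 248.1, 157.7]
tcp_rot: [-3.14, 0.003, 3.117]
contact_force: [4.0, -3.0, -0.2]
grip_width: 21.9
finger_force: 30.0
```

>>> {"api": "send_rows", "payload": {"offset": [[-0.003,0.043,0],[-0.013,0.085,0],[-0.03,0.125,0],[-0.053,0.162,0],[-0.053,0.162,0],[-0.129,0.081,0],[-0.21,0.016,0],[-0.275,0,0]], "delta_rot": [[0,0,0.025],[0,0,0.05],[0,0,0.075],[0,0,0.1],[0,0,0.1],[0,0,0.08],[0,0,0.039],[0,0,0.011]]}}

```text
time: 39.28
tool_pos: [460.0, 247.3, 157.0]
tcp_rot: [-3.141, -0.002, 3.004]
contact_force: [0.8, 0.2, -1.1]
grip_width: 22.0
finger_force: 30.0
```

```bash
cat >> h.py <<'E'
def shaft(L=134):
    N=['wrist','scene','side']; ps={n:P(n) for n in N}; o=get_obs(); U=[];Q=[]
    r=R.from_euler('xyz',o['tcp_rot'])
    for n in N:
        im=optics.capture(n); h=cv2.cvtColor(im,cv2.COLOR_RGB2HSV); m=((h[...,0]>12)&(h[...,0]<24)&(h[...,1]>60)&(h[...,1]<170)&(h[...,2]>110)).astype(np.uint8)
        e=proj(ps[n],o['tool_pos']+[0,0,-L]); t=proj(ps[n],o['tool_pos']+[0,0,-55]); k=np.zeros_like(m); cv2.line(k,tuple(int(v) for v in e),tuple(int(v) for v in t),1,44 if n=='wrist' else 22); m&=k
        kk,l,st,ce=cv2.connectedComponentsWithStats(m)
        if kk<2: continue
        i=1+np.argmax(st[1:,4]); A=np.argwhere(l==i)[:,::-1]; d=(t-e)/np.linalg.norm(t-e); q=A@d; lo=A[q<np.percentile(q,4)+1].mean(0)
        if st[i][4]>60: U.append(lo);Q.append(ps[n])
    X,e=tri(Q,U); d=r.inv().apply(X-o['tool_pos']); print('shaft end',np.round(X,1),'res',round(e,1),len(U),'in tool',np.round(d,1),'pot',np.round(X[:2]-[460.3,248],1))
INIT=dict(o=[(-33.1,9.4),(-26.8,-22.6)],b=[(13.9,-34.3),(24,30.1)],w=[(29,-3),(-12.3,27.6)])
E
python3 -c "
from h import *
print(start(),get_obs()['grip_width'],get_obs()['contact_force']); beads(); shaft()
"
```

```text
(np.float64(459.9576946876406), np.float64(247.31070289046673), np.float64(156.95638060002443), np.float64(3.003863571364689)) 22.00671276983763 [ 0.80288896  0.24070646 -1.07882651]
[ 25.9 -29.8] r 39.5 ang -49 0.9 [252 250 246]
[-26.7 -31. ] r 40.9 ang -131 0.88 [255 226  39]
[-32.6  17.7] r 37.1 ang 151 0.85 [255 221  35]
[-12.2  36.6] r 38.5 ang 108 0.84 [252 249 245]
[ -0.3 -38.7] r 38.7 ang -90 0.74 [147 210 244]
[36.3  0.7] r 36.3 ang 1 0.4 [159  23  17]
rod [-0.31103734 -0.32784322] -133.49317049994275
shaft end [464.2 245.   30.2] res 1.2 3 in tool [ -4.8  -1.9 126.7] pot [ 3.9 -3. ]
```

Run:
```python
from h import *
s=list(start()); z=157
gen([polar(r,190,0,z) for r in (10,20,30,38,44,46)]+[polar(46,190,0,z)],s)
gen([polar(46,d,0,z) for d in (181,172,163,154,145,136,130,130)],polar(46,190,0,z))
```

```text
O [[0.075, -0.026, 0.001], [0.154, -0.052, 0.001], [0.233, -0.079, 0.001], [0.296, -0.1, 0.001], [0.344, -0.116, 0.001], [0.36, -0.121, 0.001], [0.36, -0.121, 0.001]] 
R [[0, 0, np.float64(-0.0515)], [0, 0, np.float64(-0.0515)], [0, 0, np.float64(-0.0515)], [0, 0, np.float64(-0.0515)], [0, 0, np.float64(-0.0515)], [0, 0, np.float64(-0.0515)], [0, 0, np.float64(-0.0515)]]
O [[-0.005, 0.06, 0.0], [-0.019, 0.118, 0.0], [-0.042, 0.174, 0.0], [-0.073, 0.225, 0.0], [-0.112, 0.271, 0.0], [-0.158, 0.31, 0.0], [-0.192, 0.332, 0.0], [-0.192, 0.332, 0.0]] 
R [[0, 0, np.float64(0.025)], [0, 0, np.float64(0.05)], [0, 0, np.float64(0.075)], [0, 0, np.float64(0.1)], [0, 0, np.float64(0.125)], [0, 0, np.float64(0.15)], [0, 0, np.float64(0.1667)], [0, 0, np.float64(0.1667)]]
```

>>> {"api": "send_rows", "payload": {"offset": [[0.075,-0.026,0.001],[0.154,-0.052,0.001],[0.233,-0.079,0.001],[0.296,-0.1,0.001],[0.344,-0.116,0.001],[0.36,-0.121,0.001],[0.36,-0.121,0.001]], "delta_rot": [[0,0,-0.0515],[0,0,-0.0515],[0,0,-0.0515],[0,0,-0.0515],[0,0,-0.0515],[0,0,-0.0515],[0,0,-0.0515]]}}

```text
time: 40.45
tool_pos: [415.7, 240.0, 157.2]
tcp_rot: [3.141, 0.0, -2.966]
contact_force: [-0.3, -0.2, -0.1]
grip_width: 21.9
finger_force: 30.0
```

>>> {"api": "send_rows", "payload": {"offset": [[-0.005,0.06,0],[-0.019,0.118,0],[-0.042,0.174,0],[-0.073,0.225,0],[-0.112,0.271,0],[-0.158,0.31,0],[-0.192,0.332,0],[-0.192,0.332,0]], "delta_rot": [[0,0,0.025],[0,0,0.05],[0,0,0.075],[0,0,0.1],[0,0,0.125],[0,0,0.15],[0,0,0.167],[0,0,0.167]]}}

```text
time: 41.45
tool_pos: [431.7, 283.3, 157.0]
tcp_rot: [3.141, 0.0, 2.27]
contact_force: [0.2, -0.9, 0.4]
grip_width: 21.8
finger_force: 30.0
```

```bash
python3 -c "
from h import *
print(start(),get_obs()['grip_width'],get_obs()['contact_force']); beads(); shaft(); rodfit()
"
```

```text
(np.float64(431.6501179588001), np.float64(283.32731860410024), np.float64(156.97924293505972), np.float64(2.269553129813265)) 21.805642908724757 [ 0.18086606 -0.93013998  0.36090839]
[-27.5 -29.3] r 40.2 ang -133 0.82 [255 246 126]
[26.4 21.6] r 34.1 ang 39 0.54 [254 254 252]
rod [-29.0982273   35.00015153] 129.73926546713423
shaft end [435.  275.3  22. ] res 1.0 3 in tool [ -8.3  -2.  135.1] pot [-25.3  27.3]
red rows 211 275 tilt -11.4 slip 47.3 tip-tcp tool [-38.1   0.  169.5] tip z -12.3 in pot (tool xy) [7.5 0.3] world [-4.6  5.9]
```

Run:
```python
from h import *
z=157; f=lambda d:polar(42,d,-6,z)
gen([f(d) for d in (140,150,160,170,180,190,200,208)],start())
gen([f(d) for d in (216,224,232,240,248,256,260,260)],f(208))
```

```text
O [[0.014, -0.072, 0.002], [-0.004, -0.139, 0.002], [-0.033, -0.202, 0.002], [-0.073, -0.26, 0.002], [-0.123, -0.309, 0.002], [-0.18, -0.349, 0.002], [-0.243, -0.378, 0.002], [-0.297, -0.394, 0.002]] 
R [[0, 0, np.float64(-0.0277)], [0, 0, np.float64(-0.0555)], [0, 0, np.float64(-0.0833)], [0, 0, np.float64(-0.1111)], [0, 0, np.float64(-0.1388)], [0, 0, np.float64(-0.1666)], [0, 0, np.float64(-0.1944)], [0, 0, np.float64(-0.2166)]]
O [[-0.004, -0.056, -0.0], [-0.015, -0.11, -0.0], [-0.035, -0.163, -0.0], [-0.061, -0.212, -0.0], [-0.094, -0.257, -0.0], [-0.132, -0.297, -0.0], [-0.154, -0.315, -0.0], [-0.154, -0.315, -0.0]] 
R [[0, 0, np.float64(-0.0222)], [0, 0, np.float64(-0.0444)], [0, 0, np.float64(-0.0667)], [0, 0, np.float64(-0.0889)], [0, 0, np.float64(-0.1111)], [0, 0, np.float64(-0.1333)], [0, 0, np.float64(-0.1444)], [0, 0, np.float64(-0.1444)]]
```

>>> {"api": "send_rows", "payload": {"offset": [[0.014,-0.072,0.002],[-0.004,-0.139,0.002],[-0.033,-0.202,0.002],[-0.073,-0.26,0.002],[-0.123,-0.309,0.002],[-0.18,-0.349,0.002],[-0.243,-0.378,0.002],[-0.297,-0.394,0.002]], "delta_rot": [[0,0,-0.028],[0,0,-0.056],[0,0,-0.083],[0,0,-0.111],[0,0,-0.139],[0,0,-0.167],[0,0,-0.194],[0,0,-0.217]]}}

```text
time: 42.8
tool_pos: [417.8, 227.2, 157.3]
tcp_rot: [3.137, 0.002, -2.647]
contact_force: [-2.8, 9.1, -0.7]
grip_width: 22.2
finger_force: 30.1
```

```bash
python3 -c "
from h import *
print(start(),get_obs()['grip_width'],get_obs()['contact_force']); beads(); shaft()
"
```

```text
(np.float64(417.7814198890632), np.float64(227.22900413287434), np.float64(157.26044782468753), np.float64(-2.646857911212503)) 22.22896459043948 [-2.78815865  9.10474044 -0.73042302]
[  3.8 -36.6] r 36.8 ang -84 0.96 [148 212 243]
[-24.4 -32. ] r 40.2 ang -127 0.82 [253 157  41]
[ 24.6 -30. ] r 38.8 ang -51 0.66 [164 158 138]
[-33.7 -14.1] r 36.6 ang -157 0.56 [187 147  94]
[ 7.8 -7.1] r 10.6 ang -42 0.44 [152  31  26]
rod [-42.8317609 -20.5411508] -154.3786697266299
shaft end [423.3 232.3  32.5] res 5.4 3 in tool [ -7.1   0.9 124.7] pot [-37.  -15.7]
```

>>> {"api": "send_rows", "payload": {"offset": [[-0.004,-0.056,0],[-0.015,-0.11,0],[-0.035,-0.163,0],[-0.061,-0.212,0],[-0.094,-0.257,0],[-0.132,-0.297,0],[-0.154,-0.315,0],[-0.154,-0.315,0]], "delta_rot": [[0,0,-0.022],[0,0,-0.044],[0,0,-0.067],[0,0,-0.089],[0,0,-0.111],[0,0,-0.133],[0,0,-0.144],[0,0,-0.144]]}}

```text
time: 44.1
tool_pos: [447.4, 201.3, 155.7]
tcp_rot: [3.13, -0.001, -1.745]
contact_force: [-11.1, 2.5, 3.7]
grip_width: 27.2
finger_force: 31.5
```

```bash
python3 -c "
from h import *
print(start(),get_obs()['grip_width'],get_obs()['contact_force']); beads(); shaft()
"
```

```text
(np.float64(447.40008410084516), np.float64(201.3370383384187), np.float64(155.72243919274646), np.float64(-1.7452832851228517)) 27.246444646511865 [-11.14581941   2.46368018   3.7106112 ]
[  5.4 -33.8] r 34.3 ang -81 0.83 [145 209 241]
[ 7.1 -6.7] r 9.8 ang -43 0.78 [157  32  24]
[-18.  -37.3] r 41.4 ang -116 0.71 [255 185  46]
[ 29.2 -23. ] r 37.2 ang -38 0.67 [255 255 255]
[34.6 -0.6] r 34.6 ang -1 0.43 [190 180 160]
rod [-12.99789804 -46.58603471] -105.58955230076577
shaft end [431.3 213.8  46.2] res 4.2 3 in tool [ -9.6  16.7 109.8] pot [-29.  -34.2]
```

Run:
```python
from h import *
s=list(start()); s[3]+=2*np.pi; c=(460.3,248)
t=np.radians
gen([(c[0]-18,c[1]-30,158,t(255)),(c[0]-18,c[1]-10,158,t(246)),(c[0]-8,c[1],158,t(238)),(c[0],c[1],158,t(230)),(c[0],c[1],158,t(220)),(c[0],c[1],158,t(210)),(c[0],c[1],158,t(200)),(c[0],c[1],158,t(200))],s)
```

```text
O [[-0.129, 0.065, -0.019], [-0.293, 0.094, -0.019], [-0.39, 0.026, -0.019], [-0.401, -0.039, -0.019], [-0.401, -0.039, -0.019], [-0.401, -0.039, -0.019], [-0.401, -0.039, -0.019], [-0.401, -0.039, -0.019]] 
R [[0, 0, np.float64(0.0138)], [0, 0, np.float64(0.0388)], [0, 0, np.float64(0.061)], [0, 0, np.float64(0.0832)], [0, 0, np.float64(0.111)], [0, 0, np.float64(0.1388)], [0, 0, np.float64(0.1666)], [0, 0, np.float64(0.1666)]]
```

>>> {"api": "send_rows", "payload": {"offset": [[-0.129,0.065,-0.019],[-0.293,0.094,-0.019],[-0.39,0.026,-0.019],[-0.401,-0.039,-0.019],[-0.401,-0.039,-0.019],[-0.401,-0.039,-0.019],[-0.401,-0.039,-0.019],[-0.401,-0.039,-0.019]], "delta_rot": [[0,0,0.014],[0,0,0.039],[0,0,0.061],[0,0,0.083],[0,0,0.111],[0,0,0.139],[0,0,0.167],[0,0,0.167]]}}

```text
time: 45.4
tool_pos: [465.1, 247.4, 159.2]
tcp_rot: [3.142, 0.0, -2.794]
contact_force: [0.3, -0.9, -0.2]
grip_width: 21.7
finger_force: 30.0
```

```bash
python3 -c "
from h import *
print(start(),get_obs()['grip_width'],get_obs()['contact_force']); beads(); shaft()
"
```

```text
(np.float64(465.05160337723487), np.float64(247.37986079023347), np.float64(159.18325132142985), np.float64(-2.7936828949828634)) 21.698267635189527 [ 0.30585581 -0.91901509 -0.18318447]
[25.5 27.5] r 37.5 ang 47 0.85 [244 239 230]
[-38.2 -11.4] r 39.9 ang -163 0.82 [255 227  39]
[-16.9 -30.3] r 34.7 ang -119 0.77 [145 207 240]
[  6.9 -37.8] r 38.5 ang -80 0.75 [255 255 254]
[13.  -9.7] r 16.2 ang -37 0.57 [255 223  30]
[ 35.5 -12.1] r 37.5 ang -19 0.56 [142 202 237]
rod [ 4.79843757 -0.60396362] -7.173906828865737
shaft end [475.2 248.6  37.4] res 1.5 3 in tool [ -9.9  -2.3 121.8] pot [14.9  0.6]
```

Run:
```python
from h import *
s=list(start()); s[3]+=2*np.pi
q=lambda r,a:tp(r*np.cos(np.radians(a)),r*np.sin(np.radians(a)),200,157,-9)
gen([q(12,-100),q(20,-80),q(28,-55),q(32,-20),q(32,15),q(32,50),q(28,80),q(0,0)]+[q(0,0)]*2,s)
```

```text
O [[0.093, -0.081, 0.018], [0.139, -0.146, 0.018], [0.244, -0.173, 0.018], [0.361, -0.074, 0.018], [0.368, 0.087, 0.018], [0.282, 0.222, 0.018], [0.152, 0.248, 0.018], [0.111, 0.018, 0.018]] 
R [[0, 0, np.float64(-0.0002)], [0, 0, np.float64(-0.0002)], [0, 0, np.float64(-0.0002)], [0, 0, np.float64(-0.0002)], [0, 0, np.float64(-0.0002)], [0, 0, np.float64(-0.0002)], [0, 0, np.float64(-0.0002)], [0, 0, np.float64(-0.0002)]]
O [[0.0, 0.0, 0.0], [0.0, 0.0, 0.0]] 
R [[0, 0, np.float64(-0.0)], [0, 0, np.float64(-0.0)]]
```

>>> {"api": "send_rows", "payload": {"offset": [[0.093,-0.081,0.018],[0.139,-0.146,0.018],[0.244,-0.173,0.018],[0.361,-0.074,0.018],[0.368,0.087,0.018],[0.282,0.222,0.018],[0.152,0.248,0.018],[0.111,0.018,0.018]], "delta_rot": [[0,0,0],[0,0,0],[0,0,0],[0,0,0],[0,0,0],[0,0,0],[0,0,0],[0,0,0]]}}

```text
time: 46.7
tool_pos: [452.1, 246.5, 156.8]
tcp_rot: [-3.141, 0.0, -2.792]
contact_force: [-0.0, 0.7, -0.4]
grip_width: 21.9
finger_force: 30.0
```

>>> {"api": "send_rows", "payload": {"offset": [[0,0,0],[0,0,0]], "delta_rot": [[0,0,0],[0,0,0]]}}

```text
time: 46.95
tool_pos: [451.6, 245.5, 156.9]
tcp_rot: [3.141, -0.0, -2.796]
contact_force: [0.1, 0.1, -1.0]
grip_width: 21.3
finger_force: 30.0
```

```bash
python3 -c "
from h import *
print(start(),get_obs()['grip_width'],get_obs()['contact_force']); beads(); shaft()
"
```

```text
(np.float64(451.55871134319034), np.float64(245.47046283737558), np.float64(156.88759563401348), np.float64(-2.795638646257409)) 21.270510904402315 [ 0.14373978  0.06450111 -1.03064024]
[  0.2 -36.3] r 36.3 ang -90 0.92 [252 249 244]
[-24.5 -29.1] r 38.0 ang -130 0.91 [154 218 246]
[ 0.4 36.6] r 36.6 ang 89 0.84 [254 165  40]
[ 29.7 -20. ] r 35.8 ang -34 0.78 [151 218 246]
[24.9 30.5] r 39.4 ang 51 0.75 [232 225 217]
[-35.2  18.3] r 39.7 ang 153 0.57 [255 222  41]
rod [-8.8338886  -2.47483634] -164.34964927403186
shaft end [453.4 243.8  26.7] res 1.8 3 in tool [ -1.2  -2.3 130.3] pot [-6.9 -4.2]
```

Now every bead is well displaced, except that the orange at 153° could be the one that began at 164°. I'll push it on clockwise from the wall side, as in the earlier sweep that worked.

Run:
```python
from h import *
s=list(start()); s[3]+=2*np.pi; z=157
g=lambda r,d:polar(r,d,-2,z)
gen([g(12,192),g(22,192),g(32,192),g(40,192),g(43,192),g(43,186),g(43,177),g(43,168)],s)
gen([g(43,d) for d in (159,150,141,134)]+[g(36,138),g(20,150),g(4,160),g(0,165)],g(43,168))
```

```text
O [[0.04, 0.013, 0.001], [0.122, 0.024, 0.001], [0.205, 0.036, 0.001], [0.271, 0.045, 0.001], [0.296, 0.048, 0.001], [0.288, 0.087, 0.001], [0.27, 0.142, 0.001], [0.243, 0.195, 0.001]] 
R [[0, 0, np.float64(0.0218)], [0, 0, np.float64(0.0218)], [0, 0, np.float64(0.0218)], [0, 0, np.float64(0.0218)], [0, 0, np.float64(0.0218)], [0, 0, np.float64(0.0385)], [0, 0, np.float64(0.0635)], [0, 0, np.float64(0.0885)]]
O [[-0.005, 0.059, 0.0], [-0.018, 0.116, 0.0], [-0.041, 0.17, 0.0], [-0.064, 0.21, 0.0], [-0.101, 0.158, 0.0], [-0.201, 0.057, 0.0], [-0.325, 0.007, 0.0], [-0.358, 0.001, 0.0]] 
R [[0, 0, np.float64(0.025)], [0, 0, np.float64(0.05)], [0, 0, np.float64(0.075)], [0, 0, np.float64(0.0944)], [0, 0, np.float64(0.0833)], [0, 0, np.float64(0.05)], [0, 0, np.float64(0.0222)], [0, 0, np.float64(0.0083)]]
```

>>> {"api": "send_rows", "payload": {"offset": [[0.04,0.013,0.001],[0.122,0.024,0.001],[0.205,0.036,0.001],[0.271,0.045,0.001],[0.296,0.048,0.001],[0.288,0.087,0.001],[0.27,0.142,0.001],[0.243,0.195,0.001]], "delta_rot": [[0,0,0.022],[0,0,0.022],[0,0,0.022],[0,0,0.022],[0,0,0.022],[0,0,0.0385],[0,0,0.0635],[0,0,0.0885]]}}

```text
time: 48.25
tool_pos: [416.6, 257.1, 157.0]
tcp_rot: [3.141, 0.0, 2.927]
contact_force: [0.5, 0.2, -0.2]
grip_width: 21.8
finger_force: 30.0
```

>>> {"api": "send_rows", "payload": {"offset": [[-0.005,0.059,0],[-0.018,0.116,0],[-0.041,0.17,0],[-0.064,0.21,0],[-0.101,0.158,0],[-0.201,0.057,0],[-0.325,0.007,0],[-0.358,0,0]], "delta_rot": [[0,0,0.025],[0,0,0.05],[0,0,0.075],[0,0,0.0944],[0,0,0.083],[0,0,0.05],[0,0,0.022],[0,0,0.008]]}}

```text
time: 49.25
tool_pos: [458.8, 247.7, 156.8]
tcp_rot: [3.141, -0.001, 2.885]
contact_force: [-1.8, 2.3, -1.5]
grip_width: 21.5
finger_force: 30.0
```

>>> {"api": "send_rows", "payload": {"offset": [[0,0,0],[0,0,0],[0,0,0],[0,0,0]], "delta_rot": [[0,0,0],[0,0,0],[0,0,0],[0,0,0]]}}

```text
time: 49.75
tool_pos: [458.4, 248.2, 157.0]
tcp_rot: [3.141, 0.0, 2.881]
contact_force: [-0.2, 0.8, -1.0]
grip_width: 21.7
finger_force: 30.0
```

```bash
python3 -c "
from h import *
print(start(),get_obs()['grip_width'],get_obs()['contact_force']); beads(); shaft()
"
```

```text
(np.float64(458.38141170081246), np.float64(248.20061335098436), np.float64(156.95482699367608), np.float64(2.881105886657431)) 21.650276344987628 [-0.18075774  0.8263989  -0.95264092]
[28.  22.6] r 35.9 ang 39 0.95 [255 255 255]
[ 30.4 -20.6] r 36.7 ang -34 0.77 [154  30  22]
[ 8.6 36. ] r 37.1 ang 77 0.72 [235 122  30]
[  0.2 -38.9] r 38.9 ang -90 0.67 [255 255 255]
[-21.  -30.7] r 37.2 ang -124 0.65 [137 198 234]
rod [-1.90374493  0.18384023] 174.4841825281144
shaft end [470.7 242.8  33.7] res 2.0 3 in tool [-13.3  -2.  123.2] pot [10.4 -5.2]
```

Run:
```python
from h import *
for n in ['wrist','scene','side']:
    p=P(n); im=optics.capture(n)
    h=cv2.cvtColor(im,cv2.COLOR_RGB2HSV); m=((h[...,0]>7)&(h[...,0]<24)&(h[...,1]>190)&(h[...,2]>140)).astype(np.uint8)
    k,l,st,ce=cv2.connectedComponentsWithStats(m)
    for i in range(1,k):
        X=onz(p,ce[i],29)[:2]-[460.3,248]
        if st[i][4]>6 and np.hypot(*X)<58: print(n,st[i].tolist(),np.round(ce[i]),np.round(X,1))
    if n=='wrist': p=p; 
optics.capture('wrist'); print([(np.round(q['uv']),round(q['confidence'],2),np.round(onz(P('wrist'),q['uv'],29)[:2]-[460.3,248])) for q in finder.boxes_of('bead1','wrist') for q in [dict(q,uv=[(q['box'][0]+q['box'][2])/2,(q['box'][1]+q['box'][3])/2])]])
```

```text
wrist [281, 142, 39, 52, 1169] [300. 167.] [-5.8 35.5]
scene [355, 184, 9, 8, 42] [358. 187.] [-15.   35.7]
side [182, 170, 11, 9, 50] [187. 174.] [-6.  39.1]
[(array([295., 205.]), 0.93, array([28., 23.])), (array([222., 196.]), 0.87, array([  2., -40.])), (array([223., 165.]), 0.63, array([-26., -31.])), (array([245., 214.]), 0.57, array([ 25., -24.])), (array([307., 182.]), 0.55, array([10., 38.])), (array([ 74., 232.]), 0.47, array([   1., -188.]))]
```

Both oranges now sit near (9,36) and (−18,34), so every bead is more than 20 mm from its start with the rod tip in the pot. Next I take the rod back.

Run:
```python
from h import *
plan([(458.5,248,405,2.881),(480,170,405,2.43),(520,60,405,1.972),(616.5,-293.6,405,1.972),(616.5,-293.6,240,1.972)])
```

```text
off [-0.0, -0.0, -0.689] rot [0.0, -0.0, 0.0] rows 2
off [-0.0, -0.0, -0.689] rot [0.0, 0.0, 0.0] rows 2
off [-0.0, -0.0, -0.689] rot [0.0, 0.0, 0.0] rows 3
  -> [458.5 248.  405. ]
off [-0.341, -0.582, -0.0] rot [0.0, -0.0, 0.0718] rows 4
  -> [480. 170. 405.]
off [-0.851, -0.477, -0.0] rot [-0.0, -0.0, 0.0729] rows 4
  -> [520.  60. 405.]
off [-0.757, -0.103, -0.0] rot [0.0, 0.0, 0.0] rows 2
off [-0.757, -0.103, -0.0] rot [0.0, 0.0, 0.0] rows 2
off [-0.757, -0.103, -0.0] rot [0.0, 0.0, 0.0] rows 2
off [-0.757, -0.103, -0.0] rot [0.0, 0.0, 0.0] rows 3
  -> [ 616.5 -293.6  405. ]
off [0.0, -0.0, 0.688] rot [0.0, 0.0, 0.0] rows 2
off [0.0, -0.0, 0.688] rot [0.0, 0.0, 0.0] rows 3
  -> [ 616.5 -293.6  240. ]
```

>>> {"api": "send_rows", "payload": {"offset": [[0,0,-0.3],[0,0,-0.69],[0,0,-0.69]], "delta_rot": [[0,0,0],[0,0,0],[0,0,0]]}}

```text
time: 50.68
tool_pos: [460.5, 248.7, 243.4]
tcp_rot: [3.137, 0.007, 2.881]
contact_force: [-0.0, 0.5, -0.9]
grip_width: 21.6
finger_force: 30.0
```

>>> {"api": "send_rows", "payload": {"offset": [[0,0,-0.35],[0,0,-0.69]], "delta_rot": [[0,0,0],[0,0,0]]}}

```text
time: 50.92
tool_pos: [458.2, 247.7, 322.4]
tcp_rot: [-3.14, -0.002, 2.881]
contact_force: [0.7, 0.3, -1.2]
grip_width: 22.1
finger_force: 30.0
```

>>> {"api": "send_rows", "payload": {"offset": [[0,0,-0.35],[0,0,-0.69],[0,0,-0.69]], "delta_rot": [[0,0,0],[0,0,0],[0,0,0]]}}

```text
time: 51.3
tool_pos: [459.4, 248.3, 407.4]
tcp_rot: [3.139, 0.005, 2.881]
contact_force: [1.3, 0.5, -1.0]
grip_width: 22.1
finger_force: 30.0
```

>>> {"api": "send_rows", "payload": {"offset": [[-0.15,-0.25,0],[-0.341,-0.58,0],[-0.341,-0.58,0],[-0.341,-0.58,0]], "delta_rot": [[0,0,0.024],[0,0,0.048],[0,0,0.072],[0,0,0.072]]}}

```text
time: 51.8
tool_pos: [480.0, 169.8, 403.5]
tcp_rot: [-3.139, -0.002, 2.429]
contact_force: [-0.7, 1.4, -1.1]
grip_width: 21.9
finger_force: 30.0
```

>>> {"api": "send_rows", "payload": {"offset": [[-0.3,-0.17,0],[-0.6,-0.34,0],[-0.851,-0.477,0],[-0.851,-0.477,0]], "delta_rot": [[0,0,0.024],[0,0,0.048],[0,0,0.073],[0,0,0.073]]}}

```text
time: 52.3
tool_pos: [520.4, 58.8, 403.7]
tcp_rot: [-3.139, -0.001, 1.971]
contact_force: [-0.3, 0.0, -1.7]
grip_width: 21.9
finger_force: 30.0
```

>>> {"api": "send_rows", "payload": {"offset": [[-0.4,-0.055,0],[-0.757,-0.103,0]], "delta_rot": [[0,0,0],[0,0,0]]}}

```text
time: 52.55
tool_pos: [543.9, -27.8, 404.7]
tcp_rot: [-3.141, -0.001, 1.977]
contact_force: [0.6, -1.0, 0.1]
grip_width: 21.8
finger_force: 30.0
```

>>> {"api": "send_rows", "payload": {"offset": [[-0.4,-0.055,0],[-0.757,-0.103,0]], "delta_rot": [[0,0,0],[0,0,0]]}}

```text
time: 52.8
tool_pos: [568.2, -116.8, 404.6]
tcp_rot: [-3.141, -0.001, 1.976]
contact_force: [0.6, 0.9, -0.8]
grip_width: 22.0
finger_force: 30.0
```

>>> {"api": "send_rows", "payload": {"offset": [[-0.4,-0.055,0],[-0.757,-0.103,0]], "delta_rot": [[0,0,0],[0,0,0]]}}

```text
time: 53.05
tool_pos: [592.4, -205.2, 404.4]
tcp_rot: [-3.141, -0.001, 1.976]
contact_force: [-0.5, -0.0, -0.3]
grip_width: 21.4
finger_force: 30.0
```

>>> {"api": "send_rows", "payload": {"offset": [[-0.4,-0.055,0],[-0.757,-0.103,0],[-0.757,-0.103,0],[-0.757,-0.103,0]], "delta_rot": [[0,0,0],[0,0,0],[0,0,0],[0,0,0]]}}

```text
time: 53.55
tool_pos: [616.1, -292.3, 404.6]
tcp_rot: [-3.141, -0.001, 1.974]
contact_force: [-0.1, 0.2, -0.8]
grip_width: 21.9
finger_force: 30.0
```

>>> {"api": "send_rows", "payload": {"offset": [[0,0,0.35],[0,0,0.65],[0,0,0.65]], "delta_rot": [[0,0,0],[0,0,0],[0,0,0]]}}

```text
time: 53.92
tool_pos: [614.8, -291.0, 325.2]
tcp_rot: [-3.138, -0.005, 1.974]
contact_force: [1.0, 0.4, -0.2]
grip_width: 21.7
finger_force: 30.0
```

>>> {"api": "send_rows", "payload": {"offset": [[0,0,0.3],[0,0,0.6],[0,0,0.6],[0,0,0.6]], "delta_rot": [[0,0,0],[0,0,0],[0,0,0],[0,0,0]]}}

```text
time: 54.42
tool_pos: [616.8, -293.8, 258.6]
tcp_rot: [3.139, 0.004, 1.971]
contact_force: [0.2, -0.0, -0.3]
grip_width: 21.8
finger_force: 30.0
```

Run:
```python
from h import *
print(start(),get_obs()['grip_width']); shaft(); rodfit()
N=['wrist','scene','side']
for n in N:
    p=P(n); optics.capture(n); o=get_obs(); print(n,'exp',np.round(proj(p,o['tool_pos']-[0,0,134.5])),[(np.round(s['uv']),round(s['confidence'],2)) for s in finder.pinpoint('rod',n)[:3]],'stand',[(np.round(s['uv']),round(s['confidence'],2)) for s in finder.pinpoint('stand',n)[:1]])
    im=optics.capture(n); cv2.imwrite(f'pics/r_{n}.png',im[:,:,::-1])
a=cv2.imread('pics/r_wrist.png')[100:300,160:360]; b=cv2.imread('pics/r_scene.png')[150:250,110:210]; c=cv2.imread('pics/r_side.png')[190:290,290:390]
cv2.imwrite('pics/v14.png',np.hstack([cv2.resize(np.vstack([b,c]),(300,600)),cv2.resize(a,(500,500)) if 0 else cv2.copyMakeBorder(cv2.resize(a,(500,500)),0,100,0,0,0)]))
```

```text
(np.float64(616.8357231437358), np.float64(-293.767817799474), np.float64(258.61488487322885), np.float64(1.9713194906194162)) 21.81126709022908
shaft end [ 622.4 -312.5  118.6] res 0.8 3 in tool [-18.9  -2.6 140.1] pot [ 162.1 -560.5]
red rows 213 275 tilt -12.7 slip 47.4 tip-tcp tool [-42.3   0.  168.7] tip z 89.3 in pot (tool xy) [-603.2  -66.5] world [ 173.3 -581.4]
wrist exp [262. 177.] [(array([277.,  85.]), 0.89), (array([261., 202.]), 0.83)] stand [(array([259., 156.]), 0.67)]
scene exp [155. 206.] [(array([196., 233.]), 0.75), (array([146., 211.]), 0.65)] stand [(array([158., 236.]), 0.84)]
side exp [338. 242.] [(array([306., 252.]), 0.86), (array([349., 248.]), 0.71)] stand [(array([335., 269.]), 0.69)]
```

View pics/v14.png

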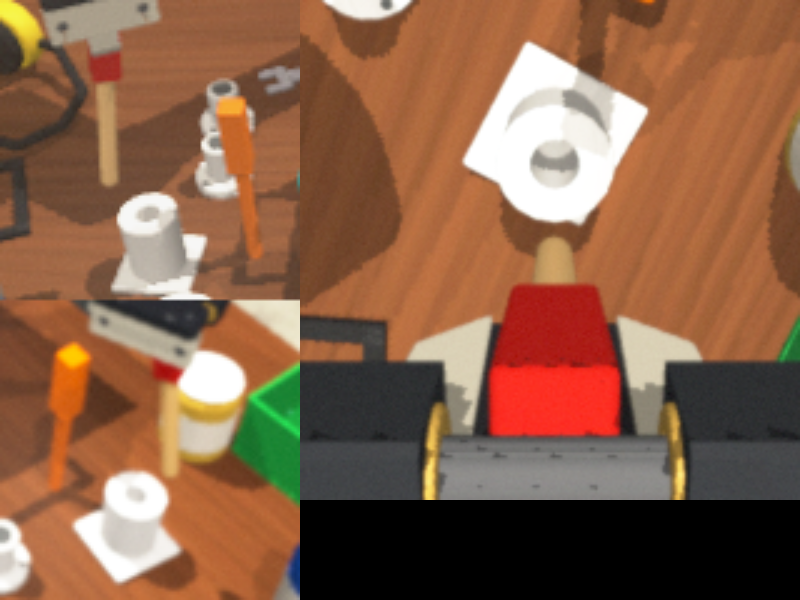

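The rod hangs tilted by about 7° above the stand: its tip is at (555,245) in the wrist part and the hole is at (555,163). I'll tilt the tool to make the rod vertical and put it over the hole.

Run:
```python
from h import *
p=P('wrist'); print('hole',onz(p,(262,165.2),70))
ps=[P(n) for n in ['wrist','scene','side']]
print('finder tip',tri(ps,[np.array(u,float) for u in [(261,202),(146,211),(349,248)]]))
for n,uvs in (('scene',(160,221.5)),('side',(335,255))): print(n,onz(P(n),uvs,70))
o=get_obs(); r=R.from_euler('xyz',o['tcp_rot']); d=np.array([-18.9,-2.6,140.1]); g=np.array([0,0,-19])
v=d-g; a=np.arctan2(v[0],v[2]); print(np.degrees(a))
rot=R.from_euler('y',-a); r2=r*rot
H=np.array([616,-293.5])
tipoff=r2.apply(d); print('tip rel tcp world after',tipoff)
T=np.array([H[0]-tipoff[0],H[1]-tipoff[1],258.6]); print('TCP',T)
print('off',np.round(r.inv().apply(T-o['tool_pos'])/120,3),'rot',np.round(rot.as_rotvec()/2/np.pi,4), 'down100 in new frame',np.round(r2.inv().apply([0,0,-100])/120,3))
```

```text
hole [ 615.21965213 -293.25614945   70.        ]
finder tip (array([ 624.9880336 , -318.11323785,  114.90505909]), np.float64(1.9111507513483161))
scene [ 619.33750855 -289.32501593   70.        ]
side [ 614.54436554 -294.35006071   70.        ]
-6.77460138053482
tip rel tcp world after [  -1.53244342   -3.05532235 -141.35167711]
TCP [ 617.53244342 -290.44467765  258.6       ]
off [ 0.02   0.025 -0.028] rot [0.     0.0188 0.    ] down100 in new frame [-0.098  0.     0.827]
```

>>> {"api": "send_rows", "payload": {"offset": [[0.02,0.025,0.05],[0.02,0.025,0.08],[0.02,0.025,0.08],[0.02,0.025,0.08]], "delta_rot": [[0,0.0188,0],[0,0.0188,0],[0,0.0188,0],[0,0.0188,0]]}}

```text
time: 55.72
tool_pos: [617.6, -290.0, 246.3]
tcp_rot: [3.141, -0.117, 1.971]
contact_force: [0.6, 0.2, -0.9]
grip_width: 22.3
finger_force: 30.0
```

Run:
```python
from h import *
print(get_obs()['tool_pos'],get_obs()['tcp_rot']); shaft(141); shaft(141)
# shaft direction: vertical check, line through projected mask vs projected vertical through tip
N=['wrist','scene','side']; o=get_obs()
for n in N:
    p=P(n); im=optics.capture(n); h=cv2.cvtColor(im,cv2.COLOR_RGB2HSV); m=((h[...,0]>12)&(h[...,0]<24)&(h[...,1]>60)&(h[...,1]<170)&(h[...,2]>110)).astype(np.uint8)
    X=np.array([616,-293.5,o['tool_pos'][2]-141]); e=proj(p,X); t=proj(p,X+[0,0,90]); k=np.zeros_like(m); cv2.line(k,tuple(int(v) for v in e),tuple(int(v) for v in t),1,30); m&=k
    kk,l,st,_=cv2.connectedComponentsWithStats(m); i=1+np.argmax(st[1:,4]); A=np.argwhere(l==i)[:,::-1].astype(np.float32); vx,vy,x,y=cv2.fitLine(A,2,0,.01,.01).ravel()
    if vy*(t-e)[1]<0: vx,vy=-vx,-vy
    print(n,st[i].tolist(),'seen ang',round(np.degrees(np.arctan2(vy,vx)),1),'vertical ang',round(np.degrees(np.arctan2(*(t-e)[::-1])),1))
```

```text
[ 617.58492951 -290.00561469  246.2624228 ] [ 3.14114372 -0.11652319  1.97084506]
shaft end [ 617.7 -294.4  103.4] res 1.3 3 in tool [-20.6  -1.6 141.4] pot [ 157.4 -542.4]
shaft end [ 618.  -294.6  102.9] res 1.3 3 in tool [-21.   -1.6 142. ] pot [ 157.7 -542.6]
wrist [253, 194, 17, 19, 244] seen ang 88.7 vertical ang 91.1
scene [146, 181, 13, 34, 233] seen ang -100.6 vertical ang -104.2
side [336, 219, 21, 29, 243] seen ang -79.9 vertical ang -77.0
```

```bash
cat >> h.py <<'E'
def axis(tipxyz):
    N=['wrist','scene','side']; pl=[]
    for n in N:
        p=P(n); im=optics.capture(n); h=cv2.cvtColor(im,cv2.COLOR_RGB2HSV); m0=((h[...,0]>12)&(h[...,0]<24)&(h[...,1]>60)&(h[...,1]<170)&(h[...,2]>110)).astype(np.uint8)
        X=np.array(tipxyz,float); e=proj(p,X); t=proj(p,X+[0,0,85])
        for it in range(3):
            k=np.zeros_like(m0); d=(t-e)/np.linalg.norm(t-e); a=e-d*4; b=t+d*4
            cv2.line(k,tuple(int(round(v)) for v in a),tuple(int(round(v)) for v in b),1,40 if n=='wrist' else 26)
            kk,l,st,_=cv2.connectedComponentsWithStats(m0&k); i=1+np.argmax(st[1:,4]); A=np.argwhere(l==i)[:,::-1].astype(np.float32)
            vx,vy,x,y=cv2.fitLine(A,4,0,.01,.01).ravel(); v=np.array([vx,vy]); v=v if v@(t-e)>0 else -v
            L=np.linalg.norm(t-e); c=np.array([x,y]); e2=c+v*((e-c)@v); e,t=e2,e2+v*L
        pl.append(np.cross([*e,1],[*t,1])@p)
    pl=np.array([q/np.linalg.norm(q[:3]) for q in pl])
    for idx in ([1,2],[0,1,2]):
        d=np.linalg.svd(pl[idx][:,:3])[2][-1]; d*=np.sign(d[2]); A=pl[idx]
        z=tipxyz[2]; xy=np.linalg.lstsq(A[:,:2],-(A[:,2]*z+A[:,3]),rcond=None)[0]; xt=np.linalg.lstsq(A[:,:2],-(A[:,2]*(z+60)+A[:,3]),rcond=None)[0]
        print(idx,'dir deg x,y',np.round(np.degrees(d[:2]/d[2]),1),'xy at tip z',np.round(xy,1),'at +60',np.round(xt,1))
E
python3 -c "
from h import *
axis((617.8,-294.5,103)); axis((617.8,-294.5,103))"
```

```text
[1, 2] dir deg x,y [-0.8  2.5] xy at tip z [ 622.9 -296.1] at +60 [ 622.  -293.4]
[0, 1, 2] dir deg x,y [-1.2  2.3] xy at tip z [ 619.7 -297.8] at +60 [ 618.4 -295.4]
[1, 2] dir deg x,y [-1.   2.6] xy at tip z [ 623.2 -295.9] at +60 [ 622.2 -293.2]
[0, 1, 2] dir deg x,y [-1.   2.6] xy at tip z [ 619.6 -297.8] at +60 [ 618.6 -295.1]
```

>>> {"api": "send_rows", "payload": {"offset": [[-0.025,-0.015,0],[-0.025,-0.015,0],[-0.025,-0.015,0]], "delta_rot": [[0,0.0075,0],[0,0.0075,0],[0,0.0075,0]]}}

```text
time: 56.85
tool_pos: [617.1, -293.8, 245.1]
tcp_rot: [3.142, -0.165, 1.97]
contact_force: [0.6, 0.6, -0.6]
grip_width: 21.5
finger_force: 30.0
```

Run:
```python
from h import *
o=get_obs(); print(o['tool_pos'],o['tcp_rot']); shaft(141); axis((616.5,-293.5,103))
r=R.from_euler('xyz',o['tcp_rot']); print('down10',np.round(r.inv().apply([0,0,-10])/120,4),'ex10',np.round(r.inv().apply([10,0,0])/120,4),'ey10',np.round(r.inv().apply([0,10,0])/120,4))
# same-camera comparison: tip px vs hole px
for n in ['wrist','scene','side']:
    optics.capture(n); p=P(n); s=[q['uv'] for q in finder.pinpoint('stand',n)[:1]]; print(n,np.round([onz(p,u,0)[:2] for u in s],1))
```

```text
[ 617.09642915 -293.7692225   245.13894327] [ 3.14157018 -0.16480467  1.97025147]
shaft end [ 614.9 -291.4  102.9] res 1.1 3 in tool [-20.4  -1.2 140.8] pot [ 154.6 -539.4]
[1, 2] dir deg x,y [5.3 2.6] xy at tip z [ 617.4 -294.2] at +60 [ 623.  -291.5]
[0, 1, 2] dir deg x,y [0.3 0. ] xy at tip z [ 616.3 -294.8] at +60 [ 616.7 -294.7]
down10 [-0.0137 -0.      0.0822] ex10 [-0.032   0.0768 -0.0053] ey10 [0.0757 0.0324 0.0126]
wrist [[ 614.9 -297.3]]
scene [[ 613.6 -295.3]]
side [[ 615.3 -289.4]]
```

>>> {"api": "send_rows", "payload": {"offset": [[-0.021,0,0.123],[-0.041,0,0.247],[-0.051,0,0.308],[-0.062,0,0.37],[-0.062,0,0.37]], "delta_rot": [[0,0,0],[0,0,0],[0,0,0],[0,0,0],[0,0,0]]}}

```text
time: 58.08
tool_pos: [616.9, -293.7, 199.6]
tcp_rot: [-3.141, -0.166, 1.97]
contact_force: [-1.0, -0.7, -1.1]
grip_width: 22.0
finger_force: 30.0
```

>>> {"api": "send_rows", "payload": {"offset": [[-0.014,0,0.082],[-0.027,0,0.164],[-0.041,0,0.247],[-0.041,0,0.247]], "delta_rot": [[0,0,0],[0,0,0],[0,0,0],[0,0,0]]}}

```text
time: 58.58
tool_pos: [616.6, -293.5, 168.8]
tcp_rot: [-3.14, -0.167, 1.97]
contact_force: [-0.7, 0.2, -0.4]
grip_width: 22.1
finger_force: 30.0
```

Run:
```python
from h import *
o=get_obs(); print(o['tool_pos'],o['contact_force'],o['moment'])
for n in ['scene','side']:
    im=optics.capture(n); p=P(n); h=cv2.cvtColor(im,cv2.COLOR_RGB2HSV); m=((h[...,0]>12)&(h[...,0]<24)&(h[...,1]>60)&(h[...,1]<170)&(h[...,2]>110)).astype(np.uint8)
    e=proj(p,[616,-293.5,60]); t=proj(p,[616,-293.5,150]); k=np.zeros_like(m); cv2.line(k,tuple(int(v) for v in e),tuple(int(v) for v in t),1,22); q=np.argwhere(m&k)[:,::-1]; lo=q[q[:,1]>q[:,1].max()-2].mean(0); print(n,'lowest wood',lo,'hole top px',proj(p,[616,-293.5,70]),len(q))
```

```text
[ 616.5568309  -293.53930291  168.83607903] [-0.72671732  0.21667111 -0.39762255] [-0.1753104  -0.05495085 -0.01337869]
scene lowest wood [159.45454545 222.36363636] hole top px [158.65424275 220.63862677] 137
side lowest wood [335.14285714 256.28571429] hole top px [335.18178464 254.53802262] 115
```

>>> {"api": "send_rows", "payload": {"offset": [[-0.008,0,0.05],[-0.016,0,0.099],[-0.023,0,0.14],[-0.023,0,0.14]], "delta_rot": [[0,0,0],[0,0,0],[0,0,0],[0,0,0]]}}

```text
time: 59.18
tool_pos: [616.8, -293.6, 152.5]
tcp_rot: [-3.141, -0.166, 1.97]
contact_force: [-0.4, 1.1, -1.4]
grip_width: 21.8
finger_force: 30.0
```

>>> {"api": "send_rows", "payload": {"offset": [[-0.004,0,0.025],[-0.008,0,0.05],[-0.008,0,0.05]], "delta_rot": [[0,0,0],[0,0,0],[0,0,0]]}}

```text
time: 59.55
tool_pos: [617.2, -293.9, 148.0]
tcp_rot: [3.141, -0.164, 1.97]
contact_force: [-0.8, -0.2, 4.8]
grip_width: 21.5
finger_force: 30.0
```

>>> {"api": "send_rows", "payload": {"offset": [[-0.003,0,0.017],[-0.006,0,0.033],[-0.006,0,0.033]], "delta_rot": [[0,0,0],[0,0,0],[0,0,0]]}}

```text
time: 59.92
tool_pos: [617.6, -294.5, 147.8]
tcp_rot: [3.139, -0.161, 1.971]
contact_force: [-3.6, 0.6, 21.3]
grip_width: 21.5
finger_force: 30.0
```

>>> {"api": "send_rows", "payload": {"offset": [[0.005,0,-0.03],[0.005,0,-0.03]], "delta_rot": [[0,0,0],[0,0,0]]}}

```text
time: 60.18
tool_pos: [617.4, -294.1, 147.9]
tcp_rot: [3.141, -0.164, 1.97]
contact_force: [-1.2, -0.7, 8.8]
grip_width: 21.9
finger_force: 30.0
```

>>> {"api": "send_rows", "payload": {"offset": [[0,0,0],[0,0,0],[0,0,0],[0,0,0],[0,0,0],[0,0,0],[0,0,0]], "delta_rot": [[0,0,0],[0,0,0],[0,0,0],[0,0,0],[0,0,0],[0,0,0],[0,0,0]], "grip": 1}}

```text
time: 61.05
tool_pos: [617.1, -293.8, 146.8]
tcp_rot: [3.142, -0.165, 1.97]
contact_force: [-0.9, 0.2, -0.5]
grip_width: 86.9
finger_force: 0.0
```

>>> {"api": "send_rows", "payload": {"offset": [[0.04,0,-0.25],[0.08,0,-0.5],[0.12,0,-0.75],[0.155,0,-0.95],[0.155,0,-0.95]], "delta_rot": [[0,0,0],[0,0,0],[0,0,0],[0,0,0],[0,0,0]]}}

```text
time: 61.68
tool_pos: [617.9, -294.6, 264.4]
tcp_rot: [3.139, -0.161, 1.971]
contact_force: [0.7, 0.1, -0.4]
grip_width: 91.3
finger_force: 0.0
```

>>> {"api": "send_rows", "payload": {"offset": [[0.3,0,-0.5],[0.5,0,-0.8],[0.5,0,-0.8],[0.5,0,-0.8]], "delta_rot": [[0,-0.0263,0],[0,-0.0263,0],[0,-0.0263,0],[0,-0.0263,0]]}}

```text
time: 62.18
tool_pos: [600.2, -254.2, 365.2]
tcp_rot: [-3.14, -0.002, 1.97]
contact_force: [-0.8, 0.0, -0.3]
grip_width: 92.1
finger_force: 0.0
```

Run:
```python
from h import *
print(start(),get_obs()['tcp_rot'],get_obs()['grip_width'])
N=['wrist','scene','side']; ps={n:P(n) for n in N}; D={}
for n in N:
    im=optics.capture(n); cv2.imwrite(f'pics/h_{n}.png',im[:,:,::-1])
    h=cv2.cvtColor(im,cv2.COLOR_RGB2HSV); m=(((h[...,0]<6)|(h[...,0]>174))&(h[...,1]>180)&(h[...,2]>90)).astype(np.uint8)
    e=proj(ps[n],[616,-293.5,150]); k,l,st,ce=cv2.connectedComponentsWithStats(m); print(n,'exp red ctr',np.round(e),[(st[i].tolist(),np.round(ce[i]).tolist()) for i in range(1,k) if st[i][4]>40 and np.linalg.norm(ce[i]-e)<60])
    for t in ('rod','housing1'): 
        D[n,t]=finder.pinpoint(t,n); print(n,t,[(np.round(q['uv']).tolist(),round(q['confidence'],2),np.round(onz(ps[n],q['uv'],8 if t=='rod' else 0)[:2]).tolist()) for q in D[n,t]])
```

```text
(np.float64(600.1559092011996), np.float64(-254.1976340015461), np.float64(365.24840496438577), np.float64(1.970452968712065)) [-3.14031980e+00 -1.59555342e-03  1.97045297e+00] 92.13244540556558
wrist exp red ctr [262. 195.] [([252, 181, 20, 35, 631], [262.0, 199.0])]
wrist rod [([278.0, 115.0], 0.87, [606.0, -206.0]), ([262.0, 170.0], 0.66, [618.0, -296.0])]
wrist housing1 [([152.0, 98.0], 0.87, [418.0, -259.0]), ([205.0, 112.0], 0.8, [500.0, -247.0]), ([233.0, 53.0], 0.58, [509.0, -150.0])]
scene exp red ctr [153. 198.] [([145, 184, 15, 27, 225], [152.0, 196.0])]
scene rod []
scene housing1 [([220.0, 210.0], 0.77, [507.0, -141.0]), ([188.0, 189.0], 0.66, [405.0, -249.0]), ([187.0, 211.0], 0.51, [505.0, -242.0]), ([360.0, 187.0], 0.49, [410.0, 305.0])]
side exp red ctr [340. 235.] [([334, 221, 14, 25, 227], [340.0, 233.0])]
side rod [([304.0, 252.0], 0.76, [589.0, -205.0]), ([230.0, 171.0], 0.72, [601.0, 238.0]), ([333.0, 269.0], 0.57, [617.0, -298.0])]
side housing1 [([270.0, 252.0], 0.82, [511.0, -146.0]), ([270.0, 294.0], 0.7, [429.0, -259.0]), ([290.0, 278.0], 0.61, [504.0, -249.0])]
```

Run:
```python
from h import *
ps=[P(n) for n in ['wrist','scene','side']]
ha=[(205,112),(187,211),(290,278)]; hb=[(152,98),(188,189),(270,294)]
for h in (ha,hb):
    print([np.round(v,1) for v in tri(ps,[np.array(u,float) for u in h])], [np.round(v,1) for v in tri(ps[1:],[np.array(u,float) for u in h[1:]])])
p=np.load('w3P.npy'); print('tray',[np.round(onz(p,u,25),1)[:2] for u in [(231,194),(311,192),(312,267),(232,268)]])
plan([(530,-230,300,2.5),(504,-246,240,np.pi)])
```

```text
[array([ 501.5, -246.8,   -2. ]), np.float64(1.6)] [array([ 505. , -244.5,   -3.5]), np.float64(0.9)]
[array([ 421.7, -257.3,   11.9]), np.float64(3.3)] [array([ 423.9, -256.1,   10.3]), np.float64(2.9)]
tray [array([542.8, 178.4]), array([539.4, 315.8]), array([684.8, 323.9]), array([686.7, 176.1])]
off [0.415, -0.461, 0.554] rot [-0.0, -0.0001, -0.0843] rows 5
  -> [ 530. -230.  300.]
off [0.094, -0.236, 0.5] rot [0.0, 0.0, -0.1021] rows 5
  -> [ 504. -246.  240.]
```

>>> {"api": "send_rows", "payload": {"offset": [[0.415,-0.461,0.3],[0.415,-0.461,0.554],[0.415,-0.461,0.554],[0.415,-0.461,0.554],[0.415,-0.461,0.554]], "delta_rot": [[0,0,-0.028],[0,0,-0.056],[0,0,-0.084],[0,0,-0.084],[0,0,-0.084]], "grip": 0.65}}

```text
time: 63.25
tool_pos: [530.5, -230.2, 301.0]
tcp_rot: [3.141, 0.002, 2.495]
contact_force: [0.5, -1.1, 0.4]
grip_width: 60.0
finger_force: 0.0
```

>>> {"api": "send_rows", "payload": {"offset": [[0.23,-0.38,0.33],[0.23,-0.38,0.33],[0.23,-0.38,0.33],[0.23,-0.38,0.33],[0.23,-0.38,0.33],[0.23,-0.38,0.33]], "delta_rot": [[0,0,-0.028],[0,0,-0.056],[0,0,-0.084],[0,0,-0.102],[0,0,-0.102],[0,0,-0.102]]}}

```text
time: 64.0
tool_pos: [480.8, -249.9, 260.9]
tcp_rot: [-3.141, 0.0, 3.136]
contact_force: [0.5, -0.6, -0.4]
grip_width: 59.6
finger_force: 0.0
```

Run:
```python
from h import *
print(start()); p=P('wrist'); im=optics.capture('wrist'); cv2.imwrite('pics/h2.png',im[:,:,::-1])
for q in finder.pinpoint('housing1','wrist'): print(np.round(q['uv']),round(q['confidence'],2),np.round(onz(p,q['uv'],0),1))
# silhouettes -> flange circle / colour
for q in finder.silhouettes('housing1','wrist'):
    b=q['box']; c=im[q['region']].mean(0); print(np.round(b),round(q['confidence'],2),c.round(), 'ctr@25',np.round(onz(p,((b[0]+b[2])/2,(b[1]+b[3])/2),20),1))
    g=cv2.cvtColor(im,cv2.COLOR_RGB2GRAY)
```

```text
(np.float64(480.8389275026383), np.float64(-249.90877808461988), np.float64(260.94917636833304), np.float64(3.1358433938784764))
[264. 167.] 0.97 [ 498.5 -248.5    0. ]
[337. 176.] 0.88 [ 511.5 -150.4    0. ]
[258. 104.] 0.76 [ 418.3 -255.     0. ]
[234.  77. 281. 126.] 0.89 [246. 246. 244.] ctr@25 [ 414.6 -255.8   20. ]
[316. 154. 363. 199.] 0.65 [ 66. 206. 196.] ctr@25 [ 506.7 -152.7   20. ]
[244. 145. 285. 191.] 0.56 [246. 246. 243.] ctr@25 [ 495.  -247.3   20. ]
```

>>> {"api": "send_rows", "payload": {"offset": [[-0.168,0.022,0.3],[-0.168,0.022,0.7],[-0.168,0.022,0.7]], "delta_rot": [[0,0,0],[0,0,0],[0,0,0]]}}

```text
time: 64.53
tool_pos: [498.9, -245.8, 173.7]
tcp_rot: [3.137, -0.007, 3.138]
contact_force: [-0.6, 0.3, 1.2]
grip_width: 59.8
finger_force: 0.0
```

>>> {"api": "send_rows", "payload": {"offset": [[0,0,0.35],[0,0,0.7],[0,0,0.7]], "delta_rot": [[0,0,0],[0,0,0],[0,0,0]]}}

```text
time: 64.9
tool_pos: [499.9, -246.8, 92.2]
tcp_rot: [3.14, -0.003, 3.138]
contact_force: [-0.1, -0.3, 0.7]
grip_width: 59.5
finger_force: 0.0
```

>>> {"api": "send_rows", "payload": {"offset": [[0,0,0.25],[0,0,0.5],[0,0,0.65],[0,0,0.65],[0,0,0.65]], "delta_rot": [[0,0,0],[0,0,0],[0,0,0],[0,0,0],[0,0,0]]}}

```text
time: 65.53
tool_pos: [502.2, -248.2, 17.2]
tcp_rot: [-3.139, 0.003, 3.139]
contact_force: [0.1, -0.1, 0.8]
grip_width: 59.3
finger_force: 0.0
```

>>> {"api": "send_rows", "payload": {"offset": [[0,0,0],[0,0,0],[0,0,0],[0,0,0],[0,0,0],[0,0,0]], "delta_rot": [[0,0,0],[0,0,0],[0,0,0],[0,0,0],[0,0,0],[0,0,0]], "grip": 0}}

```text
time: 66.28
tool_pos: [500.9, -247.4, 15.1]
tcp_rot: [-3.141, 0.001, 3.139]
contact_force: [-1.3, 0.7, 5.4]
grip_width: 31.1
finger_force: 30.0
```

Run:
```python
from h import *
o=get_obs(); print(o['tool_pos'],o['grip_width'],o['finger_force'],o['contact_force'])
plan([(501,-247.3,280,np.pi),(582.5,236,280,np.pi),(582.5,236,60,np.pi)])
```

```text
[ 500.91922577 -247.37256003   15.0731244 ] 31.05662763574404 30.000698268413544 [-1.27746881  0.68951689  5.38888861]
off [-0.001, -0.0, -0.736] rot [-0.0001, 0.0001, -0.0004] rows 2
off [-0.0, 0.0, -0.736] rot [0.0, 0.0, 0.0] rows 2
off [-0.0, 0.0, -0.736] rot [0.0, 0.0, 0.0] rows 3
  -> [ 501.  -247.3  280. ]
off [-0.136, 0.806, 0.0] rot [0.0, 0.0, 0.0] rows 2
off [-0.136, 0.806, 0.0] rot [0.0, 0.0, 0.0] rows 2
off [-0.136, 0.806, 0.0] rot [0.0, 0.0, 0.0] rows 2
off [-0.136, 0.806, 0.0] rot [0.0, 0.0, 0.0] rows 2
off [-0.136, 0.806, 0.0] rot [0.0, 0.0, 0.0] rows 3
  -> [582.5 236.  280. ]
off [0.0, -0.0, 0.917] rot [0.0, 0.0, 0.0] rows 2
off [0.0, -0.0, 0.917] rot [0.0, 0.0, 0.0] rows 3
  -> [582.5 236.   60. ]
```

>>> {"api": "send_rows", "payload": {"offset": [[0,0,-0.3],[0,0,-0.736],[0,0,-0.736]], "delta_rot": [[0,0,0],[0,0,0],[0,0,0]]}}

```text
time: 66.65
tool_pos: [502.7, -248.3, 106.4]
tcp_rot: [-3.138, 0.006, 3.139]
contact_force: [0.2, 0.6, -2.0]
grip_width: 31.5
finger_force: 30.0
```

>>> {"api": "send_rows", "payload": {"offset": [[0,0,-0.37],[0,0,-0.736]], "delta_rot": [[0,0,0],[0,0,0]]}}

```text
time: 66.9
tool_pos: [499.8, -246.5, 190.4]
tcp_rot: [3.139, -0.003, 3.139]
contact_force: [0.6, -0.2, -1.6]
grip_width: 31.2
finger_force: 30.0
```

>>> {"api": "send_rows", "payload": {"offset": [[0,0,-0.37],[0,0,-0.736],[0,0,-0.736]], "delta_rot": [[0,0,0],[0,0,0],[0,0,0]]}}

```text
time: 67.28
tool_pos: [501.7, -247.7, 281.7]
tcp_rot: [-3.139, 0.004, 3.139]
contact_force: [-0.4, 0.1, -2.0]
grip_width: 31.6
finger_force: 30.0
```

>>> {"api": "send_rows", "payload": {"offset": [[-0.068,0.4,0],[-0.136,0.806,0],[-0.136,0.806,0]], "delta_rot": [[0,0,0],[0,0,0],[0,0,0]]}}

```text
time: 67.65
tool_pos: [516.8, -147.2, 277.2]
tcp_rot: [3.139, -0.004, -3.14]
contact_force: [-0.2, -0.6, -1.8]
grip_width: 31.6
finger_force: 30.0
```

>>> {"api": "send_rows", "payload": {"offset": [[-0.068,0.4,0],[-0.136,0.806,0]], "delta_rot": [[0,0,0],[0,0,0]]}}

```text
time: 67.9
tool_pos: [533.4, -53.7, 277.5]
tcp_rot: [3.141, -0.003, 3.137]
contact_force: [1.0, 0.7, -1.4]
grip_width: 31.6
finger_force: 30.0
```

>>> {"api": "send_rows", "payload": {"offset": [[-0.068,0.4,0],[-0.136,0.806,0]], "delta_rot": [[0,0,0],[0,0,0]]}}

```text
time: 68.15
tool_pos: [550.2, 43.4, 277.5]
tcp_rot: [-3.141, -0.003, 3.138]
contact_force: [-0.2, -0.3, -1.7]
grip_width: 31.8
finger_force: 30.0
```

>>> {"api": "send_rows", "payload": {"offset": [[-0.068,0.4,0],[-0.136,0.806,0]], "delta_rot": [[0,0,0],[0,0,0]]}}

```text
time: 68.4
tool_pos: [567.0, 140.1, 277.4]
tcp_rot: [-3.141, -0.003, 3.138]
contact_force: [0.3, -0.8, -2.5]
grip_width: 31.4
finger_force: 30.0
```

>>> {"api": "send_rows", "payload": {"offset": [[-0.068,0.4,0],[-0.136,0.806,0],[-0.136,0.806,0],[-0.136,0.806,0]], "delta_rot": [[0,0,0],[0,0,0],[0,0,0],[0,0,0]]}}

```text
time: 68.9
tool_pos: [583.4, 235.2, 277.8]
tcp_rot: [-3.14, -0.003, 3.139]
contact_force: [0.2, -0.6, -1.5]
grip_width: 31.2
finger_force: 30.0
```

>>> {"api": "send_rows", "payload": {"offset": [[0,0,0.4],[0,0,0.9],[0,0,0.9]], "delta_rot": [[0,0,0],[0,0,0],[0,0,0]]}}

```text
time: 69.28
tool_pos: [580.7, 233.5, 166.9]
tcp_rot: [-3.138, -0.011, 3.137]
contact_force: [-0.5, 0.5, -1.3]
grip_width: 31.3
finger_force: 30.0
```

Run:
```python
from h import *
o=get_obs(); print(o['tool_pos'],o['grip_width'],o['finger_force'],o['tcp_rot'])
p=P('wrist'); im=optics.capture('wrist'); cv2.imwrite('pics/t1.png',im[:,:,::-1])
h=cv2.cvtColor(im,cv2.COLOR_RGB2GRAY)
print('exp tray corners',[np.round(proj(p,[613.5+i*70,248.5+j*70,25])).tolist() for i,j in ((-1,-1),(-1,1),(1,1),(1,-1))])
print(finder.boxes_of('tray','wrist')[:2],finder.boxes_of('housing1','wrist')[:2])
```

```text
[580.68453246 233.52825401 166.85196459] 31.264077533193912 29.999420642852783 [-3.13824056 -0.01111239  3.13688603]
exp tray corners [[204.0, 141.0], [355.0, 140.0], [345.0, 274.0], [211.0, 274.0]]
[{'box': [203.5, 140.0, 355.1, 243.8], 'confidence': 0.76}, {'box': [0.0, 0.0, 159.3, 344.1], 'confidence': 0.48}] [{'box': [215.0, 186.4, 310.4, 312.2], 'confidence': 0.81}]
```

>>> {"api": "send_rows", "payload": {"offset": [[0,0.01,0.35],[0,0.01,0.7],[0,0.01,0.7],[0,0.01,0.7]], "delta_rot": [[0,0,0],[0,0,0],[0,0,0],[0,0,0]]}}

```text
time: 69.92
tool_pos: [585.6, 237.8, 91.1]
tcp_rot: [3.14, 0.005, 3.139]
contact_force: [0.5, -0.2, -0.9]
grip_width: 31.3
finger_force: 30.0
```

>>> {"api": "send_rows", "payload": {"offset": [[0,0,0.2],[0,0,0.36],[0,0,0.43],[0,0,0.43],[0,0,0.43]], "delta_rot": [[0,0,0],[0,0,0],[0,0,0],[0,0,0],[0,0,0]]}}

```text
time: 70.55
tool_pos: [584.6, 237.7, 37.7]
tcp_rot: [3.141, 0.003, 3.139]
contact_force: [0.6, -1.0, -0.9]
grip_width: 31.8
finger_force: 30.0
```

>>> {"api": "send_rows", "payload": {"offset": [[0.012,0,0.035],[0.012,0,0.062],[0.012,0,0.062],[0.012,0,0.062]], "delta_rot": [[0,0,0],[0,0,0],[0,0,0],[0,0,0]]}}

```text
time: 71.05
tool_pos: [582.2, 237.5, 29.1]
tcp_rot: [3.141, 0.0, 3.139]
contact_force: [-1.8, -0.1, 4.0]
grip_width: 31.3
finger_force: 30.0
```

Contact is light (4 N), so I release, go up, and go back for housing B, looking on the way.

>>> {"api": "send_rows", "payload": {"offset": [[0,0,0],[0,0,0],[0,0,0],[0,0,0]], "delta_rot": [[0,0,0],[0,0,0],[0,0,0],[0,0,0]], "grip": 0.65}}

```text
time: 71.55
tool_pos: [582.2, 237.4, 28.6]
tcp_rot: [3.142, -0.0, 3.139]
contact_force: [-0.2, -0.1, 0.2]
grip_width: 59.3
finger_force: 0.0
```

>>> {"api": "send_rows", "payload": {"offset": [[0,0,-0.25],[0,0,-0.5],[0,0,-0.95],[0,0,-0.95]], "delta_rot": [[0,0,0],[0,0,0],[0,0,0],[0,0,0]]}}

```text
time: 72.05
tool_pos: [584.8, 238.2, 147.7]
tcp_rot: [3.139, 0.009, 3.139]
contact_force: [0.4, 0.3, 0.2]
grip_width: 59.4
finger_force: 0.0
```

>>> {"api": "send_rows", "payload": {"offset": [[0,0,-0.5],[0,0,-0.95],[0,0,-0.95],[0,0,-0.95]], "delta_rot": [[0,0,0],[0,0,0],[0,0,0],[0,0,0]]}}

```text
time: 72.55
tool_pos: [581.6, 237.3, 255.1]
tcp_rot: [-3.141, -0.002, 3.139]
contact_force: [-0.1, -1.7, 0.2]
grip_width: 59.7
finger_force: 0.0
```

Run:
```python
from h import *
o=get_obs(); print(o['tool_pos'],o['grip_width'])
for n in ['wrist','scene','side']:
    p=P(n); optics.capture(n)
    for q in finder.pinpoint('housing1',n): print(n,np.round(q['uv']),round(q['confidence'],2),'z0',np.round(onz(p,q['uv'],0)[:2]),'z14',np.round(onz(p,q['uv'],14)[:2]))
plan([(430,-200,270,np.pi),(430,-256,200,np.pi)])
```

```text
[581.58497342 237.26578644 255.13343789] 59.74555350996164
wrist [265. 154.] 0.63 z0 [581. 240.] z14 [578. 240.]
scene [354. 221.] 0.9 z0 [565. 247.] z14 [579. 242.]
scene [224. 212.] 0.64 z0 [ 512. -131.] z14 [ 527. -129.]
scene [188. 191.] 0.6 z0 [ 411. -251.] z14 [ 428. -247.]
scene [108. 222.] 0.3 z0 [ 547. -465.] z14 [ 561. -458.]
side [268. 294.] 0.81 z0 [ 426. -257.] z14 [ 420. -263.]
side [228. 171.] 0.58 z0 [601. 252.] z14 [593. 236.]
side [270. 254.] 0.51 z0 [ 505. -153.] z14 [ 499. -161.]
off [0.314, -0.912, -0.029] rot [-0.0001, -0.0003, -0.0004] rows 2
off [0.316, -0.911, -0.03] rot [0.0, 0.0, 0.0] rows 2
off [0.316, -0.911, -0.03] rot [0.0, 0.0, 0.0] rows 2
off [0.316, -0.911, -0.03] rot [0.0, 0.0, 0.0] rows 3
  -> [ 430. -200.  270.]
off [-0.0, -0.467, 0.583] rot [0.0, 0.0, 0.0] rows 3
  -> [ 430. -256.  200.]
```

>>> {"api": "send_rows", "payload": {"offset": [[0.16,-0.45,-0.15],[0.316,-0.912,-0.15],[0.316,-0.912,-0.15]], "delta_rot": [[0,0,0],[0,0,0],[0,0,0]]}}

```text
time: 73.22
tool_pos: [543.0, 125.0, 274.9]
tcp_rot: [-3.141, -0.0, 3.135]
contact_force: [-0.3, 0.5, -0.2]
grip_width: 59.7
finger_force: 0.0
```

>>> {"api": "send_rows", "payload": {"offset": [[0.16,-0.45,0],[0.316,-0.912,0]], "delta_rot": [[0,0,0],[0,0,0]]}}

```text
time: 73.47
tool_pos: [505.5, 18.4, 274.2]
tcp_rot: [3.141, -0.0, 3.141]
contact_force: [1.6, -0.7, 0.1]
grip_width: 59.8
finger_force: 0.0
```

>>> {"api": "send_rows", "payload": {"offset": [[0.16,-0.45,0],[0.316,-0.912,0]], "delta_rot": [[0,0,0],[0,0,0]]}}

```text
time: 73.72
tool_pos: [467.3, -91.5, 274.5]
tcp_rot: [3.141, 0.0, 3.14]
contact_force: [0.7, -0.6, 0.6]
grip_width: 59.3
finger_force: 0.0
```

>>> {"api": "send_rows", "payload": {"offset": [[0.16,-0.45,0],[0.316,-0.912,0]], "delta_rot": [[0,0,0],[0,0,0]]}}

```text
time: 73.97
tool_pos: [429.2, -201.1, 274.6]
tcp_rot: [3.141, 0.001, 3.14]
contact_force: [0.3, -0.8, -0.3]
grip_width: 60.2
finger_force: 0.0
```

>>> {"api": "send_rows", "payload": {"offset": [[0,-0.45,0.3],[0,-0.45,0.6],[0,-0.45,0.6],[0,-0.45,0.6]], "delta_rot": [[0,0,0],[0,0,0],[0,0,0],[0,0,0]]}}

```text
time: 74.47
tool_pos: [430.2, -253.7, 203.8]
tcp_rot: [-3.141, 0.001, 3.14]
contact_force: [-0.0, -0.2, 0.2]
grip_width: 59.8
finger_force: 0.0
```

Run:
```python
from h import *
print(start()); p=P('wrist'); im=optics.capture('wrist')
for q in finder.pinpoint('housing1','wrist'): print(np.round(q['uv']),round(q['confidence'],2),np.round(onz(p,q['uv'],0),1))
for q in finder.silhouettes('housing1','wrist'):
    b=q['box']; print(np.round(b),round(q['confidence'],2),im[q['region']].mean(0).round())
```

```text
(np.float64(430.19271999661555), np.float64(-253.676660915736), np.float64(203.8276575318732), np.float64(3.1400871846940226))
[350. 229.] 0.87 [ 512.  -147.6    0. ]
[258. 148.] 0.66 [ 413. -259.    0.]
[236. 128. 287. 178.] 0.7 [247. 247. 245.]
[328. 206. 378. 252.] 0.69 [ 54. 180. 168.]
```

>>> {"api": "send_rows", "payload": {"offset": [[0.122,-0.032,0.4],[0.122,-0.032,0.8],[0.122,-0.032,0.8],[0.122,-0.032,0.8]], "delta_rot": [[0,0,0],[0,0,0],[0,0,0],[0,0,0]]}}

```text
time: 75.12
tool_pos: [415.8, -258.4, 108.7]
tcp_rot: [-3.14, 0.002, 3.14]
contact_force: [0.6, -0.4, -0.7]
grip_width: 59.8
finger_force: 0.0
```

>>> {"api": "send_rows", "payload": {"offset": [[0,0,0.35],[0,0,0.65],[0,0,0.772],[0,0,0.772],[0,0,0.772]], "delta_rot": [[0,0,0],[0,0,0],[0,0,0],[0,0,0],[0,0,0]]}}

```text
time: 75.75
tool_pos: [415.6, -258.6, 15.6]
tcp_rot: [-3.14, 0.002, 3.139]
contact_force: [-0.1, 0.6, -0.1]
grip_width: 59.8
finger_force: 0.0
```

>>> {"api": "send_rows", "payload": {"offset": [[0,0,0],[0,0,0],[0,0,0],[0,0,0],[0,0,0],[0,0,0]], "delta_rot": [[0,0,0],[0,0,0],[0,0,0],[0,0,0],[0,0,0],[0,0,0]], "grip": 0}}

```text
time: 76.5
tool_pos: [414.6, -257.6, 14.2]
tcp_rot: [3.141, 0.0, 3.139]
contact_force: [-0.1, 1.7, 5.3]
grip_width: 31.4
finger_force: 30.0
```

Run:
```python
from h import *
o=get_obs(); print(o['tool_pos'],o['grip_width'],o['finger_force'],o['contact_force'])
plan([(416,-257.5,280,np.pi),(644.5,238,280,np.pi),(644.5,238,60,np.pi)])
```

```text
[ 414.58560772 -257.62306408   14.24366996] 31.4207135403754 30.00083416700363 [-0.10584719  1.68179659  5.30986782]
off [-0.004, 0.0, -0.738] rot [0.0, 0.0, -0.0004] rows 2
off [-0.004, 0.0, -0.738] rot [0.0, 0.0, 0.0] rows 2
off [-0.004, 0.0, -0.738] rot [0.0, 0.0, 0.0] rows 3
  -> [ 416.  -257.5  280. ]
off [-0.381, 0.826, 0.0] rot [0.0, 0.0, 0.0] rows 2
off [-0.381, 0.826, 0.0] rot [0.0, 0.0, 0.0] rows 2
off [-0.381, 0.826, 0.0] rot [0.0, 0.0, 0.0] rows 2
off [-0.381, 0.826, 0.0] rot [0.0, 0.0, 0.0] rows 2
off [-0.381, 0.826, 0.0] rot [0.0, 0.0, 0.0] rows 3
  -> [644.5 238.  280. ]
off [0.0, -0.0, 0.917] rot [0.0, 0.0, 0.0] rows 2
off [0.0, -0.0, 0.917] rot [0.0, 0.0, 0.0] rows 3
  -> [644.5 238.   60. ]
```

>>> {"api": "send_rows", "payload": {"offset": [[0,0,-0.3],[0,0,-0.738],[0,0,-0.738]], "delta_rot": [[0,0,0],[0,0,0],[0,0,0]]}}

```text
time: 76.88
tool_pos: [416.4, -259.4, 105.7]
tcp_rot: [-3.137, 0.006, 3.139]
contact_force: [0.0, 0.1, -1.2]
grip_width: 31.3
finger_force: 30.0
```

>>> {"api": "send_rows", "payload": {"offset": [[0,0,-0.37],[0,0,-0.738]], "delta_rot": [[0,0,0],[0,0,0]]}}

```text
time: 77.12
tool_pos: [413.8, -257.3, 190.6]
tcp_rot: [3.139, -0.003, 3.139]
contact_force: [0.8, -0.6, -1.9]
grip_width: 31.6
finger_force: 30.0
```

>>> {"api": "send_rows", "payload": {"offset": [[0,0,-0.37],[0,0,-0.738],[0,0,-0.738]], "delta_rot": [[0,0,0],[0,0,0],[0,0,0]]}}

```text
time: 77.5
tool_pos: [415.5, -258.7, 281.6]
tcp_rot: [-3.138, 0.004, 3.139]
contact_force: [-0.1, -0.3, -1.3]
grip_width: 31.5
finger_force: 30.0
```

>>> {"api": "send_rows", "payload": {"offset": [[-0.19,0.41,0],[-0.385,0.826,0],[-0.385,0.826,0]], "delta_rot": [[0,0,0],[0,0,0],[0,0,0]]}}

```text
time: 77.88
tool_pos: [461.3, -155.6, 277.3]
tcp_rot: [3.139, -0.003, -3.139]
contact_force: [0.7, 0.3, -1.7]
grip_width: 31.6
finger_force: 30.0
```

>>> {"api": "send_rows", "payload": {"offset": [[-0.19,0.41,0],[-0.385,0.826,0]], "delta_rot": [[0,0,0],[0,0,0]]}}

```text
time: 78.12
tool_pos: [507.3, -59.8, 277.7]
tcp_rot: [3.141, -0.003, 3.137]
contact_force: [0.7, 0.1, -1.2]
grip_width: 31.5
finger_force: 30.0
```

>>> {"api": "send_rows", "payload": {"offset": [[-0.19,0.41,0],[-0.385,0.826,0]], "delta_rot": [[0,0,0],[0,0,0]]}}

```text
time: 78.38
tool_pos: [554.1, 39.6, 277.6]
tcp_rot: [-3.141, -0.003, 3.138]
contact_force: [1.4, 0.2, -1.0]
grip_width: 31.5
finger_force: 30.0
```

>>> {"api": "send_rows", "payload": {"offset": [[-0.19,0.41,0],[-0.385,0.826,0]], "delta_rot": [[0,0,0],[0,0,0]]}}

```text
time: 78.62
tool_pos: [600.8, 138.5, 277.3]
tcp_rot: [-3.141, -0.003, 3.138]
contact_force: [0.8, -0.5, -2.7]
grip_width: 31.4
finger_force: 30.0
```

>>> {"api": "send_rows", "payload": {"offset": [[-0.19,0.41,0],[-0.385,0.826,0],[-0.385,0.826,0],[-0.385,0.826,0]], "delta_rot": [[0,0,0],[0,0,0],[0,0,0],[0,0,0]]}}

```text
time: 79.12
tool_pos: [646.8, 235.9, 277.4]
tcp_rot: [-3.14, -0.003, 3.138]
contact_force: [-1.3, -0.7, -0.5]
grip_width: 31.5
finger_force: 30.0
```

>>> {"api": "send_rows", "payload": {"offset": [[0,0,0.4],[0,0,0.8],[0,0,0.9],[0,0,0.9],[0,0,0.9]], "delta_rot": [[0,0,0],[0,0,0],[0,0,0],[0,0,0],[0,0,0]]}}

```text
time: 79.75
tool_pos: [648.1, 237.0, 174.5]
tcp_rot: [3.141, 0.004, 3.138]
contact_force: [0.3, -0.1, -0.9]
grip_width: 31.3
finger_force: 30.0
```

Run:
```python
from h import *
o=get_obs(); print(o['tool_pos'],o['grip_width'],o['tcp_rot'])
p=P('wrist'); optics.capture('wrist')
print([np.round(proj(p,[613.5+i*70,248.5+j*70,25])).tolist() for i,j in ((-1,-1),(-1,1))])
print(finder.boxes_of('tray','wrist')[:1],[(q['box'],q['confidence']) for q in finder.boxes_of('housing1','wrist')[:3]])
for q in finder.pinpoint('housing1','wrist'): print(np.round(q['uv']),round(q['confidence'],2),np.round(onz(p,q['uv'],14),1))
```

```text
[648.13017835 237.02104364 174.54125201] 31.34753035284559 [3.14055426 0.00441375 3.13842623]
[[196.0, 60.0], [355.0, 59.0]]
[{'box': [195.2, 63.1, 352.5, 208.9], 'confidence': 0.59}] [([215.6, 188.3, 313.0, 315.3], 0.78), ([234.7, 67.6, 291.3, 136.2], 0.64), ([0.0, 0.0, 155.5, 275.2], 0.28)]
[261. 237.] 0.95 [720.4 234.7  14. ]
[262. 101.] 0.9 [578.7 237.   14. ]
[272. 140.] 0.45 [616.2 246.4  14. ]
```

>>> {"api": "send_rows", "payload": {"offset": [[0.012,0,0.35],[0.012,0,0.7],[0.012,0,0.7],[0.012,0,0.7],[0.012,0,0.7]], "delta_rot": [[0,0,0],[0,0,0],[0,0,0],[0,0,0],[0,0,0]]}}

```text
time: 80.58
tool_pos: [646.8, 237.6, 90.4]
tcp_rot: [3.14, 0.004, 3.139]
contact_force: [-0.0, -0.4, -0.4]
grip_width: 31.3
finger_force: 30.0
```

>>> {"api": "send_rows", "payload": {"offset": [[0,0,0.2],[0,0,0.36],[0,0,0.43],[0,0,0.43],[0,0,0.43]], "delta_rot": [[0,0,0],[0,0,0],[0,0,0],[0,0,0],[0,0,0]]}}

```text
time: 81.2
tool_pos: [646.0, 237.4, 37.0]
tcp_rot: [3.141, 0.001, 3.139]
contact_force: [0.5, -1.3, -1.2]
grip_width: 31.6
finger_force: 30.0
```

>>> {"api": "send_rows", "payload": {"offset": [[0.008,0,0.035],[0.008,0,0.065],[0.008,0,0.065],[0.008,0,0.065]], "delta_rot": [[0,0,0],[0,0,0],[0,0,0],[0,0,0]]}}

```text
time: 81.7
tool_pos: [644.5, 237.3, 28.4]
tcp_rot: [3.141, 0.0, 3.139]
contact_force: [0.7, -0.3, -1.1]
grip_width: 31.6
finger_force: 30.0
```

>>> {"api": "send_rows", "payload": {"offset": [[0,0,0],[0,0,0],[0,0,0],[0,0,0]], "delta_rot": [[0,0,0],[0,0,0],[0,0,0],[0,0,0]], "grip": 0.65}}

```text
time: 82.2
tool_pos: [644.5, 237.3, 28.4]
tcp_rot: [3.141, 0.0, 3.139]
contact_force: [0.1, 0.2, 0.6]
grip_width: 59.1
finger_force: 0.0
```

>>> {"api": "send_rows", "payload": {"offset": [[0,0,-0.25],[0,0,-0.5],[0,0,-0.95],[0,0,-0.95]], "delta_rot": [[0,0,0],[0,0,0],[0,0,0],[0,0,0]]}}

```text
time: 82.7
tool_pos: [647.1, 237.9, 148.1]
tcp_rot: [3.139, 0.01, 3.139]
contact_force: [-0.0, 0.0, 0.1]
grip_width: 59.3
finger_force: 0.0
```

>>> {"api": "send_rows", "payload": {"offset": [[0,0,-0.5],[0,0,-0.95],[0,0,-0.95],[0,0,-0.95]], "delta_rot": [[0,0,0],[0,0,0],[0,0,0],[0,0,0]]}}

```text
time: 83.2
tool_pos: [644.0, 237.1, 255.1]
tcp_rot: [-3.141, -0.002, 3.139]
contact_force: [0.3, 0.5, -0.8]
grip_width: 59.4
finger_force: 0.0
```

>>> {"api": "send_rows", "payload": {"offset": [[0.4,0,-0.3],[0.83,0,-0.7],[0.83,0,-0.7],[0.83,0,-0.7]], "delta_rot": [[0,0,0],[0,0,0],[0,0,0],[0,0,0]]}}

```text
time: 83.7
tool_pos: [544.5, 237.5, 339.1]
tcp_rot: [-3.141, -0.002, 3.139]
contact_force: [0.2, -0.5, -0.6]
grip_width: 59.5
finger_force: 0.0
```

Run:
```python
from h import *
print(start()); U={}
for n in ['wrist','scene','side']:
    p=P(n); optics.capture(n)
    for q in finder.pinpoint('housing1',n): print(n,np.round(q['uv']),round(q['confidence'],2),'z14',np.round(onz(p,q['uv'],14)[:2]-[613.5,248.5]))
    b=finder.boxes_of('housing1',n)
    if n=='wrist':
        L=finder.pinpoint('bead1',n); print([np.round(onz(p,q['uv'],29)[:2]-[460.3,248]).tolist() for q in L])
    for q in finder.pinpoint('door_grip',n)[:1]: print('grip',n,np.round(q['uv']))
```

```text
(np.float64(544.4948893787232), np.float64(237.45594734903375), np.float64(339.1061575624501), np.float64(3.1392490833459186))
wrist [262. 208.] 0.79 z14 [ 30. -13.]
wrist [264. 168.] 0.76 z14 [-35.  -9.]
[[2.0, -35.0], [32.0, 21.0], [-26.0, -28.0], [-16.0, 33.0], [7.0, 38.0], [30.0, -24.0]]
grip wrist [271. 139.]
scene [355. 224.] 0.87 z14 [-26.  -3.]
scene [357. 235.] 0.72 z14 [18. -9.]
scene [224. 212.] 0.67 z14 [ -86. -375.]
grip scene [236. 149.]
side [229. 170.] 0.77 z14 [-16. -10.]
side [243. 162.] 0.68 z14 [52.  2.]
side [271. 251.] 0.68 z14 [-105. -402.]
side [262. 174.] 0.38 z14 [ 72. -96.]
grip side [264. 178.]
```

Both housings stand in the tray and all six beads are in the pot. Now I close the door.

```bash
python3 - <<'E'
import numpy as np
y0,z0=146.6,41.9
base=np.array([536.5,-77.3,209]); rows=[]
ths=list(np.linspace(2.49,.515,21)[1:])
for i,t in enumerate(ths):
    q=np.array([536.5+5*(i+1)/20,y0+280*np.cos(t),z0+280*np.sin(t)])
    d=(q-base)/120
    if abs(d).max()>.99: print(rows); base=last; rows=[]; d=(q-base)/120
    rows.append([float(round(-d[0],3)),float(round(d[1],3)),float(round(-d[2],3))]); last=q
print(rows,last)
E
python3 -c "
from h import *
plan([(537,-77.3,315,np.pi),(537,-77.3,209,np.pi)])"
```

```text
[[-0.002, 0.159, -0.199], [-0.004, 0.324, -0.359], [-0.006, 0.504, -0.503], [-0.008, 0.698, -0.628], [-0.01, 0.903, -0.733]]
[[-0.002, 0.214, -0.085], [-0.004, 0.436, -0.148], [-0.006, 0.662, -0.189], [-0.008, 0.892, -0.207]]
[[-0.002, 0.23, 0.004], [-0.004, 0.459, 0.031], [-0.006, 0.684, 0.081], [-0.008, 0.903, 0.152]]
[[-0.002, 0.211, 0.093], [-0.004, 0.412, 0.206], [-0.006, 0.6, 0.338], [-0.008, 0.775, 0.488], [-0.01, 0.934, 0.655]]
[[-0.002, 0.142, 0.182], [-0.004, 0.265, 0.376]] [541.5        390.28196224 179.80975773]
off [0.02, -0.874, 0.07] rot [0.0, 0.0, -0.0004] rows 2
off [0.022, -0.874, 0.07] rot [0.0, 0.0, 0.0] rows 2
off [0.022, -0.874, 0.07] rot [0.0, 0.0, 0.0] rows 3
  -> [537.  -77.3 315. ]
off [0.0, -0.0, 0.883] rot [0.0, 0.0, 0.0] rows 3
  -> [537.  -77.3 209. ]
```

>>> {"api": "send_rows", "payload": {"offset": [[0.02,-0.43,0],[0.02,-0.874,0],[0.02,-0.874,0]], "delta_rot": [[0,0,0],[0,0,0],[0,0,0]]}}

```text
time: 84.72
tool_pos: [542.3, 129.6, 340.7]
tcp_rot: [-3.141, 0.001, 3.135]
contact_force: [0.3, 0.2, -0.6]
grip_width: 60.0
finger_force: 0.0
```

>>> {"api": "send_rows", "payload": {"offset": [[0.022,-0.43,0],[0.022,-0.874,0]], "delta_rot": [[0,0,0],[0,0,0]]}}

```text
time: 84.98
tool_pos: [539.2, 27.8, 340.5]
tcp_rot: [3.141, 0.001, 3.141]
contact_force: [0.6, 0.3, 0.4]
grip_width: 59.6
finger_force: 0.0
```

>>> {"api": "send_rows", "payload": {"offset": [[0.022,-0.43,0.1],[0.022,-0.874,0.2],[0.022,-0.874,0.2],[0.022,-0.874,0.2]], "delta_rot": [[0,0,0],[0,0,0],[0,0,0],[0,0,0]]}}

```text
time: 85.48
tool_pos: [536.6, -76.3, 316.5]
tcp_rot: [3.141, 0.0, 3.139]
contact_force: [-0.9, 0.4, -0.8]
grip_width: 59.9
finger_force: 0.0
```

Run:
```python
from h import *
print(start()); plan([(537,-77.3,209,np.pi)])
U=[];Q=[]
for n in ['scene','side']:
    p=P(n); optics.capture(n); g=finder.pinpoint('door_grip',n)
    if g: U.append(np.array(g[0]['uv']));Q.append(p);print(n,g[0])
if len(U)==2: print(tri(Q,U))
```

```text
(np.float64(536.6348404405876), np.float64(-76.26952251526914), np.float64(316.5180634042885), np.float64(3.139043014187972))
off [-0.003, -0.009, 0.896] rot [0.0001, 0.0001, -0.0004] rows 3
  -> [537.  -77.3 209. ]
scene {'uv': [237.8, 148.5], 'confidence': 0.89}
side {'uv': [264.4, 175.8], 'confidence': 0.71}
(array([532.24754956, -79.65997071, 236.19284645]), np.float64(0.6676896780756465))
```

>>> {"api": "send_rows", "payload": {"offset": [[0,-0.015,0.4],[0,-0.015,0.75],[0,-0.015,0.885],[0,-0.015,0.885],[0,-0.015,0.885]], "delta_rot": [[0,0,0],[0,0,0],[0,0,0],[0,0,0],[0,0,0]]}}

```text
time: 86.3
tool_pos: [536.3, -77.9, 210.7]
tcp_rot: [3.141, 0.0, 3.14]
contact_force: [-1.5, 0.7, 3.7]
grip_width: 59.8
finger_force: 1.5
```

>>> {"api": "send_rows", "payload": {"offset": [[0,0,0],[0,0,0],[0,0,0],[0,0,0],[0,0,0],[0,0,0],[0,0,0]], "delta_rot": [[0,0,0],[0,0,0],[0,0,0],[0,0,0],[0,0,0],[0,0,0],[0,0,0]], "grip": 0}}

```text
time: 87.18
tool_pos: [536.3, -77.7, 210.0]
tcp_rot: [3.139, -0.0, 3.139]
contact_force: [0.1, 4.7, -0.8]
grip_width: 11.1
finger_force: 30.0
```

>>> {"api": "send_rows", "payload": {"offset": [[-0.002,0.159,-0.199],[-0.004,0.324,-0.359],[-0.006,0.504,-0.503],[-0.008,0.698,-0.628],[-0.01,0.903,-0.733]], "delta_rot": [[0,0,0],[0,0,0],[0,0,0],[0,0,0],[0,0,0]]}}

```text
time: 87.8
tool_pos: [537.6, 29.5, 297.0]
tcp_rot: [-3.141, -0.002, 3.138]
contact_force: [4.6, -0.1, -12.9]
grip_width: 11.2
finger_force: 30.0
```

>>> {"api": "send_rows", "payload": {"offset": [[-0.002,0.214,-0.085],[-0.004,0.436,-0.148],[-0.006,0.662,-0.189],[-0.008,0.892,-0.207]], "delta_rot": [[0,0,0],[0,0,0],[0,0,0],[0,0,0]]}}

```text
time: 88.3
tool_pos: [539.1, 135.7, 323.4]
tcp_rot: [-3.139, 0.0, 3.138]
contact_force: [1.0, -4.4, -2.8]
grip_width: 11.0
finger_force: 30.0
```

>>> {"api": "send_rows", "payload": {"offset": [[-0.002,0.23,0.004],[-0.004,0.459,0.031],[-0.006,0.684,0.081],[-0.008,0.903,0.152]], "delta_rot": [[0,0,0],[0,0,0],[0,0,0],[0,0,0]]}}

```text
time: 88.8
tool_pos: [540.9, 244.5, 305.2]
tcp_rot: [-3.14, 0.002, 3.138]
contact_force: [1.8, -3.5, 0.1]
grip_width: 10.9
finger_force: 30.0
```

>>> {"api": "send_rows", "payload": {"offset": [[-0.002,0.211,0.093],[-0.004,0.412,0.206],[-0.006,0.6,0.338],[-0.008,0.775,0.488],[-0.01,0.934,0.655]], "delta_rot": [[0,0,0],[0,0,0],[0,0,0],[0,0,0],[0,0,0]]}}

```text
time: 89.42
tool_pos: [542.4, 357.9, 224.8]
tcp_rot: [-3.141, 0.001, 3.139]
contact_force: [6.0, -4.6, -0.1]
grip_width: 11.2
finger_force: 30.0
```

>>> {"api": "send_rows", "payload": {"offset": [[-0.001,0.07,0.09],[-0.002,0.142,0.182],[-0.003,0.2,0.275],[-0.004,0.25,0.35],[-0.004,0.25,0.35],[-0.004,0.25,0.35]], "delta_rot": [[0,0,0],[0,0,0],[0,0,0],[0,0,0],[0,0,0],[0,0,0]]}}

```text
time: 90.18
tool_pos: [542.8, 385.1, 185.7]
tcp_rot: [-3.139, 0.001, 3.138]
contact_force: [0.8, -12.2, 14.5]
grip_width: 10.9
finger_force: 30.0
```

>>> {"api": "send_rows", "payload": {"offset": [[0,0,0],[0,0,0],[0,0,0],[0,0,0]], "delta_rot": [[0,0,0],[0,0,0],[0,0,0],[0,0,0]], "grip": 0.65}}

```text
time: 90.68
tool_pos: [541.9, 387.3, 183.5]
tcp_rot: [3.142, -0.001, 3.139]
contact_force: [-0.6, 0.7, 0.2]
grip_width: 46.2
finger_force: 0.0
```

>>> {"api": "send_rows", "payload": {"offset": [[0,0,-0.2],[0,0,-0.5],[0,0,-0.9],[0,0,-0.9]], "delta_rot": [[0,0,0],[0,0,0],[0,0,0],[0,0,0]]}}

```text
time: 91.18
tool_pos: [543.5, 387.9, 296.8]
tcp_rot: [3.137, 0.007, 3.139]
contact_force: [-0.1, -0.3, 0.7]
grip_width: 60.1
finger_force: 0.0
```

>>> {"api": "send_rows", "payload": {"offset": [[0.5,-0.4,-0.5],[0.75,-0.45,-0.8],[0.75,-0.45,-0.8],[0.75,-0.45,-0.8]], "delta_rot": [[0,0,0],[0,0,0],[0,0,0],[0,0,0]]}}

```text
time: 91.68
tool_pos: [452.0, 333.3, 388.5]
tcp_rot: [3.141, 0.001, 3.139]
contact_force: [0.2, 0.0, -0.7]
grip_width: 59.7
finger_force: 0.0
```

Run:
```python
from h import *
print(start()); U=[];Q=[]
for n in ['wrist','scene','side']:
    p=P(n); im=optics.capture(n); g=finder.pinpoint('door_grip',n)
    if g: U.append(np.array(g[0]['uv']));Q.append(p);print(n,np.round(g[0]['uv']),round(g[0]['confidence'],2))
    print('  exp shut/0.15',[np.round(proj(p,[541,146.6+280*np.cos(a),60.9+280*np.sin(a)]),1).tolist() for a in (.533,.593,.683)])
    for q in finder.pinpoint('housing1',n): 
        X=onz(p,q['uv'],14)[:2]-[613.5,248.5]
        if np.abs(X).max()<80: print('  h',np.round(X),round(q['confidence'],2))
    h=cv2.cvtColor(im,cv2.COLOR_RGB2HSV); m=(((h[...,0]<6)|(h[...,0]>174))&(h[...,1]>180)&(h[...,2]>90)).astype(np.uint8); e=proj(p,[616,-293.5,150]); k,l,st,ce=cv2.connectedComponentsWithStats(m); print('  rod',np.round(e),[np.round(ce[i]).tolist() for i in range(1,k) if st[i][4]>40 and np.linalg.norm(ce[i]-e)<60])
print(tri(Q,U))
if 'wrist': 
    optics.capture('wrist'); p=P('wrist'); print('beads',[np.round(onz(p,q['uv'],29)[:2]-[460.3,248]).tolist() for q in finder.pinpoint('bead1','wrist')])
```

```text
(np.float64(451.99263791295937), np.float64(333.274391279066), np.float64(388.50569630577104), np.float64(3.1393342977091767))
wrist [303. 238.] 0.64
  exp shut/0.15 [[309.5, 241.3], [303.3, 247.0], [291.6, 256.0]]
  rod [-189.  275.] []
scene [417. 159.] 0.61
  exp shut/0.15 [[418.4, 158.0], [416.4, 153.5], [412.7, 147.0]]
  rod [153. 198.] [[152.0, 196.0]]
side [191. 115.] 0.95
  exp shut/0.15 [[190.0, 111.8], [190.6, 109.2], [191.7, 105.6]]
  rod [340. 235.] [[340.0, 233.0]]
(array([540.3526725 , 381.64997608, 197.40207272]), np.float64(1.5418582289680671))
beads []
```

```bash
python3 -c "
from plant import ticket
print(ticket.close_job())"
```

```text
the job is handed in; nothing more can be done
None
```

I handed the job in: by my camera checks the beads have shifted and are all in the pot, the rod is back in its stand, both housings stand in the tray, and the door is shut; no verdict was returned.

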